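# Temperature check of brackets against the master before gauging

### The job

Check the brackets' temperature against the master before gauging: seat every bracket present fully down on its own pair of dowels on the soak plate, then open the master's dish by raising one edge of the lid while the opposite edge still rests on the rim (to break the oil film), and lay the lid flat on the bench. With the infrared thermometer, touching nothing with it, read the black spot on the master first and then each bracket's spot from the left of the plate to the right, each time aiming at the middle of the spot from about 10 cm, square to its face, and holding still for a good second. Finally hang the thermometer back in its stand and put the lid back centred and fully down; leave the other tools alone.

Things in the scene. Friction and masses are not known exactly. Their poses are not given: they have to be found in the camera images.
- soak_plate: Bare aluminium soak plate, 118 (x) x 212 (y) x 15 mm, fixed; origin at the centre of its underside, z up, x away from the robot (within 0.1 rad). Three pairs of steel dowels, one per bracket, side by side 66 mm apart along y; in each the front dowel (-x, towards the robot) is 16 mm thick, the rear one 10 mm; 24 mm tall, straight for 15 mm, then tapered.
- nest_short (a point): Where the short bracket belongs: midpoint between the left-hand dowel pair (left = +y), on the top face of the soak plate; axes as the plate's. Its dowels stand 52 mm apart, at x = -26 (thick) and +26 mm (thin).
- nest_medium (a point): Where the medium bracket belongs: midpoint between the middle dowel pair (left = +y), on the top face of the soak plate; axes as the plate's. Its dowels stand 64 mm apart, at x = -32 (thick) and +32 mm (thin).
- nest_long (a point): Where the long bracket belongs: midpoint between the right-hand dowel pair (left = +y), on the top face of the soak plate; axes as the plate's. Its dowels stand 76 mm apart, at x = -38 (thick) and +38 mm (thin).
- bracket_short: The short dark metal bracket, 0.3 kg, may be absent. Foot 88 (x) x 48 (y) x 12 mm, through holes: round 19 mm at x = -26, slot 17 x 13 at x = +26. Pillar 26 x 30 with a pad 46 x 30 x 10 leaning 18 degrees, facing up and -x, 30 to 54 mm up; grip pillar and pad across y (30 mm), 36 to 42 mm up. Origin: centre of underside, z up. Starts flat, x to the left (+y); seated it matches nest_short.
- dot_short (a point): Centre of the 16 mm matt black spot on the leaning pad (18 degrees) of the short bracket, 47 mm over its underside; z is the outward normal of the pad's face.
- bracket_medium: The medium dark metal bracket, 0.3 kg, may be absent. Foot 100 (x) x 48 (y) x 12 mm, through holes: round 19 mm at x = -32, slot 17 x 13 at x = +32. Pillar 26 x 30 with a pad 46 x 30 x 10 leaning 18 degrees, facing up and -x, 30 to 54 mm up; grip pillar and pad across y (30 mm), 36 to 42 mm up. Origin: centre of underside, z up. Starts flat, x to the left (+y); seated it matches nest_medium.
- dot_medium (a point): Centre of the 16 mm matt black spot on the leaning pad (18 degrees) of the medium bracket, 47 mm over its underside; z is the outward normal of the pad's face.
- bracket_long: The long dark metal bracket, 0.3 kg, may be absent. Foot 112 (x) x 48 (y) x 12 mm, through holes: round 19 mm at x = -38, slot 17 x 13 at x = +38. Pillar 26 x 30 with a pad 46 x 30 x 10 leaning 18 degrees, facing up and -x, 30 to 54 mm up; grip pillar and pad across y (30 mm), 36 to 42 mm up. Origin: centre of underside, z up. Starts flat, x to the left (+y); seated it matches nest_long.
- dot_long (a point): Centre of the 16 mm matt black spot on the leaning pad (18 degrees) of the long bracket, 47 mm over its underside; z is the outward normal of the pad's face.
- dish: Round aluminium dish, fixed to the bench, outside diameter 112 mm, 30 mm high, inside diameter 100 mm; holds the master setting disc, a steel disc of 66 mm diameter. Origin at the centre of the underside, z up. Once the brackets are loaded, the bench left of the soak plate (x 0.39 to 0.51, y -0.06 to 0.07 m, short of the vice) is clear for the lid.
- dot_master (a point): Centre of the 16 mm matt black spot on the flat top of the master disc in the dish, 21 mm over the bench, under the lid; z is up, the face's normal.
- dish_lid: Flat lid, 0.16 kg: flange 116 mm diameter, 6 mm thick, below it a tapered spigot (95 mm, 89 mm at the bottom, 5 mm deep) that drops into the dish; black knob of 26 mm diameter in the middle, 11 to 35 mm over the origin (grip it with the fingertips just over the flange). Origin: centre of the spigot's underside, z up; seated it is 25 mm over the dish's origin and the flange's edge lies on the rim.
- thermometer: Pistol infrared thermometer, 0.2 kg, 136 mm. Origin: centre of the lens; it measures along -z; z runs back up the barrel, x to the handle. Nose 30 mm diameter to z = 48, collar 52 mm at z = 48 to 66, barrel 46 (x) x 36 (y) at z = 60 to 136; handle 28 wide, x = 20 to 108, z = 90 to 140. Grip the barrel across y at z 105 to 120. Starts nose down in the stand, handle roughly to -y.
- stand: Bench stand of the thermometer, fixed: foot 92 x 92 mm, a plate 84 x 84 mm on four posts, top face 68 mm up, with a 37 mm hole in the middle for the nose; the collar rests on the plate. Origin: centre of the underside, z up. Home: thermometer's origin 20 mm over this origin, upright, turned any way about the vertical.
- marker: Black-and-white paint marker, 131 mm, lying on the bench; leave alone.
- plug_gauge: Steel double-ended plug gauge, 99 mm, lying on the bench; leave alone.
- deburr_tool: Deburring tool with blue handle, 139 mm, lying on the bench; leave alone.

How it is judged (in metres and radians):
On the way, in this order (a step that is already met when the one before it is completed fails the run):
1. every bracket present sits fully down on its own dowels (horizontal distance between bracket_short and nest_short below 0.004 m and z of bracket_short in the frame of nest_short below 0.003 m and angle between each of bracket_short, bracket_medium, bracket_long's own z axis and vertical below 0.04 rad and angle between the x axis of each of bracket_short, bracket_medium, bracket_long and the x axis of soak_plate, either way round below 0.06 rad and horizontal distance between bracket_medium and nest_medium below 0.004 m and z of bracket_medium in the frame of nest_medium below 0.003 m and horizontal distance between bracket_long and nest_long below 0.004 m and z of bracket_long in the frame of nest_long below 0.003 m and contact force between the fingers and bracket_short below 0.3 N and contact force between the fingers and bracket_medium below 0.3 N and contact force between the fingers and bracket_long below 0.3 N), for 0.2 s.
2. the lid is raised by one edge, tilted at least 6 degrees, its opposite edge still at the rim (angle between dish_lid's own z axis and vertical above 0.105 rad and horizontal distance between dish_lid and dish below 0.015 m and z of dish_lid in the frame of dish between 0.028 and 0.045 m), for 0.1 s.
3. the lid lies flat on the bench clear of the dish, let go (horizontal distance between dish_lid and dish above 0.118 m and height (world z) of dish_lid below 0.004 m and angle between dish_lid's own z axis and vertical below 0.04 rad and contact force between the fingers and dish_lid below 0.3 N and linear speed of dish_lid below 0.02 m/s), for 0.2 s.
4. the thermometer is held still on the master's spot for a second (x of dot_master in the frame of thermometer between -0.009 and 0.009 m and y of dot_master in the frame of thermometer between -0.009 and 0.009 m and z of dot_master in the frame of thermometer between -0.14 and -0.06 m and angle between the z axis of thermometer and the z axis of dot_master, either way round below 0.17 rad), for 1 s.
5. the thermometer is held still on the short bracket's spot for a second (x of dot_short in the frame of thermometer between -0.009 and 0.009 m and y of dot_short in the frame of thermometer between -0.009 and 0.009 m and z of dot_short in the frame of thermometer between -0.14 and -0.06 m and angle between the z axis of thermometer and the z axis of dot_short, either way round below 0.17 rad and horizontal distance between bracket_short and nest_short below 0.004 m and z of bracket_short in the frame of nest_short below 0.003 m and angle between bracket_short's own z axis and vertical below 0.04 rad and angle between the x axis of bracket_short and the x axis of soak_plate, either way round below 0.06 rad), for 1 s.
6. the thermometer is held still on the medium bracket's spot for a second (x of dot_medium in the frame of thermometer between -0.009 and 0.009 m and y of dot_medium in the frame of thermometer between -0.009 and 0.009 m and z of dot_medium in the frame of thermometer between -0.14 and -0.06 m and angle between the z axis of thermometer and the z axis of dot_medium, either way round below 0.17 rad and horizontal distance between bracket_medium and nest_medium below 0.004 m and z of bracket_medium in the frame of nest_medium below 0.003 m and angle between bracket_medium's own z axis and vertical below 0.04 rad and angle between the x axis of bracket_medium and the x axis of soak_plate, either way round below 0.06 rad), for 1 s.
7. the thermometer is held still on the long bracket's spot for a second (x of dot_long in the frame of thermometer between -0.009 and 0.009 m and y of dot_long in the frame of thermometer between -0.009 and 0.009 m and z of dot_long in the frame of thermometer between -0.14 and -0.06 m and angle between the z axis of thermometer and the z axis of dot_long, either way round below 0.17 rad and horizontal distance between bracket_long and nest_long below 0.004 m and z of bracket_long in the frame of nest_long below 0.003 m and angle between bracket_long's own z axis and vertical below 0.04 rad and angle between the x axis of bracket_long and the x axis of soak_plate, either way round below 0.06 rad), for 1 s.
At the end, for the whole second after the job is handed in: Every bracket present sits fully down on its own dowels (4 mm), the lid is centred on the dish (4 mm) and down, the thermometer hangs in its stand (8 mm). Readings count within 9 mm of the spot centre, 60 to 140 mm off, 10 degrees from square, held 1 s (horizontal distance between bracket_short and nest_short below 0.004 m and z of bracket_short in the frame of nest_short below 0.003 m and angle between each of bracket_short, bracket_medium, bracket_long, dish_lid's own z axis and vertical below 0.04 rad and angle between the x axis of each of bracket_short, bracket_medium, bracket_long and the x axis of soak_plate, either way round below 0.06 rad and horizontal distance between bracket_medium and nest_medium below 0.004 m and z of bracket_medium in the frame of nest_medium below 0.003 m and horizontal distance between bracket_long and nest_long below 0.004 m and z of bracket_long in the frame of nest_long below 0.003 m and horizontal distance between dish_lid and dish below 0.004 m and z of dish_lid in the frame of dish below 0.0275 m and linear speed of each of dish_lid, thermometer below 0.01 m/s and horizontal distance between thermometer and stand below 0.008 m and z of thermometer in the frame of stand below 0.0235 m and angle between thermometer's own z axis and vertical below 0.08 rad); the robot touches nothing.
It fails at once if the thermometer touches a bracket or the dish (contact force between thermometer and dish above 2 N or contact force between thermometer and bracket_short above 2 N or contact force between thermometer and bracket_medium above 2 N or contact force between thermometer and bracket_long above 2 N).
It fails at once if the marker is disturbed (distance of marker from where it was at the start of the episode above 0.04 m).
It fails at once if the plug gauge is disturbed (distance of plug_gauge from where it was at the start of the episode above 0.04 m).
It fails at once if the deburr tool is disturbed (distance of deburr_tool from where it was at the start of the episode above 0.04 m).
Of bracket_short, bracket_medium, bracket_long only 2 to 3 are there at a start; the rules pass over those that are not, and their reading is None.
At some moment in a run one of bracket_short, bracket_medium, bracket_long may be knocked a few centimetres aside while the robot is not near it.
It also fails if it takes over 210 s, if anything falls off the work surface, if the arm or the gripper's body presses on something with over 40 N, if the wrist force passes 120 N, or if a joint passes its speed limit or range.

### The arm

A 6-joint arm with a two-finger parallel gripper is mounted at the origin on a cart in front of the work surface, level with it; the furniture and walls round the work are solid. World frame = base frame: x ahead of the robot, y to its left, z up, the work surface at z = 0. Lengths are in mm, angles in rad, forces in N, time in s.
With the tool pointing down it reaches from about 350 to 875 mm from the base axis. Payload 4.2 kg.
Tool frame: the origin (TCP) lies midway between the tips of the shut fingers; the grasp point (between the pads) lies 19 mm behind it; z points along the fingers, y is the direction in which the jaws open and shut (so a half turn about z gives the same grasp; the last joint's range is limited). The gripper opens to 85 mm and grips with 20 to 120 N. Pads are 22 mm wide; open, the fingers measure 114 mm over their backs; the gripper's body (76 mm by 85 mm) begins 54 mm behind the grasp point. The pads swing forward as they close: fully open they stand 13 mm farther back than shut.
Start: joints at [-1.056, 0.385, 0.008, 0, -1.194, -0.259], TCP at [158.154, -604.638, 231.312] pointing down, gripper open.
Joint ranges: [-3.14, 3.14], [-1.21, 2.06], [-1.07, 1.41], [-3.16, 2.05], [-2.99, -0.16], [-3.1, 3.1]. Speed limits (rad/s): [2.79, 2.79, 3.14, 3.14, 3.14, 3.14].

### API

Orientations are given as a unit quaternion [x, y, z, w].
In Python, from bench import arm gives the robot as it stands.
- The arm moves only by the tool send_rows, never from a script. Its arguments are lists of equal length, an entry for each row: "translation": the shift along the tool's x, y, z in mm, a list of three; "dr": the turn, a rotation vector about the tool's x, y, z in degrees, a list of three; "grip": the finger opening in mm, from 0 to 85.4. In form: {"translation": [[dx, dy, dz], ...], "dr": [[ax, ay, az], ...], "grip": [grip, ...]}. A call has exactly 5 rows; each row shifts and turns the commanded pose from where the row before left it, along the tool's axes as they then stand; what a row does not reach is not made up. A row lasts 1/8 s, in which the tool goes at most 62.5 mm and 10.7 degrees, less where a joint would pass 70% of its speed; a pose out of reach is approached as far as the arm can. A call with a gripper value outside its range is refused whole. The fingers move at their own pace and stop on an object; the grip force is fixed at half the most. Time passes only in rows, so rows that do not move let the fingers close, or fill a call up. It gives the time, the measured TCP pose, the force and the opening at its end, in the units of the state.
- arm.read_state(): the state, without advancing time (a new reading comes with each control period).
- arm.get_image(name): name is "side" or "top"; returns the picture (384x512x3 uint8, red, green, blue); there is no depth.
- arm.camera_info(name): a dict with "fx", "fy", "cx", "cy" (pixels), "cam_to_world" (4x4, takes a point from camera to world coordinates). Camera axes: x right, y down, z forward; pixel columns grow to the right and rows downward; lengths in mm; the calibration is good to about 2 mm. A picture is of the moment at which its call begins. camera_info takes no time and is no camera call.
- arm.job_done(): hands the job in, once; it reports no verdict.
Trained networks look in the newest picture that a camera, given by its name, has taken for a name from the list of things; names that differ only in an ending like _2 or _b are one class to them, and where a whole thing is asked for, a point or a joint stands for the part that bears it (a point fixed in the world has none). Each returns a list of dicts, best first, with "confidence" (0 to 1); they miss things now and then, are a little off and sometimes report something else, mostly with a low value. They report only what shows in the picture. A call takes as long as a camera call.
- arm.search_frame(thing, camera): "xyz" ([x, y, z] in mm, in world coordinates, good to about 4 mm: the middle of the surface that is visible of it).
- arm.place_of(thing, camera): "xyz" ([x, y, z] in mm, in world coordinates, good to about 4 mm: a listed point, or the origin of a listed thing).
The state is a dict: "clock": time; "joints": joint angles; "joint_vel": joint speeds; "joint_efforts": joint torques, N m; "position": TCP position; "ee_rot": TCP orientation; "contact_force": force on the tool from outside, world axes, zero at the start; "wrist_torque": the same for the moment, N m; "gripper_width": finger opening in mm.
Only numpy, scipy, OpenCV 4.12 (cv2) and the standard library are available. Lean on these libraries where they do the work, as an engineer would, in place of code of your own. Each camera call takes 0.05 s, during which the arm holds its last target.

## Working session

There is one attempt and no reset: what is moved stays moved. The work goes in short steps, Python scripts to look and compute and a tool call to move; the robot and the scene stay as the last step left them, time stands still between calls to the robot, and variables do not carry over. Pictures are saved under pics/ and viewed, and the job is handed in when it is done.

Besides the shell and the picture viewer there is one more tool, called after ">>>" by a JSON object that holds its "op" and its "data". send_rows: Moves the arm, as the interface text tells. Its arguments: {"type":"object","properties":{"translation":{"type":"array"},"dr":{"type":"array"},"grip":{"type":"array"}},"required":["translation","dr","grip"]}

```bash
ls; mkdir -p pics
cat > h.py <<'E'
import numpy as np,cv2
from bench import arm
def shot(cam,name):
    im=arm.get_image(cam); cv2.imwrite(f'pics/{name}.png',cv2.resize(im[:,:,::-1],(768,576),interpolation=cv2.INTER_CUBIC)); return im
E
python3 - <<'E'
from h import *
for c in ['top','side']:
    shot(c,c+'0'); i=arm.camera_info(c); print(c,i['fx'],i['fy'],i['cx'],i['cy'],np.round(i['cam_to_world'],3).tolist())
s=arm.read_state(); print(s)
for t in ['soak_plate','nest_short','nest_medium','nest_long','bracket_short','bracket_medium','bracket_long','dish','dish_lid','thermometer','stand','marker','plug_gauge','deburr_tool']:
    for c in ['top','side']:
        r=arm.place_of(t,c); print(t,c,[(round(d['confidence'],2),np.round(d['xyz'],0).tolist()) for d in r[:3]])
print(arm.read_state()['clock'])
E
```

```text
pics
top 378.5606106588256 378.5606106588256 258.1522438024193 188.65313456593424 [[0.017, -0.984, 0.179, 306.114], [-1.0, -0.017, 0.004, -166.9], [-0.001, -0.179, -0.984, 1375.255], [0.0, 0.0, 0.0, 1.0]]
side 411.3182887347583 411.3182887347583 260.23935734257077 189.78703664825215 [[0.992, -0.061, 0.11, 429.953], [-0.125, -0.532, 0.837, -1172.136], [0.008, -0.844, -0.536, 689.738], [0.0, 0.0, 0.0, 1.0]]
{'clock': 0.1, 'joints': array([-1.05638238e+00,  3.85481767e-01,  6.78491264e-03, -4.17597661e-04,
       -1.19400173e+00, -2.58577173e-01]), 'joint_vel': array([ 0.00083091, -0.00199711,  0.00292845, -0.00027849, -0.00099132,
        0.00115669]), 'joint_efforts': array([-5.84689697e-04, -3.93317878e+01,  1.88929081e+01,  4.19801965e+00,
       -2.58372602e-03,  2.09791246e-06]), 'position': array([ 158.03130875, -604.16370341,  230.34105754]), 'ee_rot': array([-1.27493371e-01,  9.91838948e-01,  9.54126252e-04, -1.78760911e-04]), 'contact_force': array([ 0.73916338, -0.74174695,  0.30355447]), 'wrist_torque': array([ 0.00029649,  0.04234209, -0.06725928]), 'gripper_width': 85.7869
[... 860 characters left out ...]
0, -176.0, 1.0])]
dish top [(0.4, [518.0, -482.0, -2.0])]
dish side [(0.77, [515.0, -486.0, -3.0])]
dish_lid top [(0.96, [520.0, -485.0, 21.0]), (0.45, [394.0, -311.0, 0.0])]
dish_lid side [(0.83, [518.0, -480.0, 29.0])]
thermometer top [(0.84, [651.0, 100.0, 20.0]), (0.41, [519.0, -487.0, 24.0])]
thermometer side [(0.69, [654.0, 95.0, 19.0])]
stand top [(0.55, [652.0, 90.0, 3.0])]
stand side [(0.66, [650.0, 96.0, -2.0])]
marker top [(0.43, [378.0, -525.0, 0.0])]
marker side [(0.83, [383.0, -528.0, 0.0])]
plug_gauge top [(0.63, [634.0, -449.0, 2.0])]
plug_gauge side [(0.54, [634.0, -447.0, 2.0])]
deburr_tool top [(0.64, [722.0, 210.0, 4.0])]
deburr_tool side [(0.37, [726.0, 216.0, 2.0])]
1.5
```

View pics/top0.png

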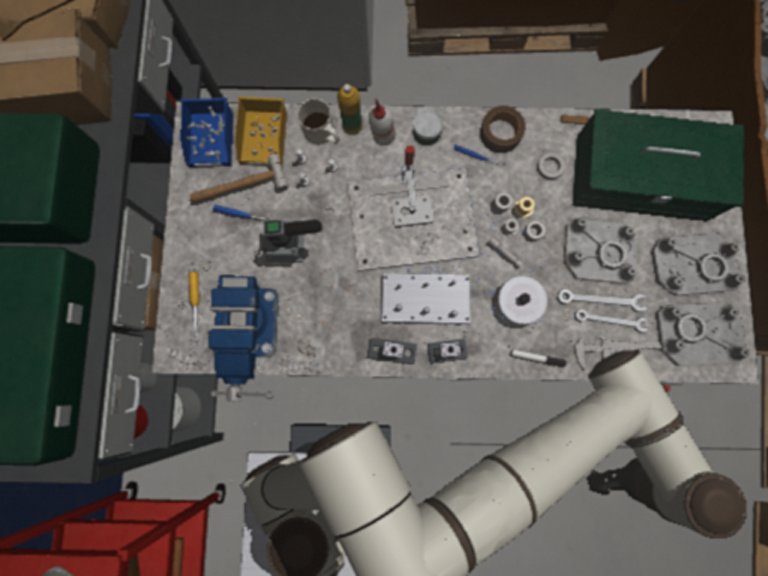

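View pics/side0.png

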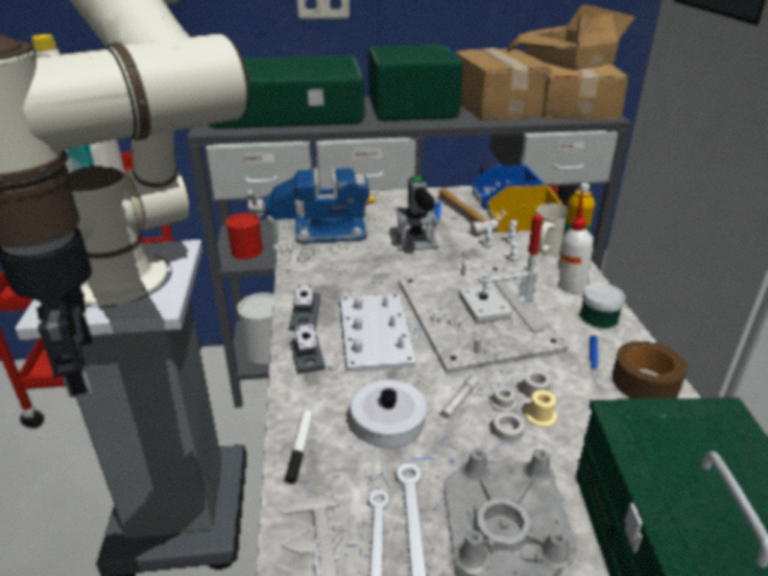

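```bash
cat >> h.py <<'E'
def P(cam,pts):
    i=arm.camera_info(cam);T=np.linalg.inv(np.array(i['cam_to_world']));p=np.atleast_2d(pts)@T[:3,:3].T+T[:3,3]
    return np.c_[i['fx']*p[:,0]/p[:,2]+i['cx'],i['fy']*p[:,1]/p[:,2]+i['cy']]
def ray(cam,uv,z):
    i=arm.camera_info(cam);T=np.array(i['cam_to_world']);d=T[:3,:3]@[(uv[0]-i['cx'])/i['fx'],(uv[1]-i['cy'])/i['fy'],1];o=T[:3,3];return o+d*(z-o[2])/d[2]
def crop(im,c,name,k=8,w=48,h=36,cam=None,segs=()):
    x0,y0=int(c[0]-w),int(c[1]-h)
    x0=max(x0,0);y0=max(y0,0)
    m=im[y0:y0+2*h,x0:x0+2*w,::-1];m=cv2.resize(m,None,fx=k,fy=k,interpolation=cv2.INTER_CUBIC)
    for a,b in segs:
        p=P(cam,np.array([a,b],float)); p=((p-[x0,y0]+.5)*k-.5).round().astype(int); cv2.line(m,tuple(p[0].tolist()),tuple(p[1].tolist()),(0,0,255),1)
    cv2.imwrite(f'pics/{name}.png',m)
def rect(c,yaw,lx,ly,z):
    R=np.array([[np.cos(yaw),-np.sin(yaw)],[np.sin(yaw),np.cos(yaw)]])
    q=[np.r_[np.array(c[:2])+R@[sx*lx/2,sy*ly/2],z] for sx,sy in [(1,1),(1,-1),(-1,-1),(-1,1)]]
    return [(q[i],q[(i+1)%4]) for i in range(4)]
E
python3 - <<'E'
from h import *
im=arm.get_image('top'); cv2.imwrite('pics/rawtop0.png',im[:,:,::-1])
c=P('top',[[455,-250,15]])[0]
crop(im,c,'ct1',8,48,36,'top',rect((520,-255),0,118,212,15)+rect((393,-311),0,48,100,12)+rect((392,-176),0,48,112,12))
im=arm.get_image('side'); cv2.imwrite('pics/rawside0.png',im[:,:,::-1])
c=P('side',[[455,-250,15]])[0]
crop(im,c,'cs1',8,48,36,'side',rect((520,-255),0,118,212,15)+rect((393,-311),0,48,100,12)+rect((392,-176),0,48,112,12))
E
```

```text
(no output)
```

View pics/ct1.png

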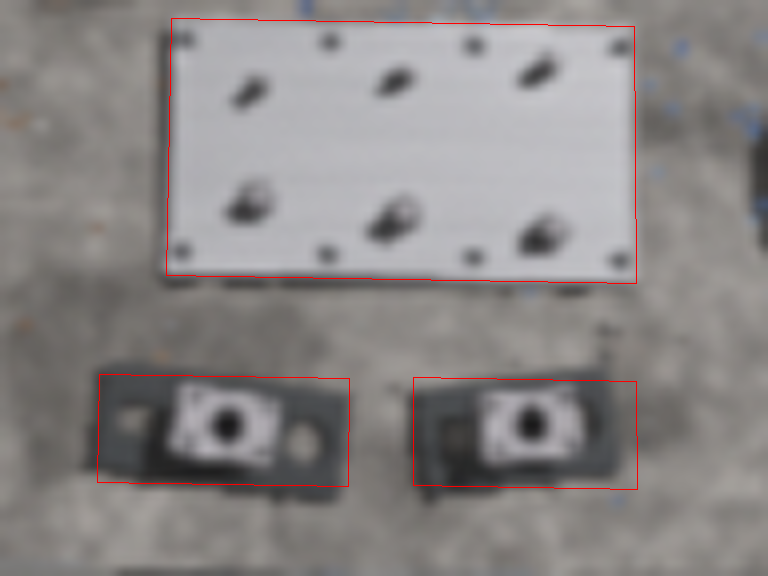

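View pics/cs1.png

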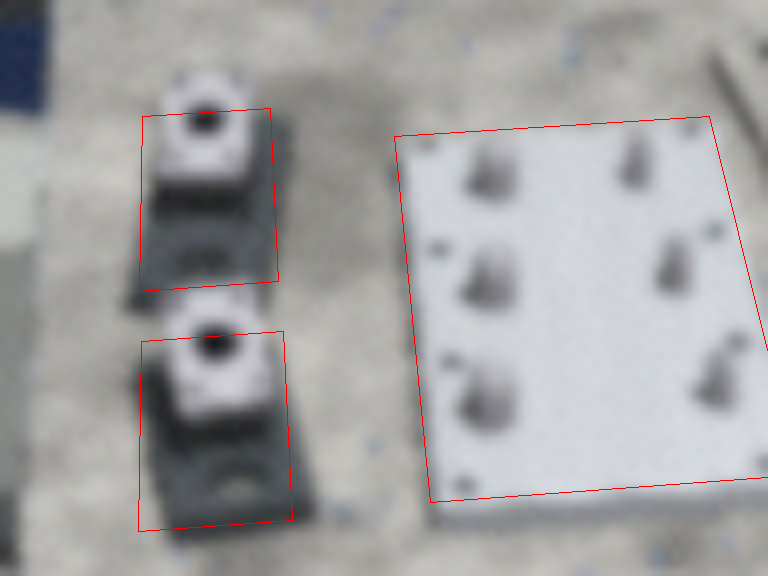

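```bash
cat > fit.py <<'E'
from h import *
from scipy.optimize import minimize
from scipy.ndimage import map_coordinates
def prism(c,yaw,lx,ly,z0,z1):
    R=np.array([[np.cos(yaw),-np.sin(yaw)],[np.sin(yaw),np.cos(yaw)]])
    return np.array([np.r_[np.array(c[:2])+R@[sx*lx/2,sy*ly/2],z] for z in (z0,z1) for sx in (1,-1) for sy in (1,-1)])
def score(g,cam,pts,sign):
    p=P(cam,pts).astype(np.float32); h=cv2.convexHull(p)[:,0,:].astype(float); ctr=h.mean(0); s=0;n=0
    for a,b in zip(h,np.roll(h,-1,0)):
        L=np.hypot(*(b-a)); 
        if L<1: continue
        d=(b-a)/L; nn=np.array([d[1],-d[0]]); 
        if nn@((a+b)/2-ctr)<0: nn=-nn
        q=a+np.linspace(0.03,.97,int(L*3)+2)[:,None]*(b-a)
        o=map_coordinates(g,(q+nn*1.0)[:,::-1].T,order=1,mode='nearest'); i=map_coordinates(g,(q-nn*1.0)[:,::-1].T,order=1,mode='nearest')
        v=np.clip(sign*(o-i),-10,60); s+=v.mean()*L; n+=L
    return s/n
def fit(ims,x0,lx,ly,z0,z1,sign,cams=('top','side')):
    gs={c:cv2.GaussianBlur(cv2.cvtColor(ims[c],cv2.COLOR_RGB2GRAY).astype(np.float32),(0,0),.6) for c in cams}
    f=lambda v:-sum(score(gs[c],c,prism(v[:2],v[2]/100,lx,ly,z0,z1),sign) for c in cams)
    best=None
    for dx in (-6,0,6):
        for dy in (-6,0,6):
            for dw in (-8,0,8):
                r=minimize(f,np.array(x0)+[dx,dy,dw],method='Nelder-Mead',options=dict(xatol=.1,fatol=.02,initial_simplex=None))
                if best is None or r.fun<best.fun: best=r
    return np.round(best.x,1),round(best.fun,1)
E
python3 - <<'E'
from fit import *
ims={c:cv2.imread(f'pics/raw{c}0.png')[:,:,::-1].copy() for c in('top','side')}
for cams in (('top',),('side',),('top','side')):
    print(cams)
    for L in (88,100,112):
        print('R',L,fit(ims,[393,-311,6],48,L,0,12,1,cams),'L',L,fit(ims,[392,-176,-6],48,L,0,12,1,cams))
    print('plate',fit(ims,[520,-255,0],118,212,0,15,-1,cams))
E
```

```text
('top',)Traceback (most recent call last):
  File "<stdin>", line 6, in <module>
  File "fit.py", line 25, in fit
    r=minimize(f,np.array(x0)+[dx,dy,dw],method='Nelder-Mead',options=dict(xatol=.1,fatol=.02,initial_simplex=None))
    res = _minimize_neldermead(fun, x0, args, callback, bounds=bounds,
                               **options)
    fxr = func(xr)
    fx = function(np.copy(x), *(wrapper_args + args))
  File "fit.py", line 20, in <lambda>
    f=lambda v:-sum(score(gs[c],c,prism(v[:2],v[2]/100,lx,ly,z0,z1),sign) for c in cams)
                ~~~^^^^^^^^^^^^^^^^^^^^^^^^^^^^^^^^^^^^^^^^^^^^^^^^^^^^^^^^^^^^^^^^^^^^^
  File "fit.py", line 20, in <genexpr>
    f=lambda v:-sum(score(gs[c],c,prism(v[:2],v[2]/100,lx,ly,z0,z1),sign) for c in cams)
                    ~~~~~^^^^^^^^^^^^^^^^^^^^^^^^^^^^^^^^^^^^^^^^^^^^^^^^
  File "fit.py", line 8, in score
    p=P(cam,pts).astype(np.float32); h=cv2.convexHull(p)[:,0,:].astype(float); ctr=h.mean(0); s=0;n=0
      ~^^^^^^^^^
  File "h.py", line 6, in P
    i=arm.camera_info(cam);T=np.linalg.inv(np.array(i['cam_to_world']));p=np.atleast_2d(pts)@T[:3,:3].T+T[:3,3]
ValueError: time passes only in moves, steps and waits
```

```bash
sed -i "s/arm.camera_info(cam)/CI(cam)/" h.py
cat >> h.py <<'E'
_c={}
def CI(c):
    if c not in _c:_c[c]=arm.camera_info(c)
    return _c[c]
E
cat > /tmp/a.py <<'E'
import sys; sys.path.insert(0,'.')
from fit import *
ims={c:cv2.imread(f'pics/raw{c}0.png')[:,:,::-1].copy() for c in('top','side')}
for cams in (('top',),('side',),('top','side')):
    print(cams)
    for L in (88,100,112):
        print('R',L,fit(ims,[393,-311,6],48,L,0,12,1,cams),'L',L,fit(ims,[392,-176,-6],48,L,0,12,1,cams))
    print('plate',fit(ims,[520,-255,0],118,212,0,15,-1,cams))
E
python3 /tmp/a.py
```

```text
('top',)
R 88 (array([ 393.5, -304.2,   14.8]), np.float64(-38.5)) L 88 (array([ 390. , -186.1,  -13.4]), np.float64(-29.6))
R 100 (array([ 394.1, -308.1,   14.6]), np.float64(-35.1)) L 100 (array([ 390.7, -180.8,  -12.8]), np.float64(-26.2))
R 112 (array([ 395.2, -314.8,   15.6]), np.float64(-32.9)) L 112 (array([ 390.5, -172.9,  -11.5]), np.float64(-31.1))
plate (array([ 5.222e+02, -2.558e+02,  1.000e-01]), np.float64(-41.0))
('side',)
R 88 (array([ 395.2, -307.4,   12.6]), np.float64(-42.7)) L 88 (array([ 394.8, -165.1,  -10.9]), np.float64(-32.7))
R 100 (array([ 395.1, -305.1,   11.3]), np.float64(-41.4)) L 100 (array([ 394.5, -167.7,  -10.5]), np.float64(-33.7))
R 112 (array([ 394.5, -297.5,   10.6]), np.float64(-35.2)) L 112 (array([ 394. , -173.8,  -10. ]), np.float64(-31.3))
plate (array([ 5.234e+02, -2.411e+02, -5.000e-01]), np.float64(-27.8))
('top', 'side')
R 88 (array([ 394.4, -306.1,   14. ]), np.float64(-78.8)) L 88 (array([ 391.2, -186.5,  -10.3]), np.float64(-54.4))
R 100 (array([ 394.4, -306.2,   13.1]), np.float64(-74.9)) L 100 (array([ 393.1, -166.4,   -8.2]), np.float64(-56.7))
R 112 (array([ 395.7, -315.1,   14.3]), np.float64(-65.1)) L 112 (array([ 392.4, -173.4,   -9.4]), np.float64(-60.0))
plate (array([ 5.227e+02, -2.557e+02, -1.000e-01]), np.float64(-55.9))
```

```bash
cat > /tmp/b.py <<'E'
import sys; sys.path.insert(0,'.')
from fit import *
ims={c:cv2.imread(f'pics/raw{c}0.png')[:,:,::-1].copy() for c in('top','side')}
seg=[]
for z in (0,12): seg+=rect((394.4,-306.1),.14,48,88,z)+rect((392.4,-173.4),-.094,48,112,z)
seg+=rect((522.5,-255.7),0,118,212,15)
for X in ((522.5-26,-189.7),(522.5+26,-189.7),(522.5-32,-255.7),(522.5+32,-255.7),(522.5-38,-321.7),(522.5+38,-321.7)): seg.append(((*X,15),(*X,39)))
for c in ims: crop(ims[c],P(c,[[455,-250,15]])[0],'o'+c,8,48,36,c,seg)
E
python3 /tmp/b.py
```

```text
(no output)
```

View pics/otop.png

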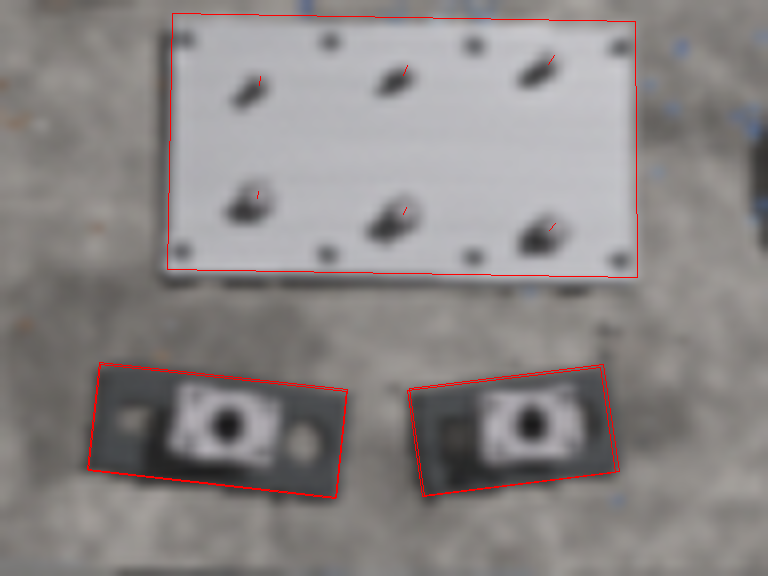

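View pics/oside.png

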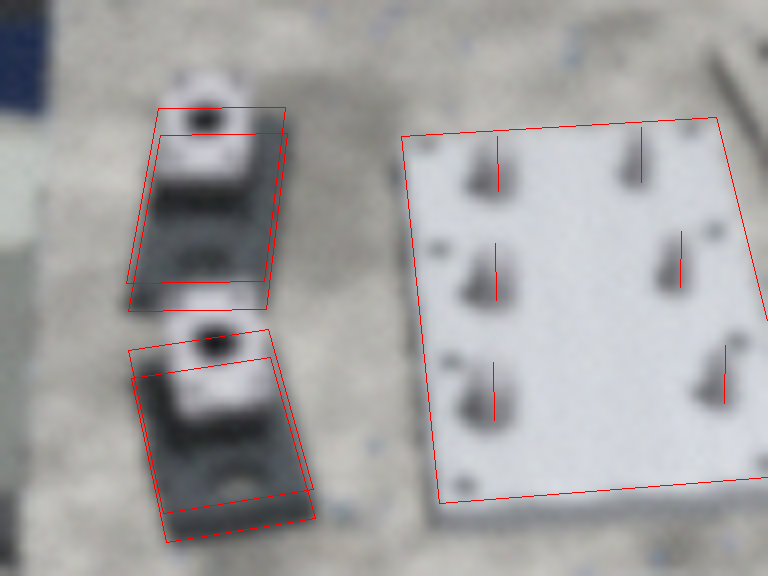

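```bash
cat > /tmp/c.py <<'E'
import sys; sys.path.insert(0,'.')
from h import *
for cam,pts in (('top',{'L':(228,427),'S':(532,426)}),('side',{'L':(205,118),'S':(215,342)})):
    c=P(cam,[[455,-250,15]])[0]; o=np.array([int(c[0]-48),int(c[1]-36)])
    for k,p in pts.items(): print(cam,k,ray(cam,(np.array(p)+.5)/8-.5+o,47).round(1))
for t in ('dot_short','dot_long','nest_short','nest_long','soak_plate'):
  for cam in ('top','side'):
    r=arm.place_of(t,cam); print(t,cam,[(round(d['confidence'],2),np.round(d['xyz'],0).tolist()) for d in r[:2]])
E
python3 /tmp/c.py
```

```text
top L [ 391.1 -177.9   47. ]
top S [ 393.8 -310.5   47. ]
side L [ 393.4 -178.4   47. ]
side S [ 395.7 -311.5   47. ]
dot_short top []
dot_short side [(0.72, [393.0, -310.0, 1.0]), (0.68, [396.0, -311.0, 42.0])]
dot_long top [(0.87, [393.0, -178.0, 46.0]), (0.39, [518.0, -484.0, 1.0])]
dot_long side [(0.71, [393.0, -176.0, 46.0])]
nest_short top [(0.96, [521.0, -189.0, 17.0])]
nest_short side [(0.79, [524.0, -189.0, 22.0])]
nest_long top [(0.57, [520.0, -324.0, 15.0]), (0.16, [521.0, -254.0, -4.0])]
nest_long side [(0.86, [521.0, -322.0, 16.0])]
soak_plate top [(0.59, [518.0, -250.0, -6.0])]
soak_plate side [(0.88, [518.0, -257.0, -2.0]), (0.23, [519.0, -476.0, 26.0])]
```

```bash
cat > pl.py <<'E'
import sys
from h import *
from scipy.spatial.transform import Rotation as Ro, Slerp
def Rdown(a,tilt=0,ax='y'):
    a=np.radians(a);M=np.array([[np.cos(a),np.sin(a),0],[np.sin(a),-np.cos(a),0],[0,0,-1]])
    return Ro.from_matrix(M)
def plan(p,R,n,off=(0,0,0)):
    """p = target of tool point at offset off in tool frame"""
    s=arm.read_state();p0=np.array(s['position']);R0=Ro.from_quat(s['ee_rot'])
    p=np.array(p,float)-R.apply(off)
    rv=(R0.inv()*R).as_rotvec(degrees=True)
    print('from',p0.round(1),'ax',np.degrees(np.arctan2(*R0.as_matrix()[1::-1,0])).round(2),'w',round(s['gripper_width'],1),'t',round(s['clock'],2),'F',np.round(s['contact_force'],1))
    print('dist',np.linalg.norm(p-p0).round(1),'rot',rv.round(2))
    T=[];D=[]
    Rc=R0;step=Ro.from_rotvec(rv/n,degrees=True)
    for i in range(n):
        T.append(Rc.inv().apply((p-p0)/n).round(1).tolist());D.append((rv/n).round(2).tolist());Rc=Rc*step
    for k in range(0,n,5): print('translation',T[k:k+5],'dr',D[k:k+5])
if __name__=='__main__':
    a=list(map(float,sys.argv[1:6]));plan(a[:3],Rdown(a[3]),int(a[4]))
E
python3 pl.py 394.4 -306.1 100 -82 10
```

```text
from [ 158.2 -604.6  231.3] ax -165.34 w 85.6 t 2.1 F [-0.8 -0.3 -0.8]
dist 402.7 rot [ -0.    -0.   -83.34]
translation [[-30.4, 22.9, 13.1], [-33.4, 18.3, 13.1], [-35.7, 13.2, 13.1], [-37.2, 7.9, 13.1], [-38.0, 2.4, 13.1]] dr [[-0.0, -0.0, -8.33], [-0.0, -0.0, -8.33], [-0.0, -0.0, -8.33], [-0.0, -0.0, -8.33], [-0.0, -0.0, -8.33]]
translation [[-37.9, -3.1, 13.1], [-37.1, -8.6, 13.1], [-35.5, -13.9, 13.1], [-33.1, -18.9, 13.1], [-30.0, -23.4, 13.1]] dr [[-0.0, -0.0, -8.33], [-0.0, -0.0, -8.33], [-0.0, -0.0, -8.33], [-0.0, -0.0, -8.33], [-0.0, -0.0, -8.33]]
```

>>> {"op": "send_rows", "data": {"translation": [[-30.4,22.9,13.1],[-33.4,18.3,13.1],[-35.7,13.2,13.1],[-37.2,7.9,13.1],[-38.0,2.4,13.1]], "dr": [[0,0,-8.33],[0,0,-8.33],[0,0,-8.33],[0,0,-8.33],[0,0,-8.33]], "grip": [60,60,60,60,60]}}

```text
clock: 2.72
position: [277.0, -454.5, 165.6]
ee_rot: [-0.474, 0.881, -0.0, 0.0]
contact_force: [0.2, -0.1, -0.5]
gripper_width: 60.0
```

>>> {"op": "send_rows", "data": {"translation": [[-37.9,-3.1,13.1],[-37.1,-8.6,13.1],[-35.5,-13.9,13.1],[-33.1,-18.9,13.1],[-30.0,-23.4,13.1]], "dr": [[0,0,-8.33],[0,0,-8.33],[0,0,-8.33],[0,0,-8.33],[0,0,-8.33]], "grip": [60,60,60,60,60]}}

```text
clock: 3.35
position: [395.5, -305.3, 100.2]
ee_rot: [0.756, -0.654, 0.0, -0.0]
contact_force: [0.3, -0.6, -0.2]
gripper_width: 59.7
```

```bash
python3 pl.py 394.4 -306.1 18 -82 5
```

```text
from [ 395.5 -305.3  100.2] ax -81.76 w 59.7 t 3.35 F [ 0.3 -0.6 -0.2]
dist 82.2 rot [-0.04 -0.03  0.24]
translation [[0.1, 0.2, 16.4], [0.1, 0.2, 16.4], [0.1, 0.2, 16.4], [0.1, 0.2, 16.4], [0.1, 0.2, 16.4]] dr [[-0.01, -0.01, 0.05], [-0.01, -0.01, 0.05], [-0.01, -0.01, 0.05], [-0.01, -0.01, 0.05], [-0.01, -0.01, 0.05]]
```

>>> {"op": "send_rows", "data": {"translation": [[0.1,0.2,16.4],[0.1,0.2,16.4],[0.1,0.2,16.4],[0.1,0.2,16.4],[0.1,0.2,16.4]], "dr": [[0,0,0.05],[0,0,0.05],[0,0,0.05],[0,0,0.05],[0,0,0.05]], "grip": [60,60,60,60,60]}}

```text
clock: 3.98
position: [394.0, -307.0, 18.0]
ee_rot: [0.753, -0.658, 0.0, -0.0]
contact_force: [0.4, 0.5, 0.1]
gripper_width: 60.0
```

>>> {"op": "send_rows", "data": {"translation": [[0,0,0],[0,0,0],[0,0,0],[0,0,0],[0,0,0]], "dr": [[0,0,0],[0,0,0],[0,0,0],[0,0,0],[0,0,0]], "grip": [20,20,20,20,20]}}

```text
clock: 4.6
position: [393.9, -306.9, 18.8]
ee_rot: [0.753, -0.658, 0.0, -0.0]
contact_force: [-0.2, 1.1, 1.4]
gripper_width: 29.3
```

Run:
```python
from h import *
im=arm.get_image('side'); c=P('side',[[394,-306,40]])[0]; crop(im,c,'g1',8,48,36)
im=arm.get_image('top'); c=P('top',[[394,-306,40]])[0]; crop(im,c,'g1t',8,48,36)
print(arm.read_state()['position'],arm.read_state()['gripper_width'])
```

```text
[ 393.88960403 -306.8870378    18.81945194] 28.819832737257915
```

View pics/g1.png

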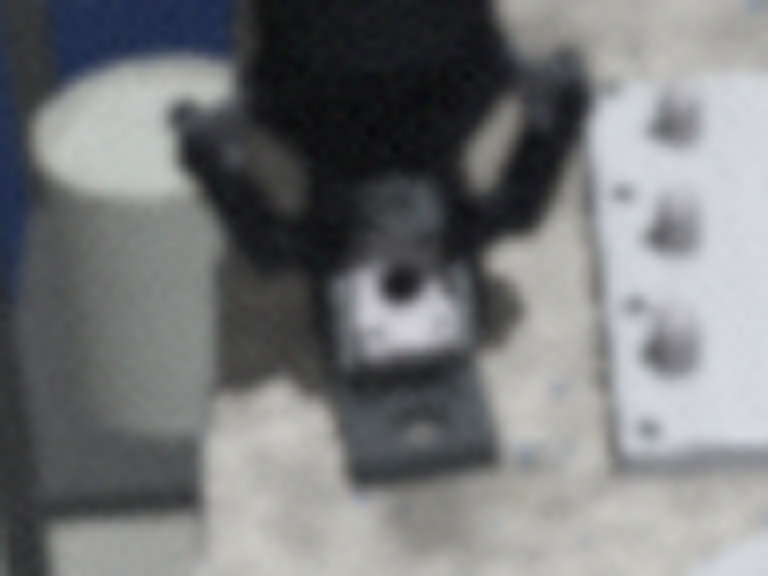

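```bash
python3 pl.py 393.9 -306.9 95 -82 5 | tail -1
python3 - <<'E'
from pl import *
# plan from hypothetical lifted pose
import pl
s0=arm.read_state()
class A: 
    def read_state(self):
        s=dict(s0); s['position']=np.array([393.9,-306.9,95]); s['ee_rot']=Rdown(-82.3).as_quat(); return s
pl.arm=A()
print(np.degrees(np.arctan2(*Ro.from_quat(s0['ee_rot']).as_matrix()[1::-1,0])))
plan([520.7,-189.5,95],Rdown(-180),10)
E
```

```text
translation [[0.0, -0.0, -15.2], [0.0, -0.0, -15.2], [0.0, -0.0, -15.2], [0.0, -0.0, -15.2], [0.0, -0.0, -15.2]] dr [[-0.01, -0.0, -0.06], [-0.01, -0.0, -0.06], [-0.01, -0.0, -0.06], [-0.01, -0.0, -0.06], [-0.01, -0.0, -0.06]]
-82.28407425642527
from [ 393.9 -306.9   95. ] ax -82.3 w 28.8 t 4.7 F [0.3 1.2 4. ]
dist 172.8 rot [-0.  -0.  97.7]
translation [[-9.9, -14.1, 0.0], [-12.2, -12.2, 0.0], [-14.1, -10.0, 0.0], [-15.6, -7.5, 0.0], [-16.6, -4.7, 0.0]] dr [[-0.0, -0.0, 9.77], [-0.0, -0.0, 9.77], [-0.0, -0.0, 9.77], [-0.0, -0.0, 9.77], [-0.0, -0.0, 9.77]]
translation [[-17.2, -1.8, 0.0], [-17.2, 1.1, 0.0], [-16.8, 4.0, 0.0], [-15.9, 6.8, 0.0], [-14.5, 9.4, 0.0]] dr [[-0.0, -0.0, 9.77], [-0.0, -0.0, 9.77], [-0.0, -0.0, 9.77], [-0.0, -0.0, 9.77], [-0.0, -0.0, 9.77]]
```

>>> {"op": "send_rows", "data": {"translation": [[0,0,-15.2],[0,0,-15.2],[0,0,-15.2],[0,0,-15.2],[0,0,-15.2]], "dr": [[0,0,0],[0,0,0],[0,0,0],[0,0,0],[0,0,0]], "grip": [20,20,20,20,20]}}

```text
clock: 5.32
position: [392.8, -306.5, 94.1]
ee_rot: [0.753, -0.658, -0.001, 0.0]
contact_force: [-0.4, -0.8, -3.1]
gripper_width: 28.9
```

>>> {"op": "send_rows", "data": {"translation": [[-9.9,-14.1,0.0],[-12.2,-12.2,0.0],[-14.1,-10.0,0.0],[-15.6,-7.5,0.0],[-16.6,-4.7,0.0]], "dr": [[0,0,9.77],[0,0,9.77],[0,0,9.77],[0,0,9.77],[0,0,9.77]], "grip": [20,20,20,20,20]}}

```text
clock: 5.95
position: [456.5, -247.6, 93.6]
ee_rot: [-0.411, 0.912, 0.001, -0.001]
contact_force: [0.1, 0.5, -2.7]
gripper_width: 29.1
```

>>> {"op": "send_rows", "data": {"translation": [[-17.2,-1.8,0.0],[-17.2,1.1,0.0],[-16.8,4.0,0.0],[-15.9,6.8,0.0],[-14.5,9.4,0.0]], "dr": [[0,0,9.77],[0,0,9.77],[0,0,9.77],[0,0,9.77],[0,0,9.77]], "grip": [20,20,20,20,20]}}

```text
clock: 6.58
position: [519.9, -189.0, 93.4]
ee_rot: [0.003, 1.0, 0.0, -0.001]
contact_force: [-0.5, 0.0, -3.1]
gripper_width: 29.5
```

```bash
cat > v.py <<'E'
import sys
from fit import *
def look(name,ctr,segs=()):
    ims={}
    for c in ('side','top'):
        ims[c]=arm.get_image(c); crop(ims[c],P(c,[ctr])[0],name+c,8,48,36,c,segs)
        cv2.imwrite(f'pics/raw_{name}{c}.png',ims[c][:,:,::-1])
    return ims
E
python3 pl.py 520.7 -189.5 60 180 5
python3 - <<'E'
from v import *
s=arm.read_state();p=s['position']; b=p[2]-18.8
seg=[]
for z in (b,b+12): seg+=rect((p[0],p[1]),0,88,48,z)
look('h1',(510,-220,50),seg+rect((520.5,-255.5),0,118,212,15))
E
```

```text
from [ 519.9 -189.    93.4] ax 179.66 w 29.5 t 6.58 F [-0.5  0.  -3.1]
dist 33.4 rot [ 0.03 -0.11 -0.34]
translation [[-0.2, -0.1, 6.7], [-0.2, -0.1, 6.7], [-0.2, -0.1, 6.7], [-0.2, -0.1, 6.7], [-0.2, -0.1, 6.7]] dr [[0.01, -0.02, -0.07], [0.01, -0.02, -0.07], [0.01, -0.02, -0.07], [0.01, -0.02, -0.07], [0.01, -0.02, -0.07]]
```

View pics/h1side.png

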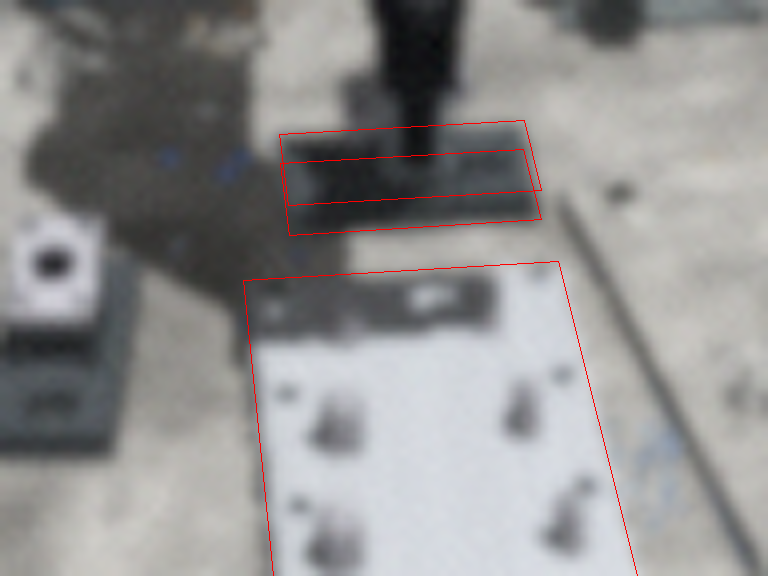

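View pics/h1top.png

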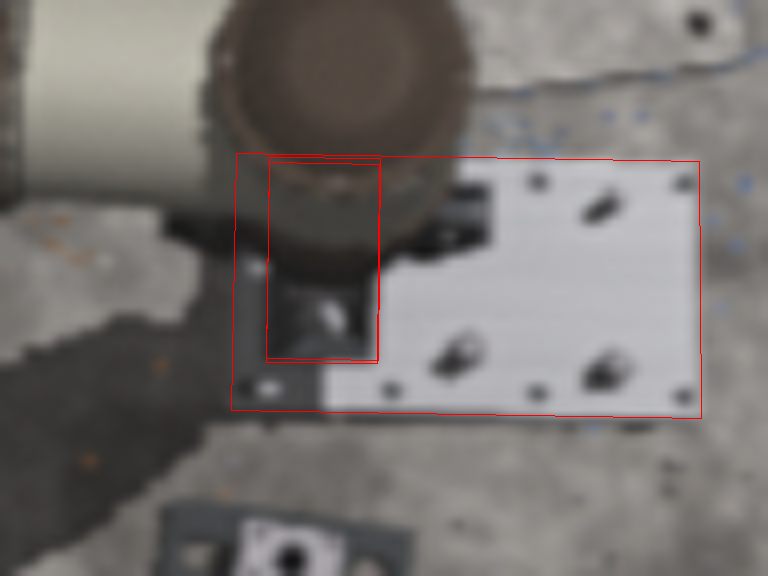

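>>> {"op": "send_rows", "data": {"translation": [[-0.1,0.1,6.5],[-0.1,0.1,6.5],[-0.1,0.1,6.5],[-0.1,0.1,6.5],[-0.1,0.1,5.5]], "dr": [[0,0,-0.07],[0,0,-0.07],[0,0,-0.07],[0,0,-0.07],[0,0,-0.07]], "grip": [20,20,20,20,20]}}

```text
clock: 7.3
position: [520.7, -189.1, 62.3]
ee_rot: [-0.003, 1.0, 0.0, -0.0]
contact_force: [0.3, 0.4, -3.9]
gripper_width: 29.0
```

```bash
python3 pl.py 520.7 -189.5 55 180 5
python3 - <<'E'
from v import *
s=arm.read_state();p=s['position']; b=p[2]-18.8
seg=[]
for z in (b+12,): seg+=rect((p[0],p[1]),0,88,48,z)+rect((p[0]-26,p[1]),0,19,19,z)
seg+=rect((494.5,-189.5),0,10,10,39)
look('h2',(510,-200,50),seg)
E
```

```text
from [ 520.7 -189.1   62.3] ax -179.64 w 29.0 t 7.3 F [ 0.3  0.4 -3.9]
dist 7.3 rot [ 0.   -0.02  0.36]
translation [[-0.0, -0.1, 1.5], [-0.0, -0.1, 1.5], [-0.0, -0.1, 1.5], [-0.0, -0.1, 1.5], [-0.0, -0.1, 1.5]] dr [[0.0, -0.0, 0.07], [0.0, -0.0, 0.07], [0.0, -0.0, 0.07], [0.0, -0.0, 0.07], [0.0, -0.0, 0.07]]
```

View pics/h2side.png

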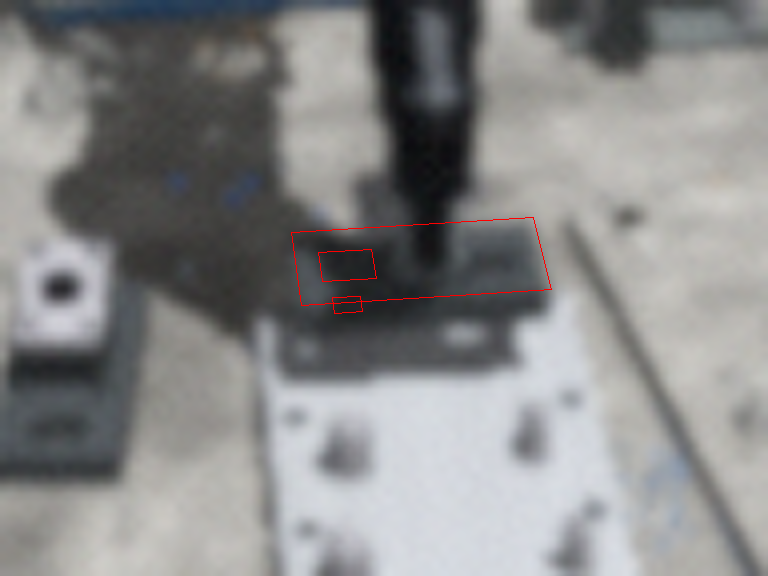

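View pics/h2top.png

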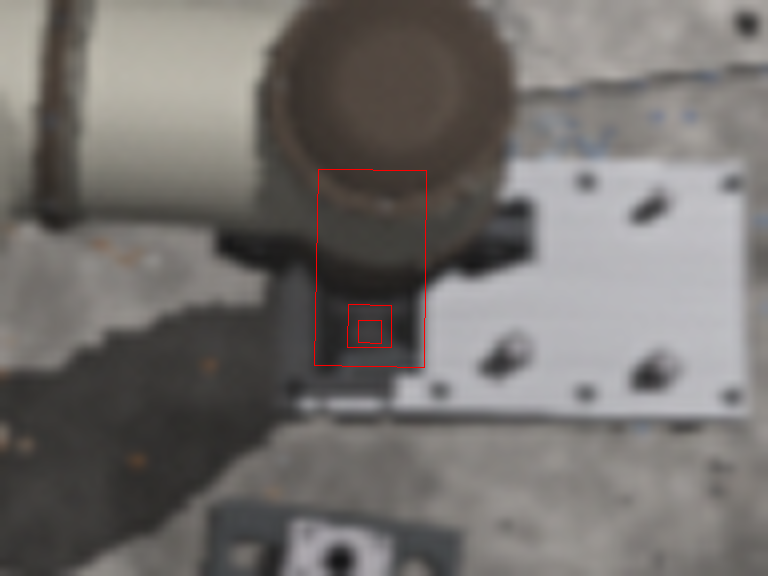

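>>> {"op": "send_rows", "data": {"translation": [[0,-0.1,3],[0,-0.1,3],[0,-0.1,3],[0,-0.1,2],[0,-0.1,2]], "dr": [[0,0,0.07],[0,0,0.07],[0,0,0.07],[0,0,0.07],[0,0,0.07]], "grip": [20,20,20,20,20]}}

```text
clock: 8.02
position: [520.9, -189.5, 49.7]
ee_rot: [-0.0, 1.0, -0.0, 0.0]
contact_force: [0.1, 0.4, -3.9]
gripper_width: 28.9
```

>>> {"op": "send_rows", "data": {"translation": [[0,-0.1,2],[0,-0.1,2],[0,0,2],[0,0,1],[0,0,0]], "dr": [[0,0,0],[0,0,0],[0,0,0],[0,0,0],[0,0,0]], "grip": [20,20,20,20,20]}}

```text
clock: 8.65
position: [521.0, -189.7, 42.8]
ee_rot: [-0.0, 1.0, -0.0, 0.0]
contact_force: [1.1, 1.0, -3.6]
gripper_width: 29.0
```

>>> {"op": "send_rows", "data": {"translation": [[0,0,2],[0,0,2],[0,0,1],[0,0,1],[0,0,0]], "dr": [[0,0,0],[0,0,0],[0,0,0],[0,0,0],[0,0,0]], "grip": [20,20,20,20,20]}}

```text
clock: 9.28
position: [521.0, -189.7, 36.8]
ee_rot: [-0.0, 1.0, 0.0, 0.0]
contact_force: [1.3, 0.8, -3.9]
gripper_width: 29.2
```

>>> {"op": "send_rows", "data": {"translation": [[0,0,1],[0,0,1],[0,0,0.5],[0,0,0.5],[0,0,0]], "dr": [[0,0,0],[0,0,0],[0,0,0],[0,0,0],[0,0,0]], "grip": [20,20,20,20,20]}}

```text
clock: 9.9
position: [521.0, -189.7, 33.9]
ee_rot: [-0.0, 1.0, -0.0, 0.0]
contact_force: [1.3, 0.2, -1.9]
gripper_width: 29.0
```

>>> {"op": "send_rows", "data": {"translation": [[0,0,0.5],[0,0,0],[0,0,0],[0,0,0],[0,0,0]], "dr": [[0,0,0],[0,0,0],[0,0,0],[0,0,0],[0,0,0]], "grip": [20,20,55,55,55]}}

```text
clock: 10.52
position: [520.5, -189.8, 33.1]
ee_rot: [0.0, 1.0, 0.0, -0.0]
contact_force: [0.1, 0.8, 0.8]
gripper_width: 55.1
```

>>> {"op": "send_rows", "data": {"translation": [[0,0,0],[0,0,-10],[0,0,-20],[0,0,-25],[0,0,-25]], "dr": [[0,0,0],[0,0,0],[0,0,0],[0,0,0],[0,0,0]], "grip": [55,55,55,55,55]}}

```text
clock: 11.15
position: [520.9, -189.7, 114.8]
ee_rot: [-0.0, 1.0, -0.0, 0.0]
contact_force: [0.5, -0.0, -1.1]
gripper_width: 55.1
```

```bash
python3 pl.py 392.4 -173.4 113 -95.4 10
```

```text
from [ 520.9 -189.7  114.8] ax -179.99 w 55.1 t 11.15 F [ 0.5 -0.  -1.1]
dist 129.6 rot [-3.000e-02  2.000e-02 -8.459e+01]
translation [[12.9, 1.6, 0.2], [12.5, 3.5, 0.2], [11.8, 5.3, 0.2], [10.9, 7.0, 0.2], [9.8, 8.5, 0.2]] dr [[-0.0, 0.0, -8.46], [-0.0, 0.0, -8.46], [-0.0, 0.0, -8.46], [-0.0, 0.0, -8.46], [-0.0, 0.0, -8.46]]
translation [[8.4, 9.9, 0.2], [6.9, 11.0, 0.2], [5.2, 11.9, 0.2], [3.4, 12.5, 0.2], [1.5, 12.9, 0.2]] dr [[-0.0, 0.0, -8.46], [-0.0, 0.0, -8.46], [-0.0, 0.0, -8.46], [-0.0, 0.0, -8.46], [-0.0, 0.0, -8.46]]
```

>>> {"op": "send_rows", "data": {"translation": [[12.9,1.6,0.2],[12.5,3.5,0.2],[11.8,5.3,0.2],[10.9,7.0,0.2],[9.8,8.5,0.2]], "dr": [[0,0,-8.46],[0,0,-8.46],[0,0,-8.46],[0,0,-8.46],[0,0,-8.46]], "grip": [60,60,60,60,60]}}

```text
clock: 11.78
position: [456.3, -181.6, 113.1]
ee_rot: [-0.363, 0.932, -0.0, 0.0]
contact_force: [0.5, -0.4, 0.1]
gripper_width: 60.1
```

>>> {"op": "send_rows", "data": {"translation": [[8.4,9.9,0.2],[6.9,11.0,0.2],[5.2,11.9,0.2],[3.4,12.5,0.2],[1.5,12.9,0.2]], "dr": [[0,0,-8.46],[0,0,-8.46],[0,0,-8.46],[0,0,-8.46],[0,0,-8.46]], "grip": [60,60,60,60,60]}}

```text
clock: 12.4
position: [391.9, -173.5, 112.1]
ee_rot: [-0.675, 0.738, -0.0, 0.0]
contact_force: [0.4, 0.4, 0.5]
gripper_width: 60.0
```

```bash
python3 pl.py 392.4 -173.4 18 -95.4 5
python3 - <<'E'
from v import *
seg=rect((520.5,-255.5),0,118,212,15)+rect((520.5,-189.5),0,88,48,27)
for z in (0,12): seg+=rect((392.4,-173.4),-.094,48,112,z)
look('k1',(470,-200,30),seg)
E
```

```text
from [ 391.9 -173.5  112.1] ax -95.11 w 60.0 t 12.4 F [0.4 0.4 0.5]
dist 94.1 rot [-0.07 -0.    0.29]
translation [[-0.0, -0.1, 18.8], [-0.0, -0.1, 18.8], [-0.0, -0.1, 18.8], [-0.0, -0.1, 18.8], [-0.0, -0.1, 18.8]] dr [[-0.01, -0.0, 0.06], [-0.01, -0.0, 0.06], [-0.01, -0.0, 0.06], [-0.01, -0.0, 0.06], [-0.01, -0.0, 0.06]]
```

View pics/k1side.png

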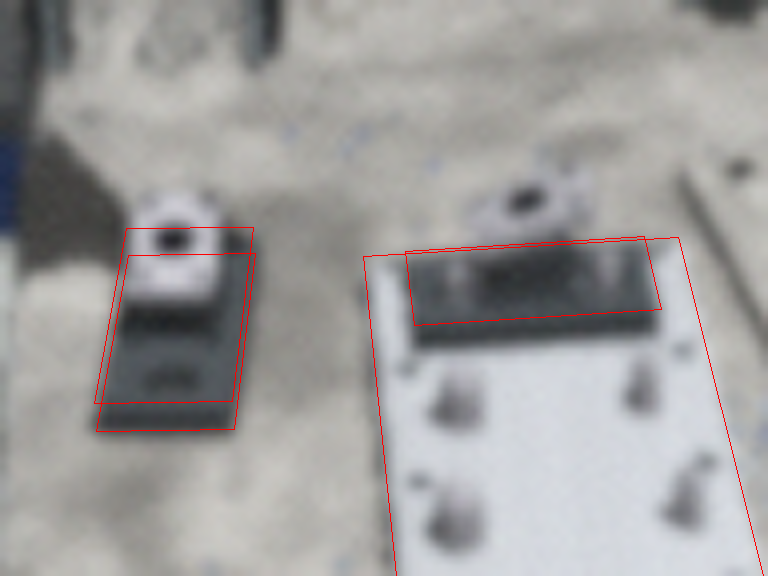

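View pics/k1top.png

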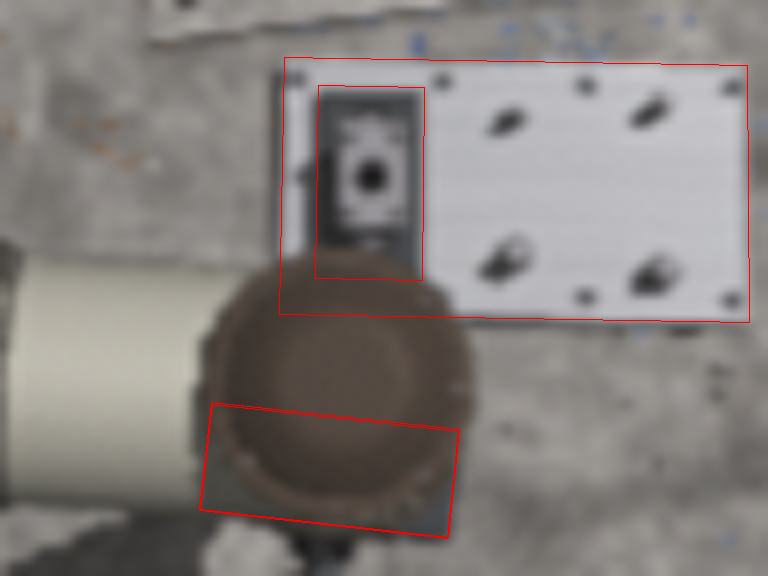

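>>> {"op": "send_rows", "data": {"translation": [[0,-0.1,18.8],[0,-0.1,18.8],[0,-0.1,18.8],[0,-0.1,18.8],[0,-0.1,18.8]], "dr": [[0,0,0.06],[0,0,0.06],[0,0,0.06],[0,0,0.06],[0,0,0.06]], "grip": [60,60,60,60,60]}}

```text
clock: 13.12
position: [393.9, -173.6, 17.2]
ee_rot: [-0.67, 0.742, -0.001, 0.001]
contact_force: [0.1, 0.2, -0.5]
gripper_width: 60.3
```

>>> {"op": "send_rows", "data": {"translation": [[0,0,0],[0,0,0],[0,0,0],[0,0,0],[0,0,0]], "dr": [[0,0,0],[0,0,0],[0,0,0],[0,0,0],[0,0,0]], "grip": [20,20,20,20,20]}}

```text
clock: 13.75
position: [393.2, -173.5, 17.9]
ee_rot: [-0.671, 0.741, -0.001, 0.001]
contact_force: [1.9, 0.5, 3.3]
gripper_width: 29.3
```

>>> {"op": "send_rows", "data": {"translation": [[0,0,-15.4],[0,0,-15.4],[0,0,-15.4],[0,0,-15.4],[0,0,-15.4]], "dr": [[0,0,0],[0,0,0],[0,0,0],[0,0,0],[0,0,0]], "grip": [20,20,20,20,20]}}

```text
clock: 14.38
position: [391.6, -173.4, 94.3]
ee_rot: [-0.671, 0.742, 0.001, -0.0]
contact_force: [-0.3, -0.3, -3.0]
gripper_width: 29.3
```

```bash
python3 pl.py 520.8 -321.7 94 180 10
```

```text
from [ 391.6 -173.4   94.3] ax -95.73 w 29.3 t 14.38 F [-0.3 -0.3 -3. ]
dist 196.7 rot [ 1.000e-01 -6.000e-02  8.427e+01]
translation [[13.5, -14.3, -0.0], [11.2, -16.2, -0.0], [8.7, -17.6, -0.0], [6.1, -18.7, 0.0], [3.2, -19.4, 0.0]] dr [[0.01, -0.01, 8.43], [0.01, -0.01, 8.43], [0.01, -0.01, 8.43], [0.01, -0.01, 8.43], [0.01, -0.01, 8.43]]
translation [[0.4, -19.7, 0.0], [-2.5, -19.5, 0.0], [-5.4, -18.9, 0.0], [-8.1, -17.9, 0.0], [-10.6, -16.6, 0.0]] dr [[0.01, -0.01, 8.43], [0.01, -0.01, 8.43], [0.01, -0.01, 8.43], [0.01, -0.01, 8.43], [0.01, -0.01, 8.43]]
```

>>> {"op": "send_rows", "data": {"translation": [[13.5,-14.3,0],[11.2,-16.2,0],[8.7,-17.6,0],[6.1,-18.7,0.0],[3.2,-19.4,0.0]], "dr": [[0,0,8.43],[0,0,8.43],[0,0,8.43],[0,0,8.43],[0,0,8.43]], "grip": [20,20,20,20,20]}}

```text
clock: 15.0
position: [456.5, -247.8, 93.4]
ee_rot: [-0.357, 0.934, 0.001, -0.001]
contact_force: [-0.9, -0.0, -3.5]
gripper_width: 29.0
```

>>> {"op": "send_rows", "data": {"translation": [[0.4,-19.7,0.0],[-2.5,-19.5,0.0],[-5.4,-18.9,0.0],[-8.1,-17.9,0.0],[-10.6,-16.6,0.0]], "dr": [[0,0,8.43],[0,0,8.43],[0,0,8.43],[0,0,8.43],[0,0,8.43]], "grip": [20,20,20,20,20]}}

```text
clock: 15.62
position: [521.2, -321.7, 93.0]
ee_rot: [0.003, 1.0, 0.001, -0.001]
contact_force: [-0.7, 0.6, -3.1]
gripper_width: 29.2
```

```bash
python3 pl.py 520.8 -321.7 62 180 5
python3 - <<'E'
from v import *
s=arm.read_state();p=s['position']; b=p[2]-17.9
seg=[]
for z in (b,b+12): seg+=rect((p[0],p[1]),0,112,48,z)
look('h3',(510,-300,50),seg+rect((520.5,-255.5),0,118,212,15))
E
```

```text
from [ 521.2 -321.7   93. ] ax 179.7 w 29.2 t 15.62 F [-0.7  0.6 -3.1]
dist 31.0 rot [ 0.08 -0.15 -0.3 ]
translation [[0.1, -0.0, 6.2], [0.1, 0.0, 6.2], [0.1, 0.0, 6.2], [0.1, 0.0, 6.2], [0.1, 0.0, 6.2]] dr [[0.02, -0.03, -0.06], [0.02, -0.03, -0.06], [0.02, -0.03, -0.06], [0.02, -0.03, -0.06], [0.02, -0.03, -0.06]]
```

View pics/h3side.png

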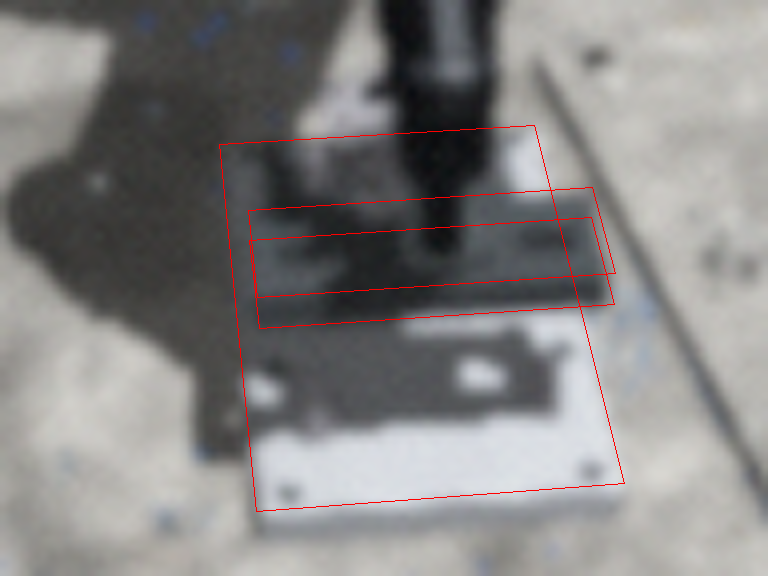

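View pics/h3top.png

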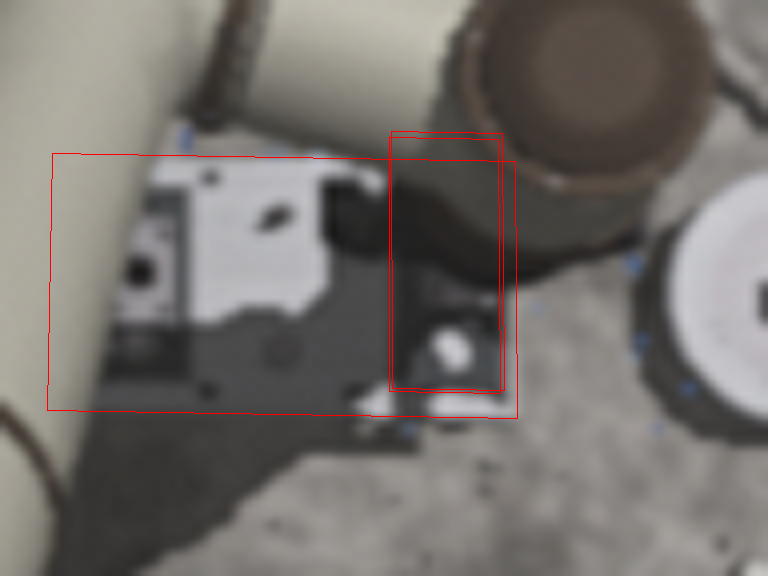

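>>> {"op": "send_rows", "data": {"translation": [[0,0,7],[0,0,7],[0,0,7],[0,0,7],[0,0,4]], "dr": [[0,-0.02,-0.06],[0,-0.02,-0.06],[0,-0.02,-0.06],[0,-0.02,-0.06],[0,-0.02,-0.06]], "grip": [20,20,20,20,20]}}

```text
clock: 16.35
position: [521.7, -321.5, 61.7]
ee_rot: [-0.003, 1.0, 0.0, 0.001]
contact_force: [0.6, 0.4, -4.7]
gripper_width: 29.1
```

>>> {"op": "send_rows", "data": {"translation": [[0,0,3],[0,0,3],[0,0,2],[0,0,2],[0,0,0]], "dr": [[0,0,0],[0,0,0],[0,0,0],[0,0,0],[0,0,0]], "grip": [20,20,20,20,20]}}

```text
clock: 16.98
position: [521.9, -321.7, 52.2]
ee_rot: [-0.003, 1.0, 0.0, 0.001]
contact_force: [-0.1, 0.5, -4.5]
gripper_width: 29.0
```

>>> {"op": "send_rows", "data": {"translation": [[0.1,0,2],[0.1,0,2],[0.1,0,2],[0,0,2],[0,0,0]], "dr": [[0,0,0.1],[0,0,0.1],[0,0,0.1],[0,0,0],[0,0,0]], "grip": [20,20,20,20,20]}}

```text
clock: 17.6
position: [521.5, -321.7, 44.1]
ee_rot: [-0.0, 1.0, 0.0, 0.001]
contact_force: [-0.2, -0.2, -3.5]
gripper_width: 29.5
```

>>> {"op": "send_rows", "data": {"translation": [[0,0,2],[0,0,2],[0,0,1],[0,0,1],[0,0,0]], "dr": [[0,0,0],[0,0,0],[0,0,0],[0,0,0],[0,0,0]], "grip": [20,20,20,20,20]}}

```text
clock: 18.23
position: [521.6, -321.7, 38.2]
ee_rot: [-0.0, 1.0, 0.0, 0.001]
contact_force: [0.5, -0.3, -3.7]
gripper_width: 29.4
```

>>> {"op": "send_rows", "data": {"translation": [[0,0,2],[0,0,1.5],[0,0,1],[0,0,0.5],[0,0,0]], "dr": [[0,0,0],[0,0,0],[0,0,0],[0,0,0],[0,0,0]], "grip": [20,20,20,20,20]}}

```text
clock: 18.85
position: [521.7, -321.8, 33.3]
ee_rot: [-0.0, 1.0, -0.0, 0.001]
contact_force: [-0.2, 0.1, -4.3]
gripper_width: 29.4
```

>>> {"op": "send_rows", "data": {"translation": [[0,0,0.5],[0,0,0],[0,0,0],[0,0,0],[0,0,0]], "dr": [[0,0,0],[0,0,0],[0,0,0],[0,0,0],[0,0,0]], "grip": [20,20,55,55,55]}}

```text
clock: 19.48
position: [522.0, -321.9, 33.3]
ee_rot: [-0.0, 1.0, -0.0, 0.001]
contact_force: [0.1, 0.1, 0.4]
gripper_width: 54.9
```

>>> {"op": "send_rows", "data": {"translation": [[0,0,0],[0,0,-10],[0,0,-20],[0,0,-30],[0,0,-35]], "dr": [[0,0,0],[0,0,0],[0,0,0],[0,0,0],[0,0,0]], "grip": [55,55,55,55,55]}}

```text
clock: 20.1
position: [521.3, -321.7, 129.0]
ee_rot: [-0.0, 1.0, 0.0, 0.001]
contact_force: [0.4, 0.5, 1.3]
gripper_width: 54.8
```

```bash
python3 pl.py 519 -484 125 180 5
python3 - <<'E'
from v import *
for t in ('dish','dish_lid'):
  for cam in ('top','side'):
    r=arm.place_of(t,cam); print(t,cam,[(round(d['confidence'],2),np.round(d['xyz'],0).tolist()) for d in r[:2]])
a=np.linspace(0,2*np.pi,41)
def circ(x,y,r,z): 
    q=np.c_[x+r*np.cos(a),y+r*np.sin(a),a*0+z]; return list(zip(q[:-1],q[1:]))
seg=circ(518,-483,58,36)+circ(518,-483,13,60)+circ(518,-483,56,0)
look('l1',(518,-420,30),seg+rect((520.5,-321.5),0,112,48,27))
E
```

```text
from [ 521.3 -321.7  129. ] ax -179.99 w 54.8 t 20.1 F [0.4 0.5 1.3]
dist 162.4 rot [0.   0.07 0.01]
translation [[0.5, -32.5, 0.8], [0.5, -32.5, 0.8], [0.5, -32.5, 0.8], [0.5, -32.5, 0.8], [0.5, -32.5, 0.8]] dr [[0.0, 0.01, 0.0], [0.0, 0.01, 0.0], [0.0, 0.01, 0.0], [0.0, 0.01, 0.0], [0.0, 0.01, 0.0]]
dish top [(0.55, [518.0, -482.0, 2.0])]
dish side [(0.6, [514.0, -483.0, -2.0])]
dish_lid top [(0.68, [520.0, -486.0, 20.0])]
dish_lid side [(0.85, [519.0, -480.0, 26.0]), (0.67, [522.0, -188.0, 16.0])]
```

View pics/l1side.png

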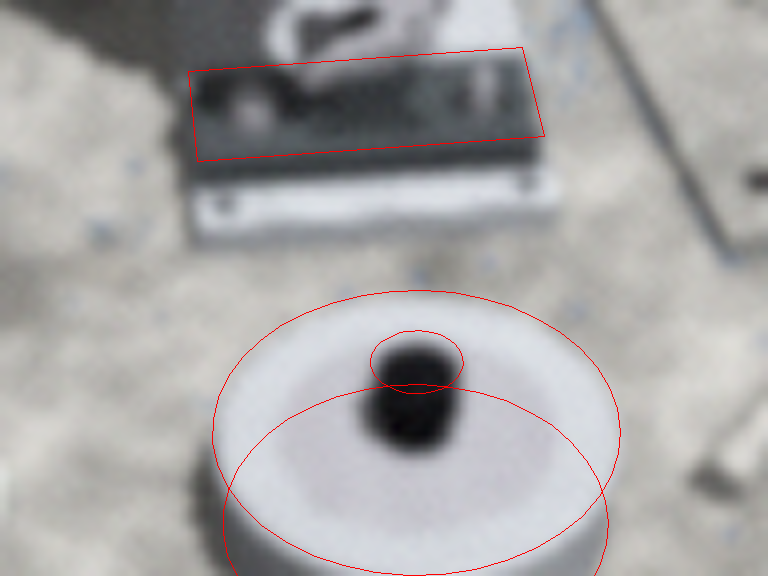

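View pics/l1top.png

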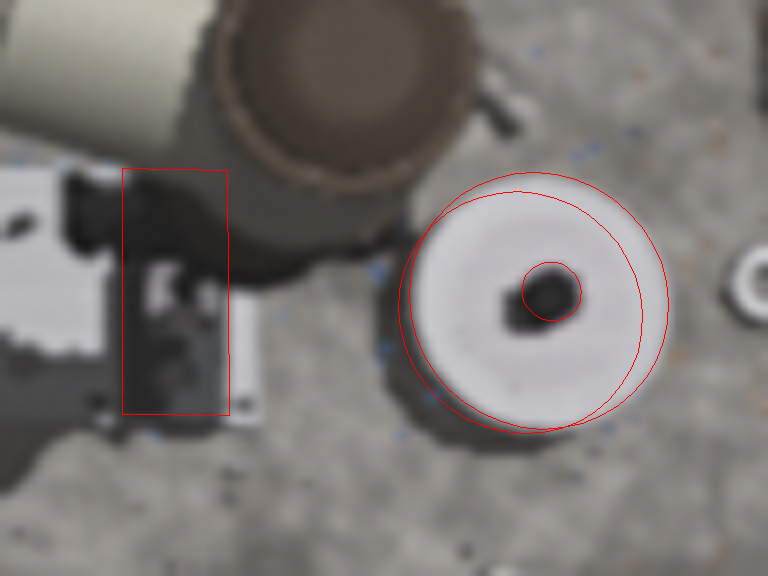

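```bash
python3 pl.py 517.3 -483.3 95 180 5
```

```text
from [ 520.9 -321.5  127.3] ax 179.99 w 54.9 t 20.4 F [ 0.3  0.2 -0.4]
dist 165.1 rot [ 0.04  0.03 -0.01]
translation [[0.7, -32.4, 6.4], [0.7, -32.4, 6.4], [0.7, -32.4, 6.4], [0.7, -32.4, 6.4], [0.7, -32.4, 6.4]] dr [[0.01, 0.01, -0.0], [0.01, 0.01, -0.0], [0.01, 0.01, -0.0], [0.01, 0.01, -0.0], [0.01, 0.01, -0.0]]
```

>>> {"op": "send_rows", "data": {"translation": [[0.7,-32.4,6.4],[0.7,-32.4,6.4],[0.7,-32.4,6.4],[0.7,-32.4,6.4],[0.7,-32.4,6.4]], "dr": [[0,0,0],[0,0,0],[0,0,0],[0,0,0],[0,0,0]], "grip": [55,55,55,55,55]}}

```text
clock: 21.02
position: [517.4, -484.3, 93.9]
ee_rot: [-0.0, 1.0, 0.001, -0.0]
contact_force: [0.9, 0.1, 0.1]
gripper_width: 55.0
```

```bash
python3 pl.py 517.3 -483.3 39 180 5
python3 - <<'E'
from v import *
look('l2',(518,-470,50))
E
```

```text
from [ 517.4 -484.3   93.9] ax -180.0 w 55.0 t 21.02 F [0.9 0.1 0.1]
dist 54.9 rot [ 0.09 -0.04  0.  ]
translation [[0.0, 0.2, 11.0], [0.0, 0.2, 11.0], [0.0, 0.2, 11.0], [0.0, 0.2, 11.0], [0.0, 0.2, 11.0]] dr [[0.02, -0.01, 0.0], [0.02, -0.01, 0.0], [0.02, -0.01, 0.0], [0.02, -0.01, 0.0], [0.02, -0.01, 0.0]]
```

View pics/l2side.png

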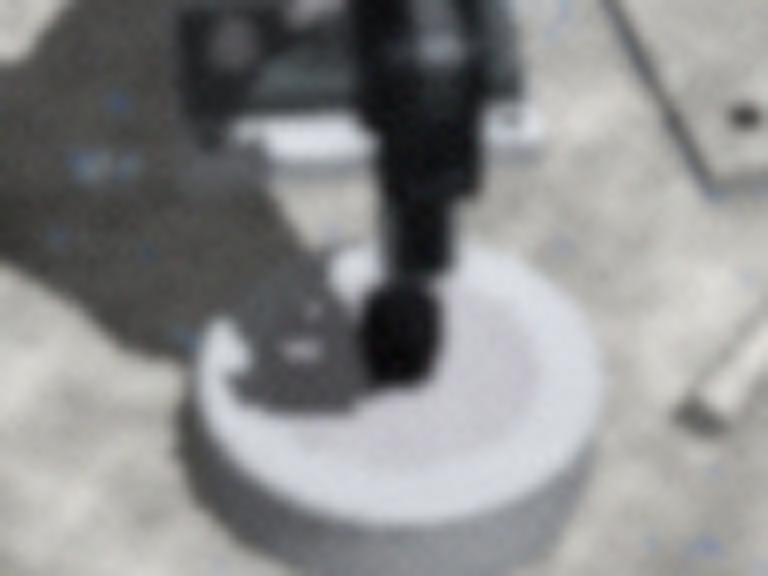

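>>> {"op": "send_rows", "data": {"translation": [[0,0.2,11],[0,0.2,11],[0,0.2,11],[0,0.2,11],[0,0.2,10]], "dr": [[0,0,0],[0,0,0],[0,0,0],[0,0,0],[0,0,0]], "grip": [55,55,55,55,55]}}

```text
clock: 21.75
position: [518.2, -482.4, 41.0]
ee_rot: [-0.0, 1.0, 0.0, 0.001]
contact_force: [-0.2, -0.5, 0.0]
gripper_width: 55.0
```

>>> {"op": "send_rows", "data": {"translation": [[0,0,0],[0,0,0],[0,0,0],[0,0,0],[0,0,0]], "dr": [[0,0,0],[0,0,0],[0,0,0],[0,0,0],[0,0,0]], "grip": [15,15,15,15,15]}}

```text
clock: 22.38
position: [518.5, -483.1, 42.2]
ee_rot: [-0.0, 1.0, -0.0, 0.001]
contact_force: [-0.4, -1.3, -0.7]
gripper_width: 23.6
```

Run:
```python
from v import *
from pl import *
look('l3',(518,-470,50))
s=arm.read_state();p=np.array(s['position']);R=Ro.from_quat(s['ee_rot'])
piv=np.array([p[0],p[1]+56,30]);Q=Ro.from_rotvec([-10,0,0],degrees=True)
plan(piv+Q.apply(p-piv)+[0,0,.5],Q*R,10)
```

```text
from [ 518.5 -483.1   42.2] ax -179.99 w 23.6 t 22.48 F [ 1.2 -0.9  0.2]
dist 10.5 rot [10.    0.   -0.03]
translation [[-0.0, 0.3, -1.0], [-0.0, 0.3, -1.0], [-0.0, 0.3, -1.0], [-0.0, 0.2, -1.0], [-0.0, 0.2, -1.0]] dr [[1.0, 0.0, -0.0], [1.0, 0.0, -0.0], [1.0, 0.0, -0.0], [1.0, 0.0, -0.0], [1.0, 0.0, -0.0]]
translation [[-0.0, 0.2, -1.0], [-0.0, 0.2, -1.0], [-0.0, 0.2, -1.0], [-0.0, 0.2, -1.0], [-0.0, 0.1, -1.0]] dr [[1.0, 0.0, -0.0], [1.0, 0.0, -0.0], [1.0, 0.0, -0.0], [1.0, 0.0, -0.0], [1.0, 0.0, -0.0]]
```

View pics/l3side.png

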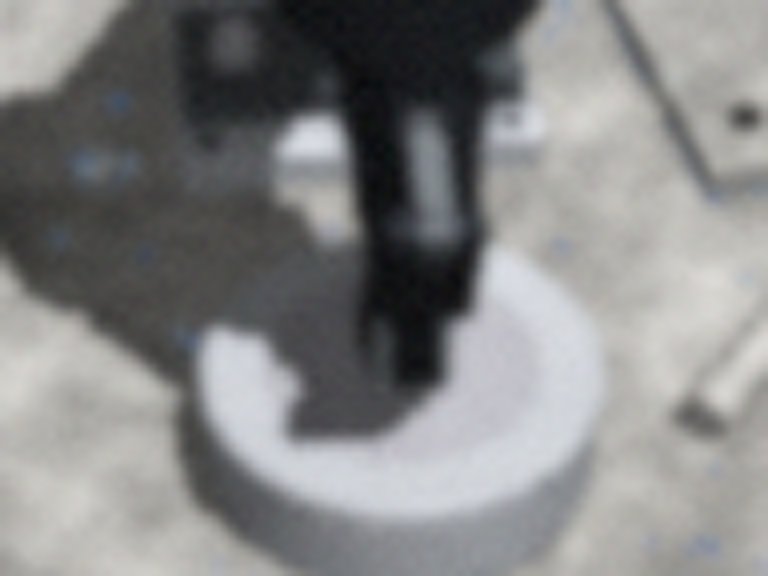

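>>> {"op": "send_rows", "data": {"translation": [[0,0.3,-1],[0,0.3,-1],[0,0.3,-1],[0,0.2,-1],[0,0.2,-1]], "dr": [[1,0,0],[1,0,0],[1,0,0],[1,0,0],[1,0,0]], "grip": [15,15,15,15,15]}}

```text
clock: 23.1
position: [518.3, -481.5, 46.9]
ee_rot: [-0.0, 0.999, -0.044, 0.001]
contact_force: [0.2, -4.5, -2.9]
gripper_width: 23.2
```

>>> {"op": "send_rows", "data": {"translation": [[0,0.2,-1],[0,0.2,-1],[0,0.2,-1],[0,0.2,-1],[0,0.1,-1]], "dr": [[1,0,0],[1,0,0],[1,0,0],[1,0,0],[1,0,0]], "grip": [15,15,15,15,15]}}

```text
clock: 23.72
position: [517.9, -479.5, 51.4]
ee_rot: [0.0, 0.996, -0.087, 0.001]
contact_force: [0.9, -3.6, -0.9]
gripper_width: 23.3
```

Run:
```python
from v import *
look('l4',(518,-470,50))
```

```text
(no output)
```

View pics/l4side.png

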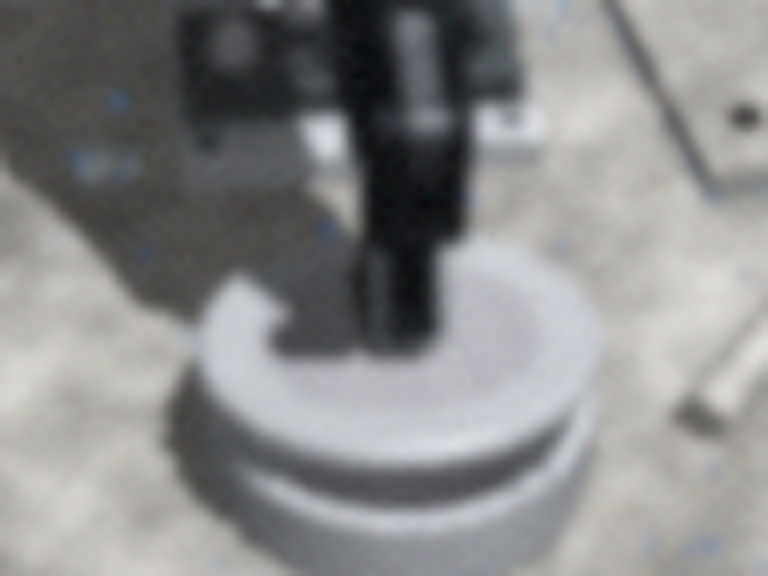

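```bash
python3 pl.py 518 -482 140 180 10
```

```text
from [ 517.9 -479.1   51.9] ax -179.96 w 23.3 t 23.82 F [-0.2 -2.7 -0.9]
dist 88.2 rot [-10.01   0.05   0.03]
translation [[-0.0, -1.8, -8.6], [-0.0, -1.7, -8.7], [-0.0, -1.5, -8.7], [-0.0, -1.4, -8.7], [-0.0, -1.2, -8.7]] dr [[-1.0, 0.0, 0.0], [-1.0, 0.0, 0.0], [-1.0, 0.0, 0.0], [-1.0, 0.0, 0.0], [-1.0, 0.0, 0.0]]
translation [[-0.0, -1.1, -8.8], [-0.0, -0.9, -8.8], [-0.0, -0.7, -8.8], [-0.0, -0.6, -8.8], [-0.0, -0.4, -8.8]] dr [[-1.0, 0.0, 0.0], [-1.0, 0.0, 0.0], [-1.0, 0.0, 0.0], [-1.0, 0.0, 0.0], [-1.0, 0.0, 0.0]]
```

>>> {"op": "send_rows", "data": {"translation": [[0,-1.8,-8.6],[0,-1.8,-8.7],[0,-1.7,-8.7],[0,-1.6,-8.7],[0,-1.5,-8.7]], "dr": [[0,0,0],[0,0,0],[-1,0,0],[-1,0,0],[-1,0,0]], "grip": [15,15,15,15,15]}}

```text
clock: 24.45
position: [518.0, -480.6, 96.6]
ee_rot: [0.0, 0.998, -0.06, 0.001]
contact_force: [-0.9, -0.1, -1.1]
gripper_width: 23.4
```

>>> {"op": "send_rows", "data": {"translation": [[0,-1.1,-8.8],[0,-0.9,-8.8],[0,-0.7,-8.8],[0,-0.6,-8.8],[0,-0.4,-8.8]], "dr": [[-1.4,0,0],[-1.4,0,0],[-1.4,0,0],[-1.4,0,0],[-1.4,0,0]], "grip": [15,15,15,15,15]}}

```text
clock: 25.08
position: [517.9, -480.9, 140.8]
ee_rot: [-0.0, 1.0, 0.001, 0.001]
contact_force: [0.8, 0.3, -2.3]
gripper_width: 23.7
```

```bash
python3 pl.py 448 0 140 -92 15
python3 - <<'E'
from v import *
look('l5',(518,-470,80))
s=arm.get_image('top');crop(s,P('top',[[450,0,0]])[0],'bench',8,48,36)
E
```

```text
from [ 517.9 -480.9  140.8] ax -179.99 w 23.7 t 25.07 F [ 0.8  0.3 -2.3]
dist 486.0 rot [ -0.     0.16 -87.99]
translation [[4.7, 32.1, 0.1], [1.4, 32.4, 0.1], [-2.0, 32.3, 0.1], [-5.3, 32.0, 0.1], [-8.5, 31.3, 0.1]] dr [[-0.0, 0.01, -5.87], [-0.0, 0.01, -5.87], [-0.0, 0.01, -5.87], [-0.0, 0.01, -5.87], [-0.0, 0.01, -5.87]]
translation [[-11.6, 30.2, 0.1], [-14.7, 28.9, 0.1], [-17.6, 27.2, 0.1], [-20.2, 25.3, 0.1], [-22.7, 23.1, 0.1]] dr [[-0.0, 0.01, -5.87], [-0.0, 0.01, -5.87], [-0.0, 0.01, -5.87], [-0.0, 0.01, -5.87], [-0.0, 0.01, -5.87]]
translation [[-25.0, 20.7, 0.1], [-26.9, 18.0, 0.1], [-28.6, 15.1, 0.1], [-30.0, 12.1, 0.1], [-31.1, 9.0, 0.1]] dr [[-0.0, 0.01, -5.87], [-0.0, 0.01, -5.87], [-0.0, 0.01, -5.87], [-0.0, 0.01, -5.87], [-0.0, 0.01, -5.87]]
```

View pics/l5side.png

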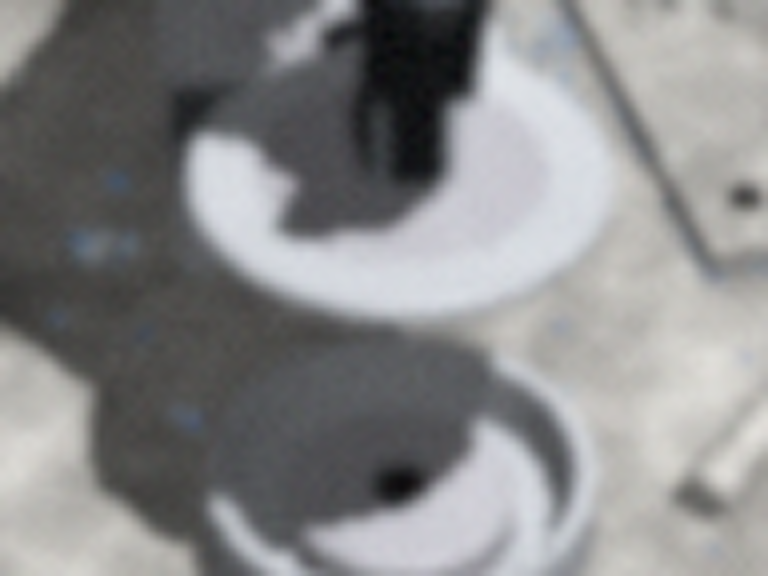

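View pics/bench.png

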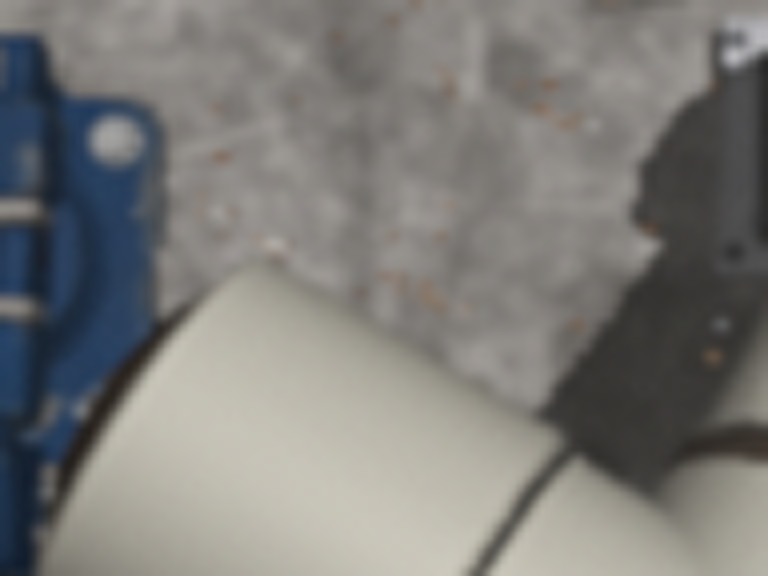

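>>> {"op": "send_rows", "data": {"translation": [[0,48.6,0],[3,48.6,0],[7,48.6,0],[8,48.6,0],[8,48.6,0]], "dr": [[0,0,0],[0,0,0],[0,0,0],[0,0,0],[0,0,0]], "grip": [15,15,15,15,15]}}

```text
clock: 25.85
position: [491.1, -236.5, 139.7]
ee_rot: [-0.0, 1.0, 0.0, 0.001]
contact_force: [0.5, -0.2, -1.9]
gripper_width: 23.4
```

>>> {"op": "send_rows", "data": {"translation": [[8,48.6,0],[8,48.6,0],[8,48.6,0],[8,48.6,0],[8,48.6,0]], "dr": [[0,0,0],[0,0,0],[0,0,0],[0,0,0],[0,0,0]], "grip": [15,15,15,15,15]}}

```text
clock: 26.48
position: [451.0, 6.1, 139.9]
ee_rot: [-0.0, 1.0, 0.0, 0.001]
contact_force: [0.4, 1.0, -1.1]
gripper_width: 23.3
```

```bash
python3 pl.py 450 3 45 180 10
python3 - <<'E'
from v import *
look('l6',(450,5,100))
E
```

```text
from [451.    6.1 139.9] ax -179.98 w 23.3 t 26.48 F [ 0.4  1.  -1.1]
dist 95.0 rot [0.   0.11 0.02]
translation [[0.1, -0.3, 9.5], [0.1, -0.3, 9.5], [0.1, -0.3, 9.5], [0.1, -0.3, 9.5], [0.1, -0.3, 9.5]] dr [[0.0, 0.01, 0.0], [0.0, 0.01, 0.0], [0.0, 0.01, 0.0], [0.0, 0.01, 0.0], [0.0, 0.01, 0.0]]
translation [[0.1, -0.3, 9.5], [0.1, -0.3, 9.5], [0.1, -0.3, 9.5], [0.1, -0.3, 9.5], [0.1, -0.3, 9.5]] dr [[0.0, 0.01, 0.0], [0.0, 0.01, 0.0], [0.0, 0.01, 0.0], [0.0, 0.01, 0.0], [0.0, 0.01, 0.0]]
```

View pics/l6side.png

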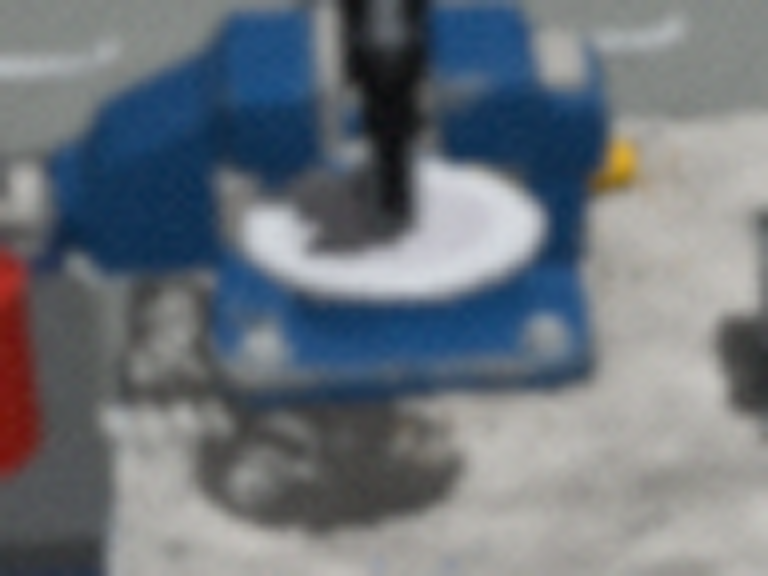

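View pics/l6top.png

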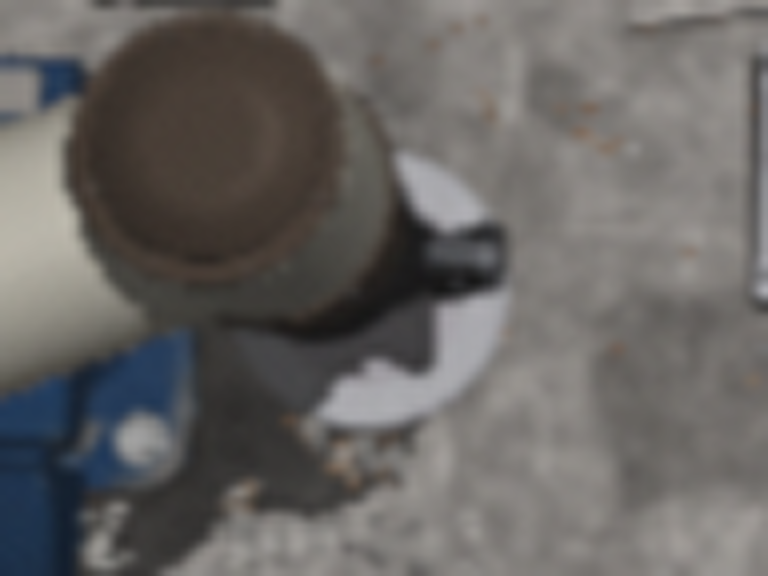

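>>> {"op": "send_rows", "data": {"translation": [[0,-2,25],[0,-2,25],[0,-2,25],[0,-2,25],[0,-2,12]], "dr": [[0,0,0],[0,0,0],[0,0,0],[0,0,0],[0,0,0]], "grip": [15,15,15,15,15]}}

```text
clock: 27.2
position: [451.3, -6.1, 26.8]
ee_rot: [0.0, 1.0, -0.0, -0.0]
contact_force: [0.0, 0.5, -1.5]
gripper_width: 23.3
```

>>> {"op": "send_rows", "data": {"translation": [[0,0,5],[0,0,2],[0,0,1],[0,0,1],[0,0,0.5]], "dr": [[0,0,0],[0,0,0],[0,0,0],[0,0,0],[0,0,0]], "grip": [15,15,15,15,15]}}

```text
clock: 27.82
position: [452.3, -5.3, 18.6]
ee_rot: [-0.0, 1.0, 0.0, 0.001]
contact_force: [-0.2, 0.3, -1.3]
gripper_width: 23.3
```

>>> {"op": "send_rows", "data": {"translation": [[0,0,0.5],[0,0,0.5],[0,0,0.5],[0,0,0.5],[0,0,0]], "dr": [[0,0,0],[0,0,0],[0,0,0],[0,0,0],[0,0,0]], "grip": [15,15,15,15,15]}}

```text
clock: 28.45
position: [452.2, -5.4, 17.0]
ee_rot: [-0.0, 1.0, -0.0, 0.001]
contact_force: [-1.7, 1.0, 5.6]
gripper_width: 23.3
```

>>> {"op": "send_rows", "data": {"translation": [[0,0,0],[0,0,0],[0,0,0],[0,0,0],[0,0,0]], "dr": [[0,0,0],[0,0,0],[0,0,0],[0,0,0],[0,0,0]], "grip": [50,50,50,50,50]}}

```text
clock: 29.08
position: [452.2, -5.4, 16.3]
ee_rot: [-0.0, 1.0, -0.0, 0.001]
contact_force: [0.0, -0.6, 0.2]
gripper_width: 50.0
```

>>> {"op": "send_rows", "data": {"translation": [[0,0,-10],[0,0,-30],[0,0,-50],[0,0,-60],[0,0,-60]], "dr": [[0,0,0],[0,0,0],[0,0,0],[0,0,0],[0,0,0]], "grip": [50,50,50,50,50]}}

```text
clock: 29.7
position: [451.2, -5.7, 229.1]
ee_rot: [-0.0, 1.0, 0.0, 0.001]
contact_force: [1.4, -0.0, -0.9]
gripper_width: 50.4
```

Run:
```python
from v import *
for t in ('dish_lid','thermometer','stand'):
  for cam in ('top','side'):
    r=arm.place_of(t,cam); print(t,cam,[(round(d['confidence'],2),np.round(d['xyz'],0).tolist()) for d in r[:2]])
a=np.linspace(0,2*np.pi,41)
def circ(x,y,r,z): 
    q=np.c_[x+r*np.cos(a),y+r*np.sin(a),a*0+z]; return list(zip(q[:-1],q[1:]))
seg=circ(652,95,26,86)+circ(652,95,26,68)+rect((652,95),0,84,84,68)+rect((652,95),0,92,92,0)
look('t1',(650,80,80),seg)
look('l7',(450,-5,20),circ(451,-5,58,11))
for c in ('top','side'): shot(c,'full_'+c)
```

```text
dish_lid top [(0.85, [452.0, 10.0, 122.0])]
dish_lid side [(0.71, [452.0, 8.0, 125.0])]
thermometer top [(0.66, [650.0, 98.0, 19.0]), (0.32, [517.0, -484.0, 20.0])]
thermometer side [(0.81, [650.0, 96.0, 21.0])]
stand top [(0.56, [652.0, 96.0, -1.0])]
stand side [(0.69, [651.0, 93.0, 0.0]), (0.17, [520.0, -190.0, 61.0])]
```

View pics/t1side.png

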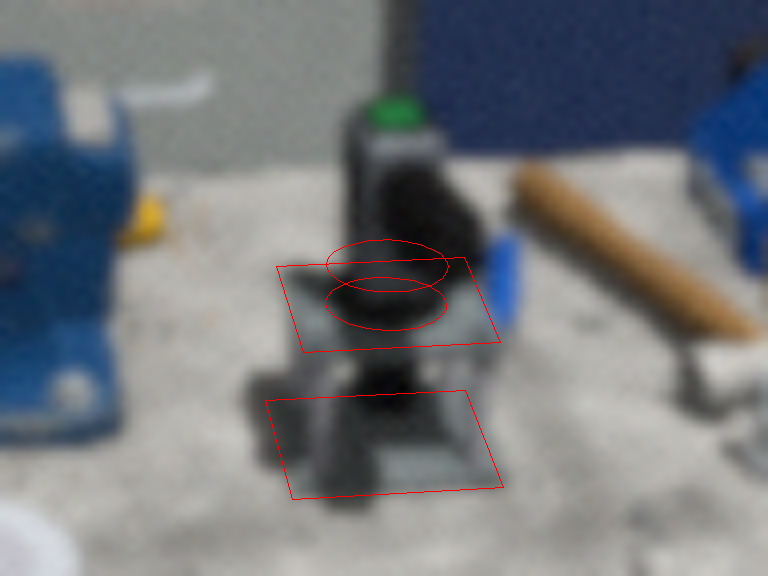

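View pics/t1top.png

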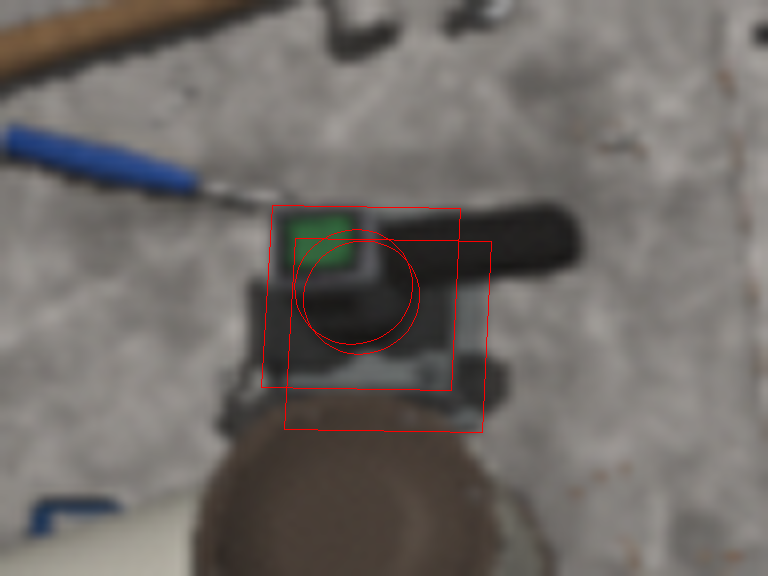

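View pics/l7side.png

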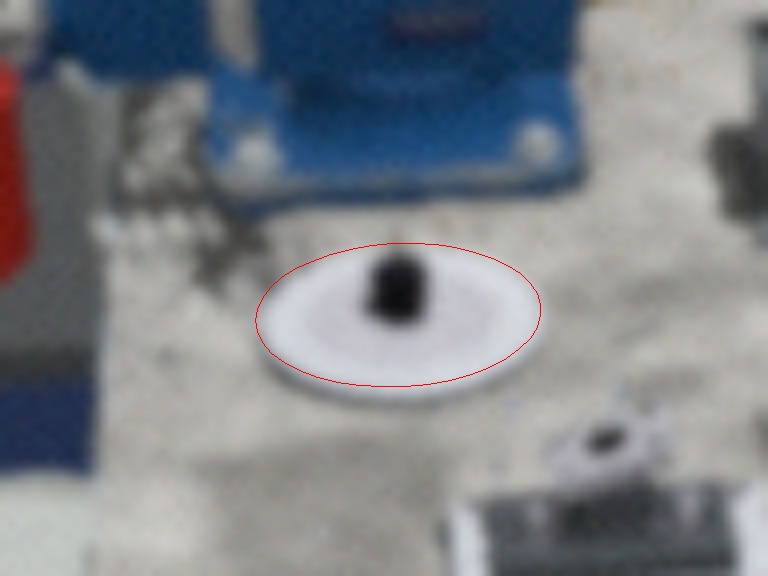

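View pics/full_side.png

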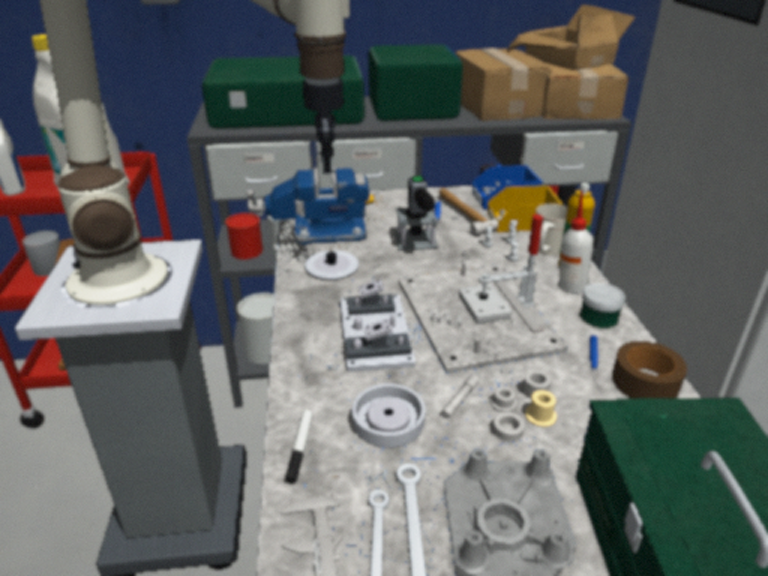

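Run:
```python
from v import *
def th(x,y,yaw,z=156):
    w=np.radians(yaw); s=rect((x,y),w,46,36,z)+rect((x,y),w,46,36,110)
    d=np.array([np.cos(w),np.sin(w)])
    c=np.array([x,y])+d*64
    return s+rect(c,w,88,28,160)+rect(c,w,88,28,110)
seg=th(651,95.5,-88)
ims=look('t2',(650,80,120),seg)
print(arm.read_state()['position'])
for b,x,y in (('s',520.5,-189.5),('l',520.5,-321.5)):
    pass
seg=rect((520.5,-189.5),0,88,48,27)+rect((520.5,-321.5),0,112,48,27)
for c in ims: crop(ims[c],P(c,[(520,-255,30)])[0],'b2'+c,8,48,36,c,seg)
```

```text
[451.69284155  -5.47578262 225.84804096]
```

View pics/t2top.png

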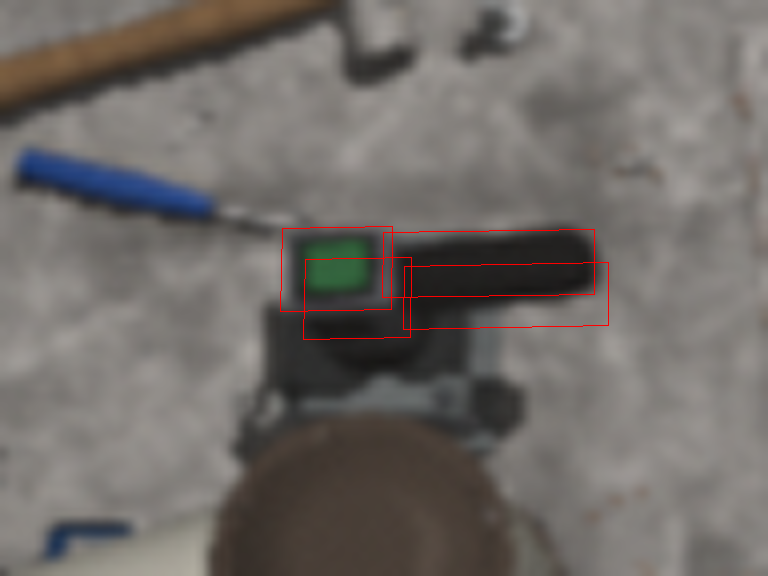

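View pics/t2side.png

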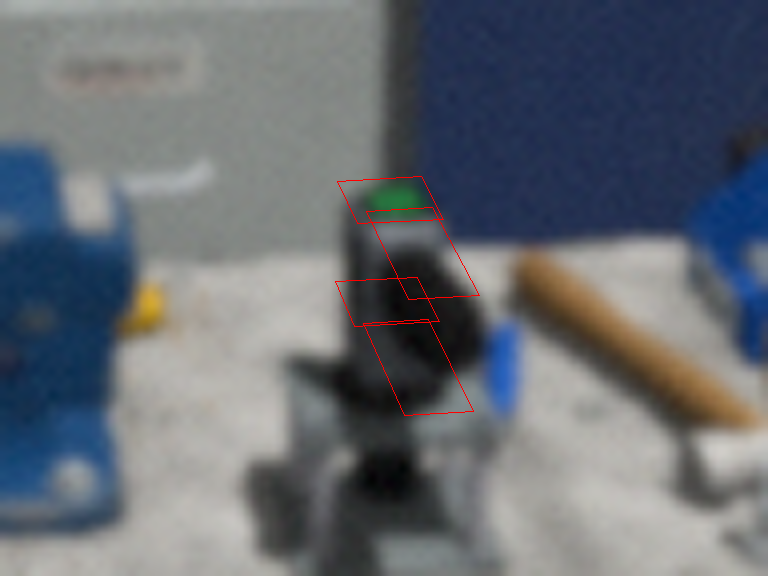

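View pics/b2top.png

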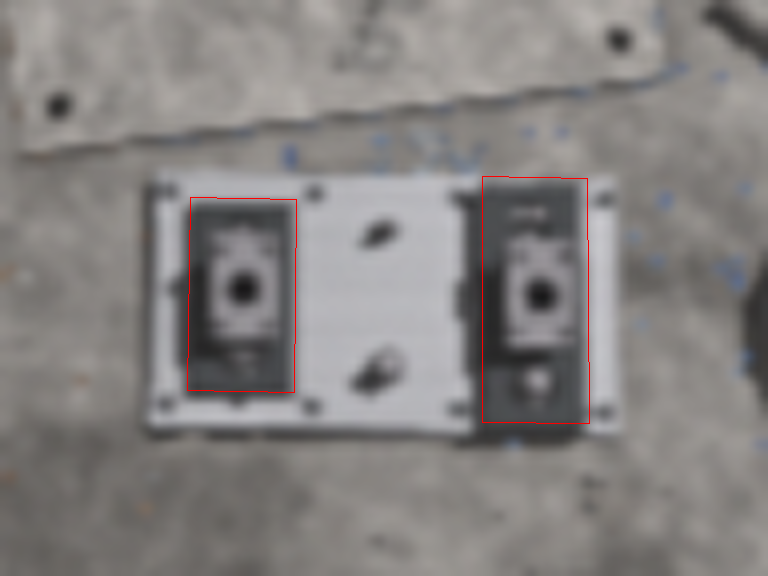

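View pics/b2side.png

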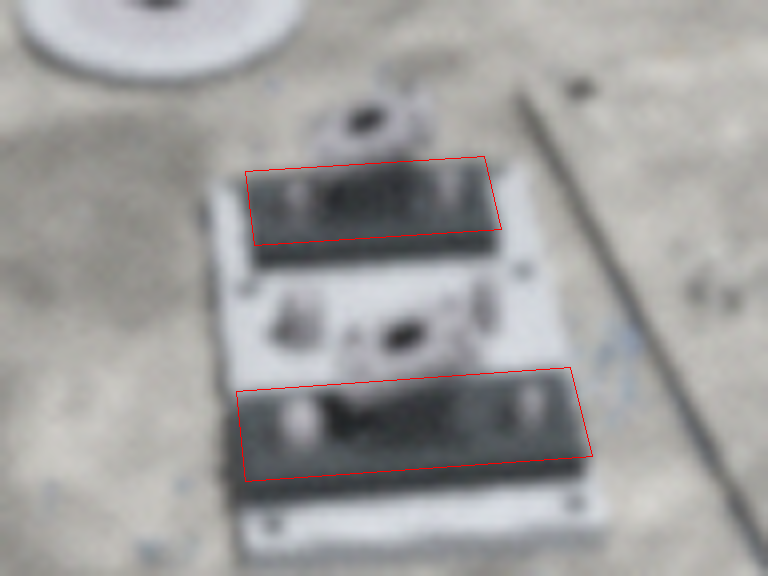

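```bash
python3 pl.py 651 95.5 190 -88 10
cat > /tmp/d.py <<'E'
import sys; sys.path.insert(0,'.')
from fit import *
ims={c:cv2.imread(f'pics/raw_t2{c}.png')[:,:,::-1].copy() for c in('top','side')}
for cams in (('top',),('side',)):
    print(cams,'S',fit(ims,[520,-189,0],88,48,15,27,1,cams),'L',fit(ims,[520,-321,0],112,48,15,27,1,cams))
E
python3 /tmp/d.py
```

```text
from [451.7  -5.5 225.8] ax -180.0 w 50.5 t 30.4 F [ 0.   0.3 -0.4]
dist 226.3 rot [-4.0e-02  1.0e-02 -9.2e+01]
translation [[-19.9, 10.1, 3.6], [-21.3, 6.8, 3.6], [-22.1, 3.3, 3.6], [-22.3, -0.3, 3.6], [-22.0, -3.9, 3.6]] dr [[-0.0, 0.0, -9.2], [-0.0, 0.0, -9.2], [-0.0, 0.0, -9.2], [-0.0, 0.0, -9.2], [-0.0, 0.0, -9.2]]
translation [[-21.1, -7.3, 3.6], [-19.7, -10.6, 3.6], [-17.7, -13.6, 3.6], [-15.3, -16.3, 3.6], [-12.5, -18.5, 3.6]] dr [[-0.0, 0.0, -9.2], [-0.0, 0.0, -9.2], [-0.0, 0.0, -9.2], [-0.0, 0.0, -9.2], [-0.0, 0.0, -9.2]]
('top',) S (array([ 5.179e+02, -1.879e+02,  1.000e-01]), np.float64(-58.7)) L (array([ 512.5, -318.4,    3. ]), np.float64(-48.6))
('side',) S (array([ 5.193e+02, -1.920e+02,  1.000e-01]), np.float64(-52.8)) L (array([ 5.161e+02, -3.221e+02,  5.000e-01]), np.float64(-51.9))
```

Run:
```python
from v import *
ims={c:cv2.imread(f'pics/raw_t2{c}.png')[:,:,::-1].copy() for c in('top','side')}
seg=[]
for z in (15,27): seg+=rect((520,-190),0,88,48,z)+rect((519,-322),0,112,48,z)
seg+=rect((520.3,-255.5),0,118,212,15)
crop(ims['side'],P('side',[(520,-255,30)])[0],'b3',14,27,21,'side',seg)
crop(ims['top'],P('top',[(520,-300,30)])[0],'b3t',14,27,21,'top',seg)
```

```text
(no output)
```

View pics/b3.png

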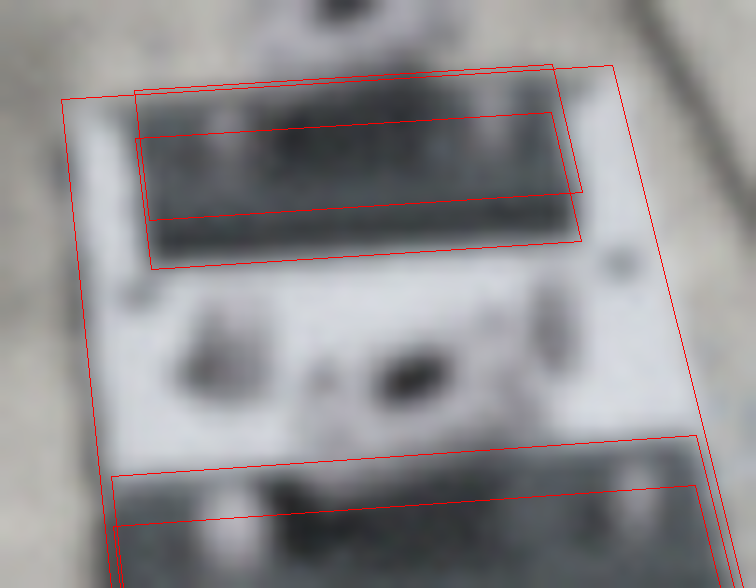

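View pics/b3t.png

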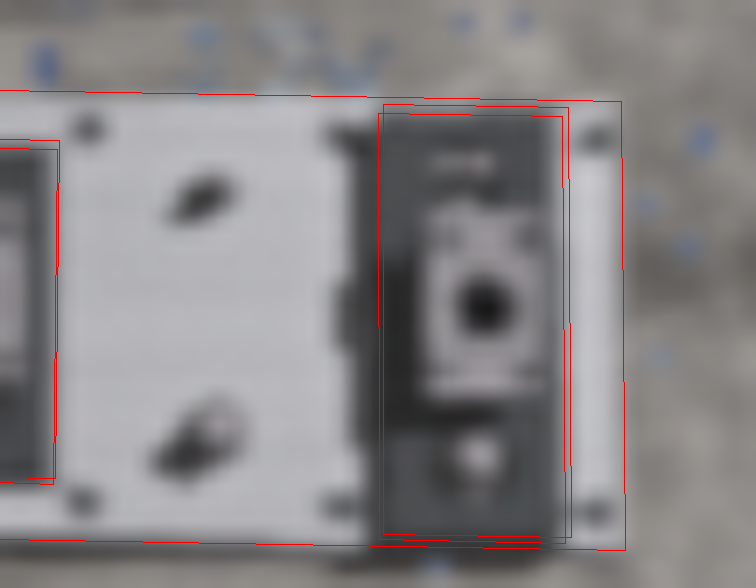

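```bash
cat > /tmp/e.py <<'E'
import sys; sys.path.insert(0,'.')
from fit import *
from scipy.optimize import least_squares
ims={c:cv2.cvtColor(cv2.imread(f'pics/raw_{sys.argv[1]}{c}.png'),cv2.COLOR_BGR2GRAY).astype(float) for c in('top','side')}
for n,g in (('S',(515.5,-189.5,62)),('L',(515.5,-321.5,62))):
    uv={}
    for c in ims:
        p=P(c,[g])[0]; x,y=np.round(p).astype(int); w=ims[c][y-4:y+5,x-4:x+5]
        k=np.clip(110-w,0,None); Y,X=np.mgrid[y-4:y+5,x-4:x+5]
        # keep blob round darkest
        lab=cv2.connectedComponents((k>20).astype(np.uint8))[1]; l=lab[np.unravel_index(k.argmax(),k.shape)]; k=k*(lab==l)
        uv[c]=((k*X).sum()/k.sum(),(k*Y).sum()/k.sum()); 
    r=least_squares(lambda v:np.concatenate([P(c,[v])[0]-uv[c] for c in uv]),g)
    print(n,r.x.round(1),r.cost.round(3),[ray(c,uv[c],62).round(1)[:2].tolist() for c in uv])
E
python3 /tmp/e.py t2
```

```text
S [ 518.2 -189.4   60.8] 0.027 [[517.4, -189.4], [518.4, -191.1]]
L [ 517.7 -320.3   61.4] 0.077 [[516.5, -320.3], [518.2, -321.0]]
```

>>> {"op": "send_rows", "data": {"translation": [[-19.9,10.1,3.6],[-21.3,6.8,3.6],[-22.1,3.3,3.6],[-22.3,-0.3,3.6],[-22.0,-3.9,3.6]], "dr": [[0,0,-9.2],[0,0,-9.2],[0,0,-9.2],[0,0,-9.2],[0,0,-9.2]], "grip": [65,65,65,65,65]}}

```text
clock: 31.02
position: [552.1, 45.4, 208.1]
ee_rot: [-0.393, 0.919, -0.0, 0.0]
contact_force: [0.2, 0.2, -0.8]
gripper_width: 65.2
```

>>> {"op": "send_rows", "data": {"translation": [[-21.1,-7.3,3.6],[-19.7,-10.6,3.6],[-17.7,-13.6,3.6],[-15.3,-16.3,3.6],[-12.5,-18.5,3.6]], "dr": [[0,0,-9.2],[0,0,-9.2],[0,0,-9.2],[0,0,-9.2],[0,0,-9.2]], "grip": [65,65,65,65,65]}}

```text
clock: 31.65
position: [651.7, 95.8, 190.0]
ee_rot: [0.721, -0.693, 0.0, -0.0]
contact_force: [0.5, 0.5, 0.2]
gripper_width: 65.0
```

```bash
python3 pl.py 651 95.5 113 -88 5;python3 - <<'E'
from v import *
look('t3',(650,80,140))
E
```

```text
from [651.7  95.8 190. ] ax -87.69 w 65.0 t 31.65 F [0.5 0.5 0.2]
dist 77.0 rot [-0.05 -0.02  0.31]
translation [[0.1, 0.2, 15.4], [0.1, 0.2, 15.4], [0.1, 0.2, 15.4], [0.1, 0.2, 15.4], [0.1, 0.2, 15.4]] dr [[-0.01, -0.0, 0.06], [-0.01, -0.0, 0.06], [-0.01, -0.0, 0.06], [-0.01, -0.0, 0.06], [-0.01, -0.0, 0.06]]
```

View pics/t3side.png

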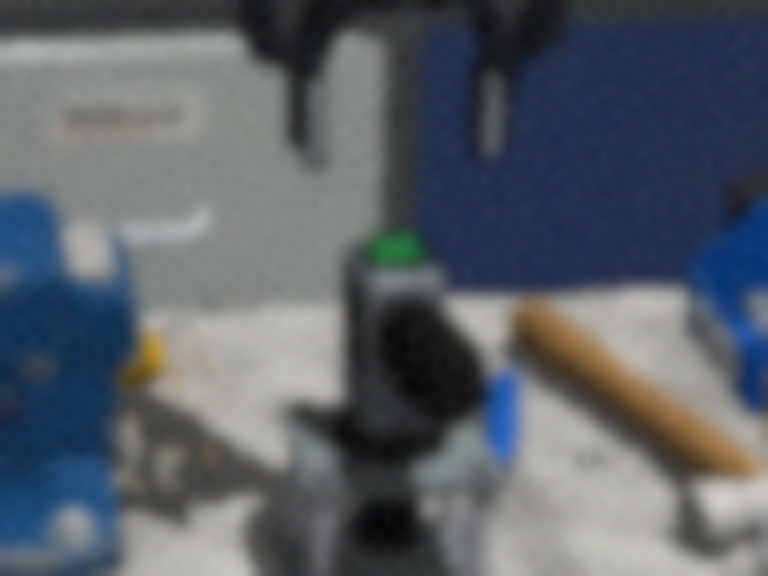

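View pics/t3top.png

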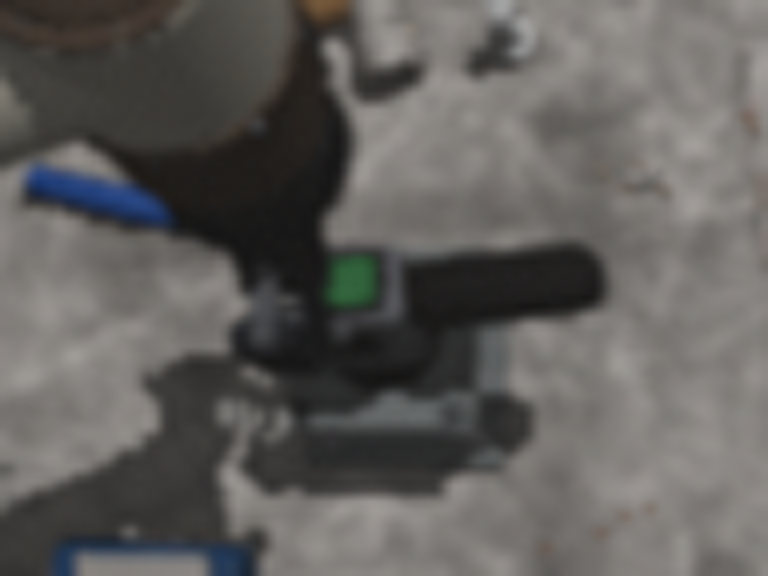

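Run:
```python
from v import *
im=cv2.imread('pics/raw_t3top.png')[:,:,::-1].copy()
seg=rect((651,95.5),np.radians(-88),46,36,156)
for z in (200,250): seg+=rect((651.7,95.8),np.radians(-88),22,100,z)
crop(im,P('top',[(650,80,140)])[0],'t3o',8,48,36,'top',seg)
```

```text
(no output)
```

View pics/t3o.png

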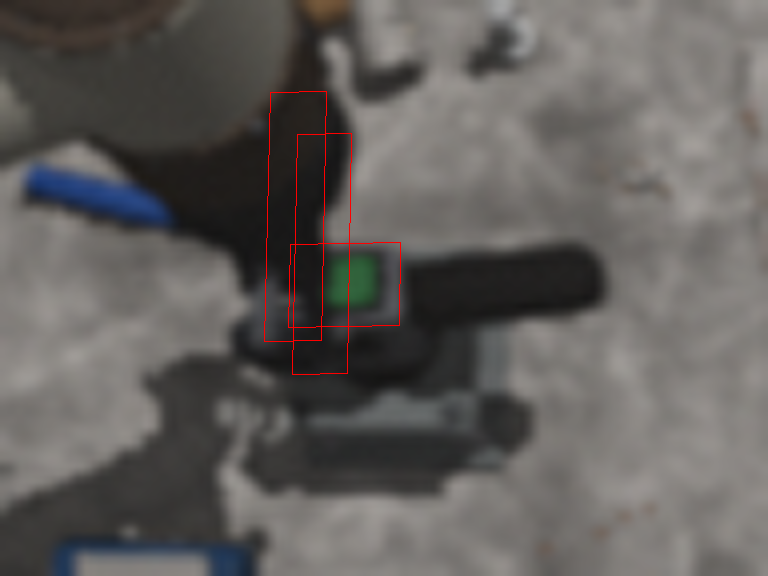

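>>> {"op": "send_rows", "data": {"translation": [[0,0.1,15.4],[0,0.1,15.4],[0,0.1,15.4],[0,0.1,15.4],[0,0.1,15.4]], "dr": [[0,0,0],[0,0,0],[0,0,0],[0,0,0],[0,0,0]], "grip": [65,65,65,65,65]}}

```text
clock: 32.38
position: [650.6, 95.4, 112.6]
ee_rot: [0.719, -0.695, 0.001, -0.0]
contact_force: [0.3, 0.2, 0.4]
gripper_width: 65.1
```

>>> {"op": "send_rows", "data": {"translation": [[0,0,0],[0,0,0],[0,0,0],[0,0,0],[0,0,0]], "dr": [[0,0,0],[0,0,0],[0,0,0],[0,0,0],[0,0,0]], "grip": [25,25,25,25,25]}}

```text
clock: 33.0
position: [650.7, 95.5, 113.8]
ee_rot: [0.719, -0.695, 0.001, -0.001]
contact_force: [-0.3, 0.7, -2.8]
gripper_width: 35.7
```

```bash
python3 pl.py 651 95.5 230 -88 5;python3 - <<'E'
from v import *
look('t4',(650,80,140))
E
```

```text
from [650.7  95.5 113.8] ax -88.0 w 35.7 t 33.0 F [-0.3  0.7 -2.8]
dist 116.2 rot [-0.1   0.01  0.  ]
translation [[0.0, -0.1, -23.2], [0.0, -0.1, -23.2], [0.0, -0.1, -23.2], [0.0, -0.1, -23.2], [0.0, -0.1, -23.2]] dr [[-0.02, 0.0, 0.0], [-0.02, 0.0, 0.0], [-0.02, 0.0, 0.0], [-0.02, 0.0, 0.0], [-0.02, 0.0, 0.0]]
```

View pics/t4side.png

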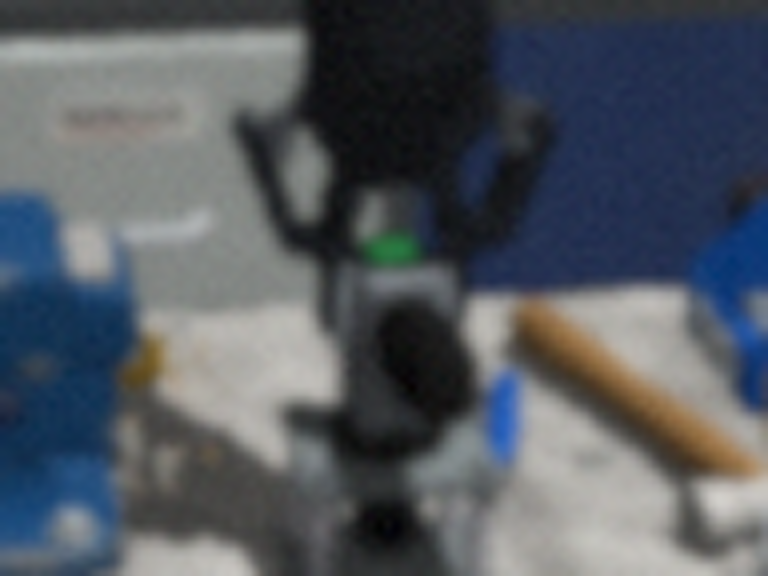

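>>> {"op": "send_rows", "data": {"translation": [[0,0,-10],[0,0,-20],[0,0,-30],[0,0,-40],[0,0,-40]], "dr": [[0,0,0],[0,0,0],[0,0,0],[0,0,0],[0,0,0]], "grip": [25,25,25,25,25]}}

```text
clock: 33.72
position: [650.4, 95.4, 255.8]
ee_rot: [0.719, -0.695, 0.001, -0.001]
contact_force: [0.6, -0.3, -2.6]
gripper_width: 35.7
```

Run:
```python
from v import *
s=arm.read_state();p=s['position'];print(p,s['gripper_width'],s['contact_force'])
seg=[((p[0],p[1],p[2]-94),(p[0],p[1],p[2]+22))]+rect(p[:2],0,30,30,p[2]-94)
look('t5',(650,80,200),seg)
```

```text
[650.42200917  95.40652119 255.77412373] 35.689309881539245 [ 0.5743136  -0.31985293 -2.62710149]
```

View pics/t5side.png

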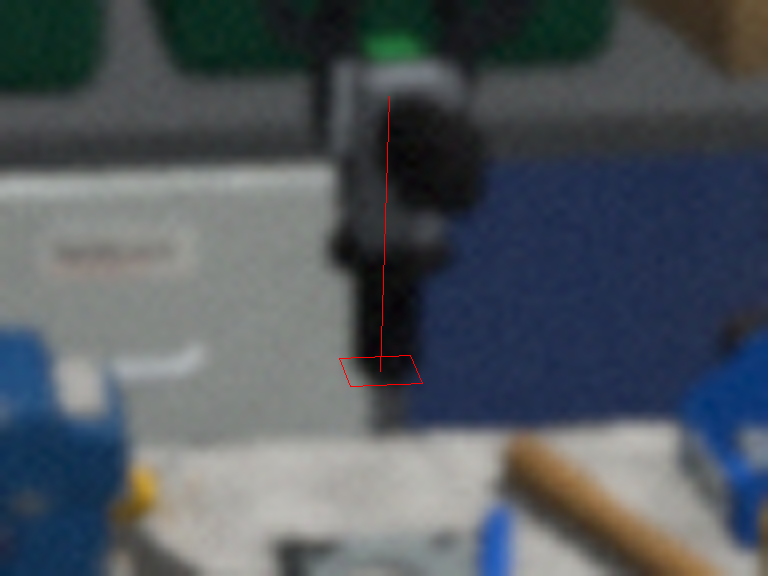

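View pics/t5top.png

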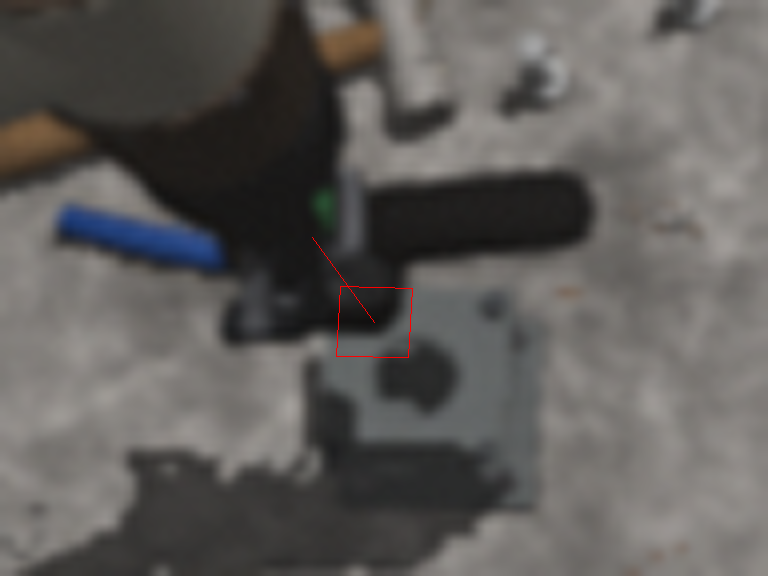

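```bash
python3 - <<'E'
from v import *
c=P('top',[(650,80,200)])[0]; o=np.array([int(c[0]-48),int(c[1]-36)])
print('hole',ray('top',(np.array([417,375])+.5)/8-.5+o,68).round(1))
ims={k:cv2.cvtColor(cv2.imread(f'pics/raw_t5{k}.png'),cv2.COLOR_BGR2GRAY).astype(float) for k in('top','side')}
for k in ims:
    p=P(k,[(517.5,-483,21)])[0]; x,y=np.round(p).astype(int); w=ims[k][y-5:y+6,x-5:x+6]; kk=np.clip(w.max()*.6-w,0,None); Y,X=np.mgrid[y-5:y+6,x-5:x+6]
    print(k,w.min(),ray(k,((kk*X).sum()/kk.sum(),(kk*Y).sum()/kk.sum()),21).round(1))
for c in ims: print(arm.place_of('dot_master',c)[:1],arm.place_of('dish_lid',c)[:1])
im=cv2.imread('pics/raw_t5top.png')[:,:,::-1].copy(); crop(im,P('top',[(517,-450,20)])[0],'m1',8)
E
python3 /tmp/e.py t5; python3 pl.py 517.5 -483 250 -88 15
```

```text
hole [652.9  95.1  68. ]
top 35.0 [ 516.6 -484.7   21. ]
side 32.0 [ 518.  -485.5   21. ]
[{'xyz': [519.8, -482.4, 20.7], 'confidence': 0.62}] [{'xyz': [452.4, -4.7, -3.5], 'confidence': 0.97}]
[{'xyz': [516.1, -487.6, 20.6], 'confidence': 0.91}] [{'xyz': [454.8, 0.4, -0.2], 'confidence': 0.85}]
S [ 518.2 -189.4   60.8] 0.03 [[517.3, -189.3], [518.5, -191.1]]
L [ 517.7 -320.3   61.4] 0.082 [[516.5, -320.3], [518.3, -321.0]]
from [649.7  95.4 252.4] ax -88.01 w 35.7 t 34.02 F [ 0.5 -1.1 -2.2]
dist 593.3 rot [ 0.05 -0.01 -0.01]
translation [[38.2, 10.1, 0.2], [38.2, 10.1, 0.2], [38.2, 10.1, 0.2], [38.2, 10.1, 0.2], [38.2, 10.1, 0.2]] dr [[0.0, -0.0, -0.0], [0.0, -0.0, -0.0], [0.0, -0.0, -0.0], [0.0, -0.0, -0.0], [0.0, -0.0, -0.0]]
translation [[38.2, 10.1, 0.2], [38.2, 10.1, 0.2], [38.2, 10.1, 0.2], [38.2, 10.1, 0.2], [38.2, 10.1, 0.2]] dr [[0.0, -0.0, -0.0], [0.0, -0.0, -0.0], [0.0, -0.0, -0.0], [0.0, -0.0, -0.0], [0.0, -0.0, -0.0]]
translation [[38.2, 10.1, 0.2], [38.2, 10.1, 0.2], [38.2, 10.1, 0.2], [38.2, 10.1, 0.2], [38.2, 10.2, 0.2]] dr [[0.0, -0.0, -0.0], [0.0, -0.0, -0.0], [0.0, -0.0, -0.0], [0.0, -0.0, -0.0], [0.0, -0.0, -0.0]]
```

View pics/m1.png

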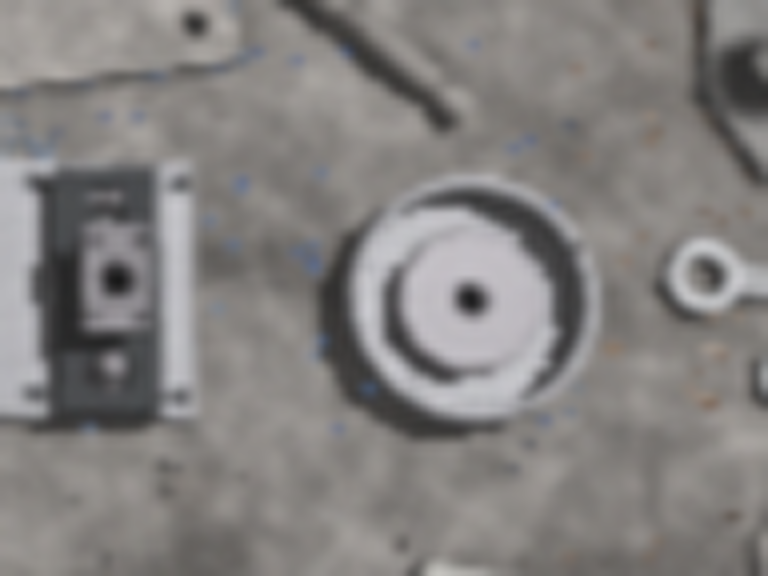

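>>> {"op": "send_rows", "data": {"translation": [[30,20,0],[38,20,0],[38,20,0],[38,20,0],[38,20,0]], "dr": [[0,0,0],[0,0,0],[0,0,0],[0,0,0],[0,0,0]], "grip": [25,25,25,25,25]}}

```text
clock: 34.65
position: [555.5, -91.0, 251.9]
ee_rot: [0.719, -0.695, -0.0, 0.001]
contact_force: [0.3, -0.6, -2.1]
gripper_width: 35.8
```

>>> {"op": "send_rows", "data": {"translation": [[40,10,0],[40,10,0],[40,5,0],[40,5,0],[40,5,0]], "dr": [[0,0,0],[0,0,0],[0,0,0],[0,0,0],[0,0,0]], "grip": [25,25,25,25,25]}}

```text
clock: 35.28
position: [528.0, -292.0, 251.8]
ee_rot: [0.719, -0.695, -0.001, 0.0]
contact_force: [0.5, 0.2, -1.1]
gripper_width: 35.8
```

```bash
python3 pl.py 517.3 -484.5 216 -88 5; python3 pl.py 517.3 -484.5 216 -88 10 | tail -2
```

```text
from [ 528.  -292.   251.8] ax -88.0 w 35.8 t 35.27 F [ 0.5  0.2 -1.1]
dist 196.1 rot [0.07 0.06 0.  ]
translation [[38.4, 3.5, 7.1], [38.4, 3.5, 7.1], [38.4, 3.5, 7.1], [38.4, 3.5, 7.1], [38.4, 3.5, 7.2]] dr [[0.01, 0.01, 0.0], [0.01, 0.01, 0.0], [0.01, 0.01, 0.0], [0.01, 0.01, 0.0], [0.01, 0.01, 0.0]]
translation [[19.2, 1.7, 3.6], [19.2, 1.7, 3.6], [19.2, 1.7, 3.6], [19.2, 1.7, 3.6], [19.2, 1.7, 3.6]] dr [[0.01, 0.01, 0.0], [0.01, 0.01, 0.0], [0.01, 0.01, 0.0], [0.01, 0.01, 0.0], [0.01, 0.01, 0.0]]
translation [[19.2, 1.7, 3.6], [19.2, 1.7, 3.6], [19.2, 1.7, 3.6], [19.2, 1.7, 3.6], [19.2, 1.7, 3.6]] dr [[0.01, 0.01, 0.0], [0.01, 0.01, 0.0], [0.01, 0.01, 0.0], [0.01, 0.01, 0.0], [0.01, 0.01, 0.0]]
```

>>> {"op": "send_rows", "data": {"translation": [[38.4,3.5,7.1],[38.4,3.5,7.1],[38.4,3.5,7.1],[38.4,3.5,7.1],[38.4,3.5,7.1]], "dr": [[0,0,0],[0,0,0],[0,0,0],[0,0,0],[0,0,0]], "grip": [25,25,25,25,25]}}

```text
clock: 35.9
position: [517.5, -484.3, 215.6]
ee_rot: [0.719, -0.695, -0.001, -0.0]
contact_force: [0.1, 0.7, -1.6]
gripper_width: 35.6
```

Run:
```python
from v import *
s=arm.read_state();p=s['position'];print(p,s['contact_force'])
seg=[((p[0],p[1],p[2]-94),(p[0],p[1],p[2]+22))]+rect(p[:2],0,16,16,21)
look('m2',(517,-484,120),seg)
```

```text
[ 517.51296781 -484.26602262  215.56435552] [ 0.1359359   0.68415279 -1.63255777]
```

View pics/m2side.png

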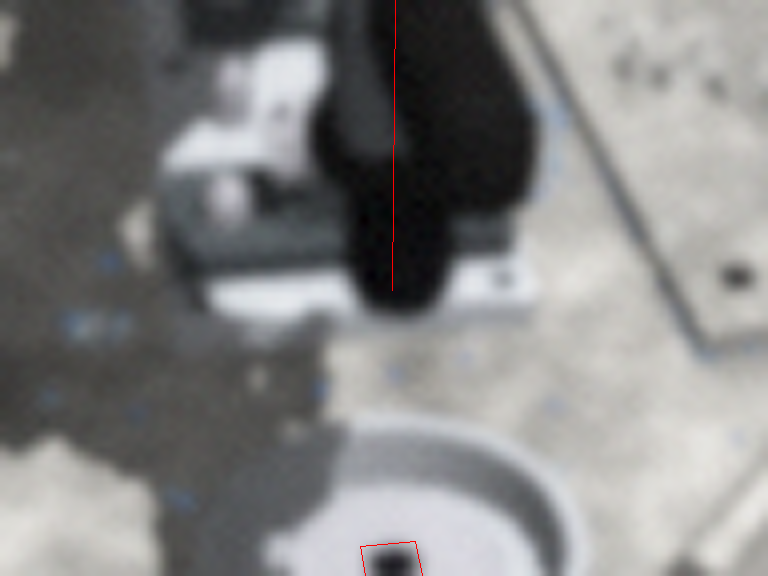

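View pics/m2top.png

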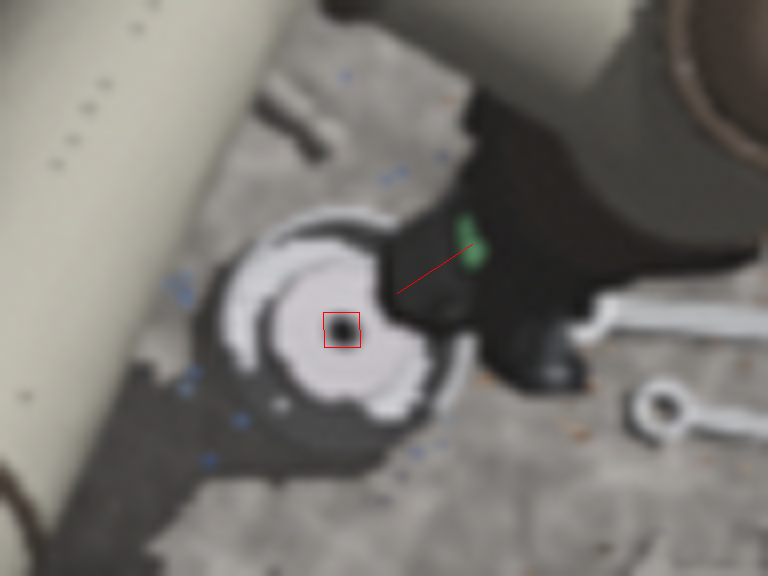

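Run:
```python
from v import *
a=np.linspace(0,2*np.pi,33)
def circ(x,y,r,z): 
    q=np.c_[x+r*np.cos(a),y+r*np.sin(a),a*0+z]; return list(zip(q[:-1],q[1:]))
p=np.array([517.5,-484.3,215.6]); l=p[2]-94
seg=circ(p[0],p[1],15,l)+circ(p[0],p[1],15,l+48)+circ(p[0],p[1],26,l+48)+circ(p[0],p[1],26,l+66)
for c in ('top','side'):
    im=cv2.imread(f'pics/raw_m2{c}.png')[:,:,::-1].copy(); crop(im,P(c,[p-[0,0,70]])[0],'m3'+c,14,27,21,c,seg)
    crop(im,P(c,[p-[0,0,70]])[0],'m3n'+c,14,27,21,c)
```

```text
(no output)
```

View pics/m3top.png

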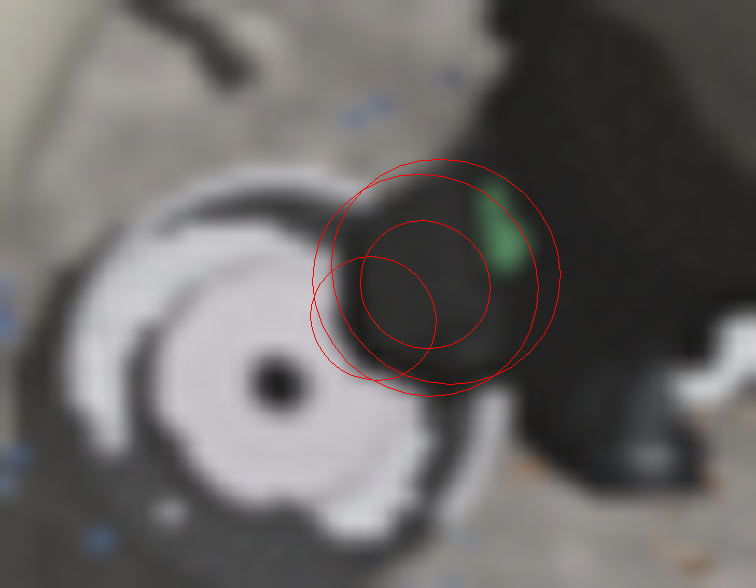

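View pics/m3side.png

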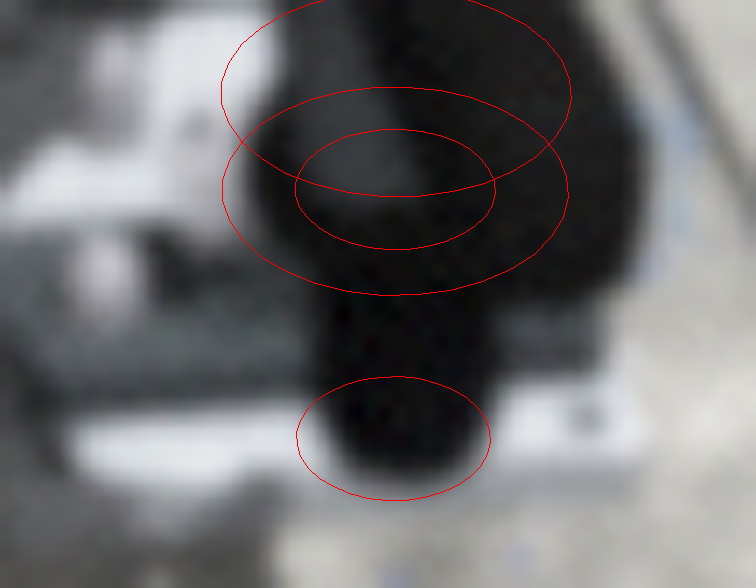

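>>> {"op": "send_rows", "data": {"translation": [[-2.5,1,0],[0,0,0],[0,0,0],[0,0,0],[0,0,0]], "dr": [[0,0,0],[0,0,0],[0,0,0],[0,0,0],[0,0,0]], "grip": [25,25,25,25,25]}}

```text
clock: 36.62
position: [517.4, -480.7, 218.3]
ee_rot: [0.72, -0.694, 0.001, -0.001]
contact_force: [-0.4, 0.3, -1.7]
gripper_width: 35.9
```

>>> {"op": "send_rows", "data": {"translation": [[0,0,0],[0,0,0],[0,0,0],[0,0,0],[0,0,0]], "dr": [[0,0,0],[0,0,0],[0,0,0],[0,0,0],[0,0,0]], "grip": [25,25,25,25,25]}}

```text
clock: 37.25
position: [517.2, -481.1, 218.0]
ee_rot: [0.719, -0.695, 0.001, -0.001]
contact_force: [0.8, -0.6, -2.5]
gripper_width: 35.9
```

>>> {"op": "send_rows", "data": {"translation": [[0,0,0],[0,0,0],[0,0,0],[0,0,0],[0,0,0]], "dr": [[0,0,0],[0,0,0],[0,0,0],[0,0,0],[0,0,0]], "grip": [25,25,25,25,25]}}

```text
clock: 37.88
position: [517.2, -481.0, 218.0]
ee_rot: [0.719, -0.695, 0.001, -0.001]
contact_force: [-0.1, 0.7, -2.2]
gripper_width: 35.5
```

Run:
```python
from v import *
a=np.linspace(0,2*np.pi,33)
def circ(x,y,r,z): 
    q=np.c_[x+r*np.cos(a),y+r*np.sin(a),a*0+z]; return list(zip(q[:-1],q[1:]))
p=arm.read_state()['position'];print(p); l=p[2]-94
for c in ('top','side'): print(arm.get_image(c).shape, [ (round(r['confidence'],2),np.round(r['xyz'],1)) for r in arm.place_of('thermometer',c)[:2]])
```

```text
[ 517.18449134 -481.01770645  217.98088476]
(384, 512, 3) [(0.59, array([ 516.8, -479.9,  127.1]))]
(384, 512, 3) [(0.92, array([ 517.9, -479.1,  126.3])), (0.25, array([ 380.9, -525.9,    2.6]))]
```

Run:
```python
from v import *
a=np.linspace(0,2*np.pi,33)
def circ(x,y,r,z): 
    q=np.c_[x+r*np.cos(a),y+r*np.sin(a),a*0+z]; return list(zip(q[:-1],q[1:]))
p=arm.read_state()['position']; l=p[2]-94
ims={c:arm.get_image(c) for c in ('top','side')}
for c in ims: print([ (round(r['confidence'],2),np.round(r['xyz'],1)) for r in arm.place_of('thermometer',c)[:1]])
for n,(dx,dy,dz) in {'A':(0,1,3),'B':(1.5,-3,3)}.items():
    x,y,z=p[0]+dx,p[1]+dy,l+dz
    seg=circ(x,y,15,z)+circ(x,y,26,z+48)+circ(x,y,26,z+66)+rect((x,y),np.radians(-88),46,36,z+136)
    for c in ims: crop(ims[c],P(c,[p-[0,0,50]])[0],'m4'+n+c,10,38,29,c,seg)
m=np.vstack([np.hstack([cv2.resize(cv2.imread(f'pics/m4{n}{c}.png'),(400,300)) for n in 'AB']) for c in ('top','side')]); cv2.imwrite('pics/m4.png',m)
```

```text
[(0.74, array([ 518.9, -477.3,  124.6]))]
[(0.7, array([ 516. , -479.4,  125.3]))]
```

View pics/m4.png

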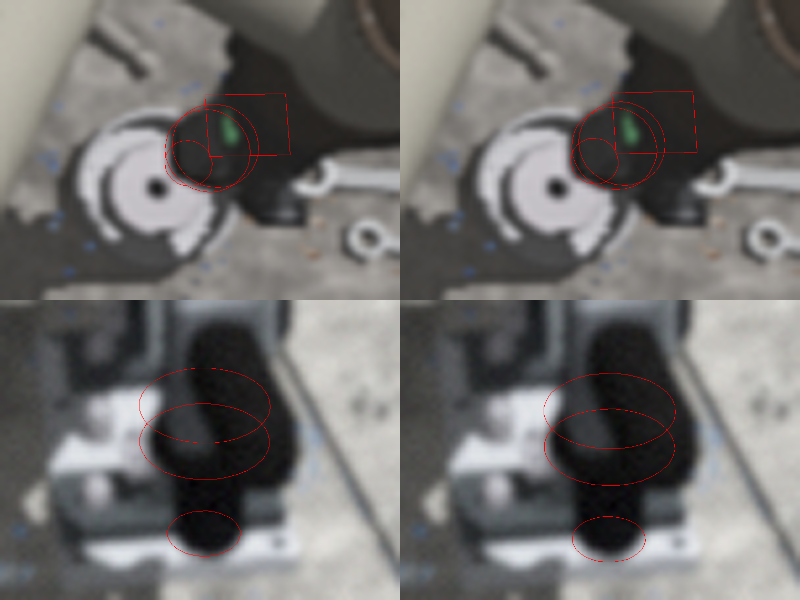

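>>> {"op": "send_rows", "data": {"translation": [[2,0,0],[0,0,0],[0,0,0],[0,0,0],[0,0,0]], "dr": [[0,0,0],[0,0,0],[0,0,0],[0,0,0],[0,0,0]], "grip": [25,25,25,25,25]}}

```text
clock: 38.9
position: [517.2, -483.0, 218.0]
ee_rot: [0.719, -0.695, 0.001, -0.001]
contact_force: [0.4, -0.0, -1.4]
gripper_width: 35.9
```

>>> {"op": "send_rows", "data": {"translation": [[0,0,0],[0,0,0],[0,0,0],[0,0,0],[0,0,0]], "dr": [[0,0,0],[0,0,0],[0,0,0],[0,0,0],[0,0,0]], "grip": [25,25,25,25,25]}}

```text
clock: 39.52
position: [517.2, -483.0, 218.0]
ee_rot: [0.719, -0.695, 0.001, -0.001]
contact_force: [0.3, -0.7, -1.7]
gripper_width: 35.8
```

>>> {"op": "send_rows", "data": {"translation": [[0,0,0],[0,0,0],[0,0,0],[0,0,0],[0,0,0]], "dr": [[0,0,0],[0,0,0],[0,0,0],[0,0,0],[0,0,0]], "grip": [25,25,25,25,25]}}

```text
clock: 40.15
position: [517.3, -483.0, 218.0]
ee_rot: [0.719, -0.695, 0.001, -0.001]
contact_force: [0.4, -0.3, -3.0]
gripper_width: 35.5
```

```bash
cat > aim.py <<'E'
import sys
from pl import *
# lens offset in tool frame: toolx +0.5 , tooly -0.5, toolz 92
def aim(dot,n,d=100,a=-88,up=0):
    R=Ro.from_rotvec([0,-18,0],degrees=True)*Rdown(a)
    t=np.array(dot,float)-R.as_matrix()[:,2]*(d+up)
    print('toolz',R.as_matrix()[:,2].round(2)); plan(t,R,n,off=(0.5,-0.5,92))
if __name__=='__main__':
    v=list(map(float,sys.argv[1:])); aim(v[:3],int(v[3]),v[4] if len(v)>4 else 100)
E
python3 - <<'E'
from v import *
ims=look('s0',(517,-250,60))
E
python3 /tmp/e.py s0
python3 aim.py 518 -190 62 15
```

```text
S [ 515.7 -189.    64.4] 0.002 [[515.9, -189.0], [516.1, -185.1]]
toolz [ 0.31  0.   -0.95]
from [ 517.2 -483.1  218. ] ax -88.0 w 35.3 t 40.25 F [-0.8 -0.  -2.5]
dist 300.6 rot [17.89  0.63  0.  ]
translation [[-19.7, 3.2, -1.8], [-19.7, 3.2, -1.9], [-19.7, 3.2, -1.9], [-19.7, 3.1, -2.0], [-19.7, 3.1, -2.1]] dr [[1.19, 0.04, 0.0], [1.19, 0.04, 0.0], [1.19, 0.04, 0.0], [1.19, 0.04, 0.0], [1.19, 0.04, 0.0]]
translation [[-19.7, 3.0, -2.2], [-19.7, 3.0, -2.2], [-19.7, 2.9, -2.3], [-19.7, 2.9, -2.4], [-19.7, 2.8, -2.5]] dr [[1.19, 0.04, 0.0], [1.19, 0.04, 0.0], [1.19, 0.04, 0.0], [1.19, 0.04, 0.0], [1.19, 0.04, 0.0]]
translation [[-19.7, 2.8, -2.5], [-19.7, 2.7, -2.6], [-19.7, 2.7, -2.7], [-19.7, 2.6, -2.8], [-19.7, 2.6, -2.8]] dr [[1.19, 0.04, 0.0], [1.19, 0.04, 0.0], [1.19, 0.04, 0.0], [1.19, 0.04, 0.0], [1.19, 0.04, 0.0]]/tmp/e.py:12: RuntimeWarning: invalid value encountered in scalar divide
  uv[c]=((k*X).sum()/k.sum(),(k*Y).sum()/k.sum());
Traceback (most recent call last):
ValueError: Residuals are not finite in the initial point.
```

View pics/s0side.png

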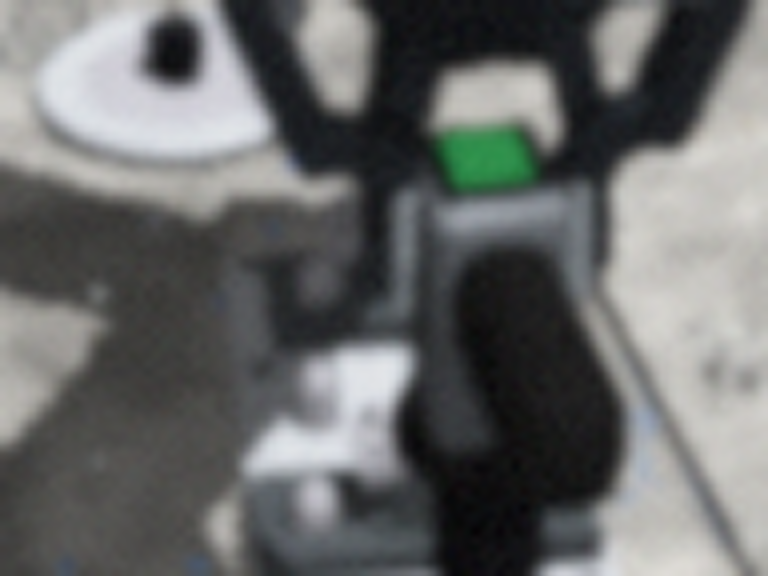

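>>> {"op": "send_rows", "data": {"translation": [[-19.7,3.2,-4],[-19.7,3.2,-4],[-19.7,3.2,-3],[-19.7,3.1,-2.0],[-19.7,3.1,-2.1]], "dr": [[1.19,0.04,0],[1.19,0.04,0],[1.19,0.04,0],[1.19,0.04,0],[1.19,0.04,0]], "grip": [25,25,25,25,25]}}

```text
clock: 40.88
position: [497.3, -384.5, 232.5]
ee_rot: [0.718, -0.694, 0.038, -0.037]
contact_force: [0.9, 0.3, -1.8]
gripper_width: 35.5
```

>>> {"op": "send_rows", "data": {"translation": [[-19.7,3.0,-2.2],[-19.7,3.0,-2.2],[-19.7,2.9,-2.3],[-19.7,2.9,-2.4],[-19.7,2.8,-2.5]], "dr": [[1.19,0.04,0],[1.19,0.04,0],[1.19,0.04,0],[1.19,0.04,0],[1.19,0.04,0]], "grip": [25,25,25,25,25]}}

```text
clock: 41.5
position: [477.6, -286.6, 241.5]
ee_rot: [0.715, -0.691, 0.075, -0.073]
contact_force: [0.2, 0.2, -1.8]
gripper_width: 35.8
```

```bash
python3 - <<'E'
from v import *
ims=look('s1',(517,-250,60))
E
python3 /tmp/e.py s1
python3 aim.py 518 -190 62 5
```

```text
S [ 517.3 -184.4   57.4] 0.449 [[514.0, -184.4], [518.4, -191.2]]
L [ 515.2 -325.6   64.9] 1.49 [[510.7, -325.9], [518.2, -321.0]]
toolz [ 0.31  0.   -0.95]
from [ 477.  -285.8  241.8] ax -87.95 w 35.3 t 41.6 F [-0.2 -0.  -1.5]
dist 98.2 rot [5.95 0.26 0.08]
translation [[-19.4, 2.9, -1.3], [-19.4, 2.9, -1.4], [-19.4, 2.8, -1.4], [-19.4, 2.8, -1.5], [-19.4, 2.8, -1.6]] dr [[1.19, 0.05, 0.02], [1.19, 0.05, 0.02], [1.19, 0.05, 0.02], [1.19, 0.05, 0.02], [1.19, 0.05, 0.02]]
```

View pics/s1side.png

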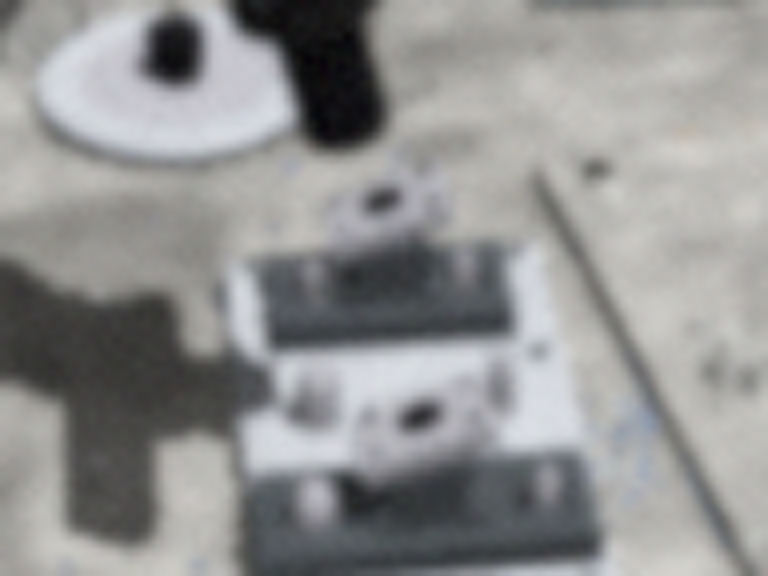

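View pics/s1top.png

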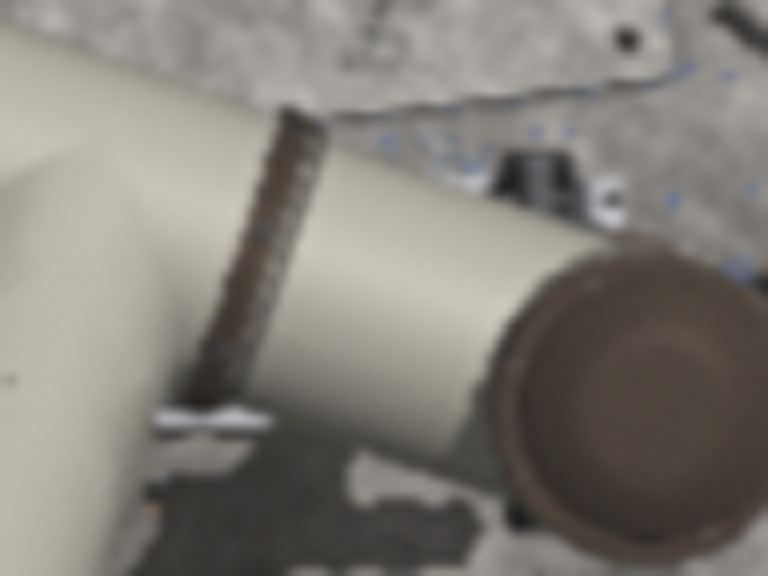

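>>> {"op": "send_rows", "data": {"translation": [[-19.4,2.9,-1.3],[-19.4,2.9,-1.4],[-19.4,2.8,-1.4],[-19.4,2.8,-1.5],[-19.4,2.8,-1.6]], "dr": [[1.19,0.05,0],[1.19,0.05,0],[1.19,0.05,0],[1.19,0.05,0],[1.19,0.05,0]], "grip": [25,25,25,25,25]}}

```text
clock: 42.22
position: [459.2, -190.6, 244.0]
ee_rot: [0.71, -0.686, 0.113, -0.108]
contact_force: [0.8, 1.0, -2.1]
gripper_width: 35.6
```

>>> {"op": "send_rows", "data": {"translation": [[0,0,0],[0,0,0],[0,0,0],[0,0,0],[0,0,0]], "dr": [[0,0,0],[0,0,0],[0,0,0],[0,0,0],[0,0,0]], "grip": [25,25,25,25,25]}}

```text
clock: 42.85
position: [459.2, -191.1, 243.5]
ee_rot: [0.71, -0.686, 0.112, -0.108]
contact_force: [-0.9, 0.2, -2.1]
gripper_width: 35.2
```

Run:
```python
from v import *
from scipy.spatial.transform import Rotation as Ro
s=arm.read_state();R=Ro.from_quat(s['ee_rot']);p=s['position']; l=p+R.apply([.5,-.5,92]); z=R.apply([0,0,1])
print('lens',l.round(1),'axis',z.round(3),'hit z62',(l+z*(62-l[2])/z[2]).round(1),p.round(1))
a=np.linspace(0,2*np.pi,33)
def circ(d,r):
    q=np.array([p+R.apply([.5+r*np.cos(t),-.5+r*np.sin(t),92-d]) for t in a]); return list(zip(q[:-1],q[1:]))
seg=circ(0,15)+circ(48,15)+circ(48,26)+[(l,l+z*100)]
ims=look('s2',(500,-190,110),seg)
for c in ims: print([ (round(r['confidence'],2),np.round(r['xyz'],1)) for t in ('thermometer','dot_short') for r in arm.place_of(t,c)[:1]])
```

```text
lens [ 488.  -191.6  156.2] axis [ 0.308 -0.001 -0.951] hit z62 [ 518.5 -191.6   62. ] [ 459.2 -191.1  243.5]
[(0.79, array([ 488.5, -191.1,  155.4])), (0.82, array([ 519.5, -190.3,   63.5]))]
[(0.64, array([ 489.5, -190.1,  155.4])), (0.64, array([ 522.3, -189.1,   62.3]))]
```

View pics/s2side.png

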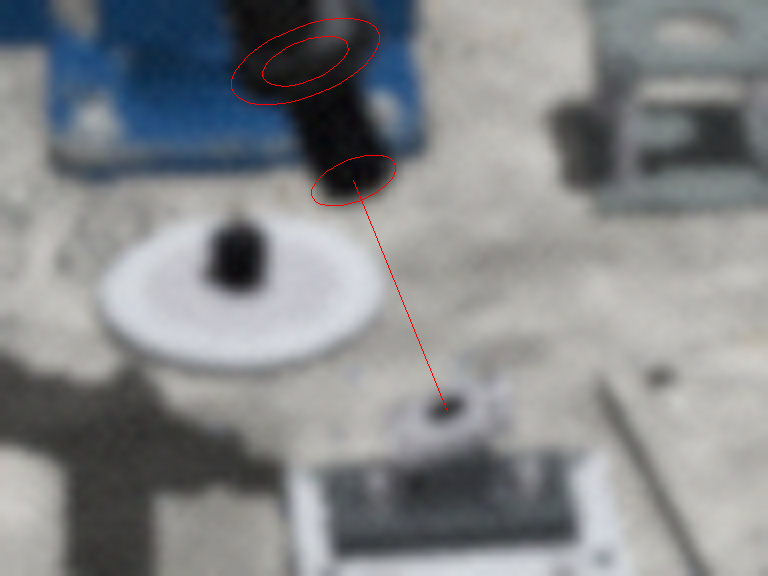

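View pics/s2top.png

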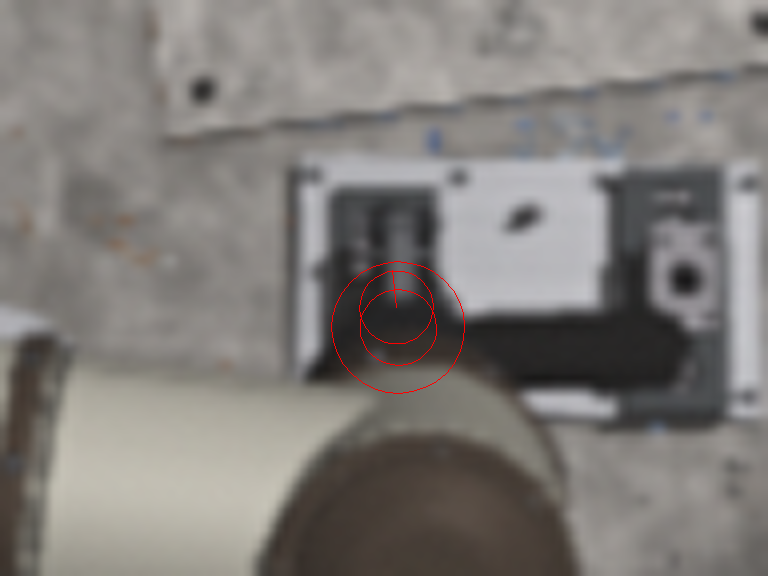

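>>> {"op": "send_rows", "data": {"translation": [[-0.8,0,0],[0,0,0],[0,0,0],[0,0,0],[0,0,0]], "dr": [[0,0,0],[0,0,0],[0,0,0],[0,0,0],[0,0,0]], "grip": [25,25,25,25,25]}}

```text
clock: 43.78
position: [459.1, -190.0, 243.7]
ee_rot: [0.711, -0.686, 0.112, -0.108]
contact_force: [0.6, 0.1, -2.4]
gripper_width: 35.6
```

>>> {"op": "send_rows", "data": {"translation": [[0,0,0],[0,0,0],[0,0,0],[0,0,0],[0,0,0]], "dr": [[0,0,0],[0,0,0],[0,0,0],[0,0,0],[0,0,0]], "grip": [25,25,25,25,25]}}

```text
clock: 44.4
position: [459.1, -190.0, 243.7]
ee_rot: [0.711, -0.686, 0.112, -0.108]
contact_force: [1.0, -0.5, -2.3]
gripper_width: 35.5
```

>>> {"op": "send_rows", "data": {"translation": [[0,0,0],[0,0,0],[0,0,0],[0,0,0],[0,0,0]], "dr": [[0,0,0],[0,0,0],[0,0,0],[0,0,0],[0,0,0]], "grip": [25,25,25,25,25]}}

```text
clock: 45.02
position: [459.1, -190.0, 243.7]
ee_rot: [0.711, -0.686, 0.112, -0.108]
contact_force: [-0.7, -0.8, -2.4]
gripper_width: 35.7
```

```bash
python3 - <<'E'
from v import *
ims=look('s3',(500,-190,110))
for c in ims: print([ (round(r['confidence'],2),np.round(r['xyz'],1)) for t in ('dot_long','bracket_long') for r in arm.place_of(t,c)[:1]])
E
python3 aim.py 517.5 -320.7 62 5
```

```text
[(0.78, array([ 517.6, -319.5,   54.4])), (0.83, array([ 518.9, -322.6,   15.2]))]
[(0.9, array([ 514. , -319.7,   62.1])), (0.73, array([ 522.8, -325.4,   11.8]))]
toolz [ 0.31  0.   -0.95]
from [ 459.1 -190.   243.7] ax -88.1 w 35.8 t 45.33 F [-0.5  0.1 -1.7]
dist 130.2 rot [ 0.04 -0.02  0.01]
translation [[26.0, 1.1, -0.2], [26.0, 1.1, -0.2], [26.0, 1.1, -0.2], [26.0, 1.1, -0.2], [26.0, 1.1, -0.2]] dr [[0.01, -0.0, 0.0], [0.01, -0.0, 0.0], [0.01, -0.0, 0.0], [0.01, -0.0, 0.0], [0.01, -0.0, 0.0]]
```

>>> {"op": "send_rows", "data": {"translation": [[26,1.1,-0.2],[26,1.1,-0.2],[26,1.1,-0.2],[26,1.1,-0.2],[26,1.1,-0.2]], "dr": [[0,0,0],[0,0,0],[0,0,0],[0,0,0],[0,0,0]], "grip": [25,25,25,25,25]}}

```text
clock: 45.95
position: [457.9, -321.0, 244.3]
ee_rot: [0.711, -0.686, 0.112, -0.108]
contact_force: [-0.2, -0.2, -2.7]
gripper_width: 35.7
```

>>> {"op": "send_rows", "data": {"translation": [[0,0,0],[0,0,0],[0,0,0],[0,0,0],[0,0,0]], "dr": [[0,0,0],[0,0,0],[0,0,0],[0,0,0],[0,0,0]], "grip": [25,25,25,25,25]}}

```text
clock: 46.58
position: [458.0, -319.7, 244.6]
ee_rot: [0.711, -0.686, 0.113, -0.108]
contact_force: [0.0, -0.9, -1.7]
gripper_width: 35.3
```

Run:
```python
from v import *
from scipy.spatial.transform import Rotation as Ro
s=arm.read_state();R=Ro.from_quat(s['ee_rot']);p=s['position']; l=p+R.apply([.5,-.5,92]); z=R.apply([0,0,1])
print('lens',l.round(1),'axis',z.round(3),'hit z62',(l+z*(62-l[2])/z[2]).round(1),p.round(1))
seg=[(l,l+z*100)]
ims=look('s4',(500,-300,90),seg)
for c in ims: print([ (round(r['confidence'],2),np.round(r['xyz'],1)) for t in ('thermometer','dot_long') for r in arm.place_of(t,c)[:1]])
```

```text
lens [ 486.9 -320.2  157.2] axis [ 0.309 -0.    -0.951] hit z62 [ 517.8 -320.2   62. ] [ 458.  -319.7  244.6]
[(0.94, array([ 488.8, -318.8,  154.7])), (0.89, array([ 518.1, -320.9,   59.6]))]
[(0.52, array([451.5,  -5.9,  -1.4])), (0.55, array([ 515.1, -319.1,   63.3]))]
```

View pics/s4side.png

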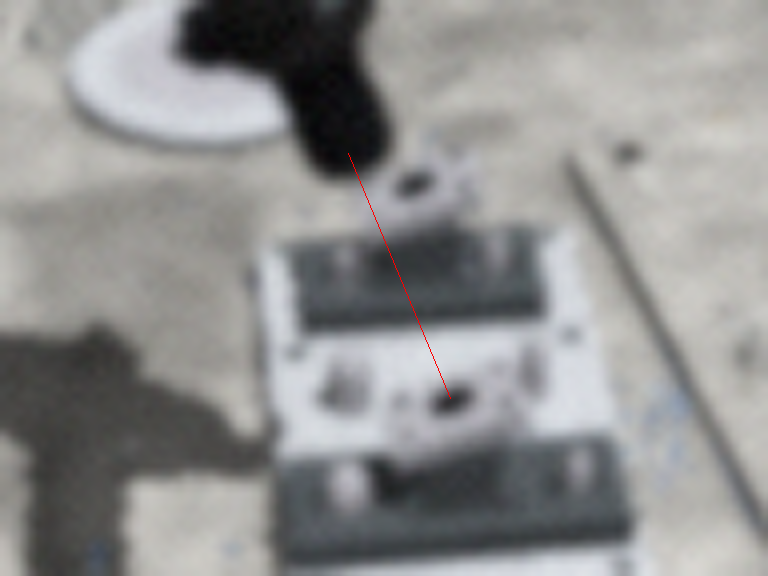

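Aim is on the spot (450,400). Hold longer, then return the thermometer.

>>> {"op": "send_rows", "data": {"translation": [[0,0,0],[0,0,0],[0,0,0],[0,0,0],[0,0,0]], "dr": [[0,0,0],[0,0,0],[0,0,0],[0,0,0],[0,0,0]], "grip": [25,25,25,25,25]}}

```text
clock: 47.5
position: [457.9, -320.1, 244.4]
ee_rot: [0.711, -0.686, 0.112, -0.108]
contact_force: [0.1, -0.4, -1.8]
gripper_width: 35.5
```

>>> {"op": "send_rows", "data": {"translation": [[0,0,0],[0,0,0],[0,0,0],[0,0,0],[0,0,0]], "dr": [[0,0,0],[0,0,0],[0,0,0],[0,0,0],[0,0,0]], "grip": [25,25,25,25,25]}}

```text
clock: 48.12
position: [457.9, -320.1, 244.4]
ee_rot: [0.711, -0.686, 0.112, -0.108]
contact_force: [-0.1, 0.3, -1.9]
gripper_width: 35.3
```

```bash
python3 pl.py 560 -60 260 -88 10
```

```text
from [ 457.9 -320.1  244.4] ax -88.1 w 35.3 t 48.12 F [-0.1  0.3 -1.9]
dist 279.9 rot [-17.95  -0.65   0.  ]
translation [[-25.6, -11.1, 1.7], [-25.6, -11.1, 1.3], [-25.6, -11.2, 1.0], [-25.6, -11.2, 0.7], [-25.6, -11.2, 0.4]] dr [[-1.79, -0.07, 0.0], [-1.79, -0.07, 0.0], [-1.79, -0.07, 0.0], [-1.79, -0.07, 0.0], [-1.79, -0.07, 0.0]]
translation [[-25.6, -11.2, 0.0], [-25.6, -11.2, -0.3], [-25.6, -11.2, -0.6], [-25.6, -11.2, -0.9], [-25.6, -11.2, -1.2]] dr [[-1.79, -0.07, 0.0], [-1.79, -0.07, 0.0], [-1.79, -0.07, 0.0], [-1.79, -0.07, 0.0], [-1.79, -0.07, 0.0]]
```

>>> {"op": "send_rows", "data": {"translation": [[-25.6,-11.1,1.7],[-25.6,-11.1,1.3],[-25.6,-11.2,1.0],[-25.6,-11.2,0.7],[-25.6,-11.2,0.4]], "dr": [[-1.79,-0.07,0],[-1.79,-0.07,0],[-1.79,-0.07,0],[-1.79,-0.07,0],[-1.79,-0.07,0]], "grip": [25,25,25,25,25]}}

```text
clock: 48.75
position: [509.2, -189.3, 252.4]
ee_rot: [0.717, -0.692, 0.056, -0.054]
contact_force: [-0.1, 0.0, -2.5]
gripper_width: 35.4
```

>>> {"op": "send_rows", "data": {"translation": [[-25.6,-11.2,0.0],[-25.6,-11.2,-0.3],[-25.6,-11.2,-0.6],[-25.6,-11.2,-0.9],[-25.6,-11.2,-1.2]], "dr": [[-1.79,-0.07,0],[-1.79,-0.07,0],[-1.79,-0.07,0],[-1.79,-0.07,0],[-1.79,-0.07,0]], "grip": [25,25,25,25,25]}}

```text
clock: 49.38
position: [560.4, -59.3, 260.2]
ee_rot: [0.719, -0.695, -0.0, -0.001]
contact_force: [0.9, -0.9, -1.6]
gripper_width: 35.9
```

```bash
python3 pl.py 650.7 95.5 250 -88 5
```

```text
from [560.4 -59.3 260.2] ax -87.99 w 35.9 t 49.38 F [ 0.9 -0.9 -1.6]
dist 179.5 rot [-0.04  0.06  0.01]
translation [[-30.3, -19.1, 2.1], [-30.3, -19.1, 2.1], [-30.3, -19.1, 2.1], [-30.3, -19.1, 2.1], [-30.3, -19.1, 2.1]] dr [[-0.01, 0.01, 0.0], [-0.01, 0.01, 0.0], [-0.01, 0.01, 0.0], [-0.01, 0.01, 0.0], [-0.01, 0.01, 0.0]]
```

>>> {"op": "send_rows", "data": {"translation": [[-30.3,-19.1,2.1],[-30.3,-19.1,2.1],[-30.3,-19.1,2.1],[-30.3,-19.1,2.1],[-30.3,-19.1,2.1]], "dr": [[0,0,0],[0,0,0],[0,0,0],[0,0,0],[0,0,0]], "grip": [25,25,25,25,25]}}

```text
clock: 50.0
position: [650.8, 95.6, 249.6]
ee_rot: [0.719, -0.695, 0.0, -0.001]
contact_force: [0.2, -0.1, -2.2]
gripper_width: 35.7
```

>>> {"op": "send_rows", "data": {"translation": [[0,0,15],[0,0,15],[0,0,10],[0,0,5],[0,0,0]], "dr": [[0,0,0],[0,0,0],[0,0,0],[0,0,0],[0,0,0]], "grip": [25,25,25,25,25]}}

```text
clock: 50.62
position: [649.9, 93.9, 204.8]
ee_rot: [0.719, -0.695, 0.0, -0.0]
contact_force: [-0.1, -0.5, -2.3]
gripper_width: 35.6
```

```bash
python3 pl.py 650.7 95.5 172 -88 5
python3 - <<'E'
from v import *
look('r1',(650,80,110))
E
```

```text
from [649.9  93.9 204.8] ax -88.02 w 35.6 t 50.62 F [-0.1 -0.5 -2.3]
dist 32.8 rot [-0.04  0.04 -0.02]
translation [[-0.3, -0.2, 6.6], [-0.3, -0.2, 6.6], [-0.3, -0.2, 6.6], [-0.3, -0.2, 6.6], [-0.3, -0.2, 6.6]] dr [[-0.01, 0.01, -0.0], [-0.01, 0.01, -0.0], [-0.01, 0.01, -0.0], [-0.01, 0.01, -0.0], [-0.01, 0.01, -0.0]]
```

View pics/r1side.png

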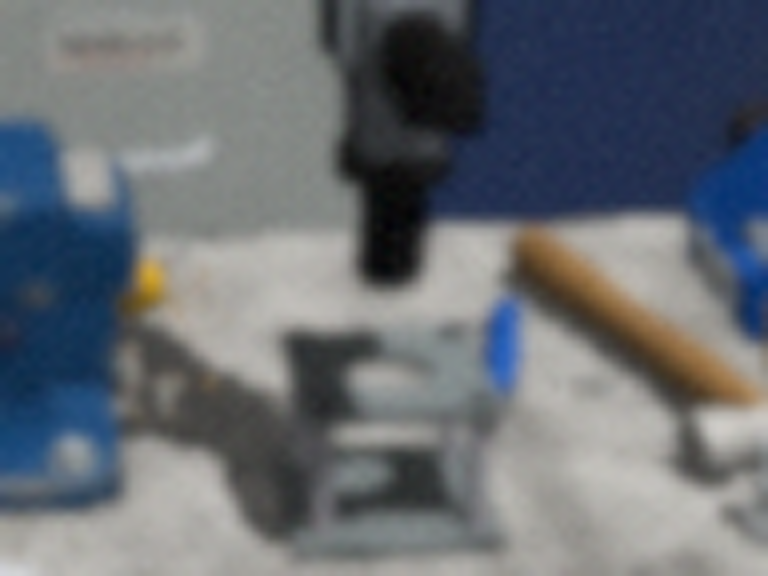

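View pics/r1top.png

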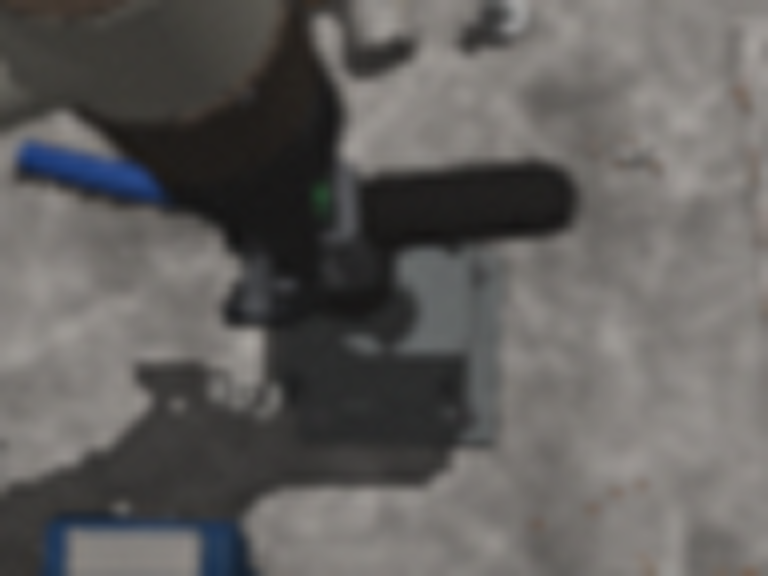

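>>> {"op": "send_rows", "data": {"translation": [[-0.8,-0.4,8],[-0.4,-0.2,8],[-0.3,-0.1,8],[0,0,5],[0,0,0]], "dr": [[0,0,0],[0,0,0],[0,0,0],[0,0,0],[0,0,0]], "grip": [25,25,25,25,25]}}

```text
clock: 51.35
position: [650.5, 95.9, 175.1]
ee_rot: [0.719, -0.695, -0.0, -0.0]
contact_force: [-0.2, 0.0, -2.2]
gripper_width: 35.2
```

>>> {"op": "send_rows", "data": {"translation": [[0,0,0],[0,0,3],[0,0,4],[0,0,4],[0,0,0]], "dr": [[0,0,0],[0,0,0],[0,0,0],[0,0,0],[0,0,0]], "grip": [25,25,25,25,25]}}

```text
clock: 51.98
position: [650.4, 95.9, 164.2]
ee_rot: [0.719, -0.695, -0.0, -0.0]
contact_force: [-0.0, -0.0, -2.4]
gripper_width: 35.4
```

>>> {"op": "send_rows", "data": {"translation": [[0.2,-0.1,3],[0,-0.1,4],[0,0,5],[0,0,5],[0,0,0]], "dr": [[0,0,0],[0,0,0],[0,0,0],[0,0,0],[0,0,0]], "grip": [25,25,25,25,25]}}

```text
clock: 52.6
position: [650.6, 95.8, 147.1]
ee_rot: [0.719, -0.695, -0.0, -0.0]
contact_force: [-0.9, 0.1, -2.8]
gripper_width: 35.7
```

>>> {"op": "send_rows", "data": {"translation": [[0,0,7],[0,0,7],[0,0,7],[0,0,5],[0,0,0]], "dr": [[0,0,0],[0,0,0],[0,0,0],[0,0,0],[0,0,0]], "grip": [25,25,25,25,25]}}

```text
clock: 53.22
position: [650.7, 95.7, 121.1]
ee_rot: [0.719, -0.695, -0.0, -0.0]
contact_force: [0.6, -0.6, -2.2]
gripper_width: 35.5
```

>>> {"op": "send_rows", "data": {"translation": [[0,0,3],[0,0,2],[0,0,1],[0,0,0.7],[0,0,0]], "dr": [[0,0,0],[0,0,0],[0,0,0],[0,0,0],[0,0,0]], "grip": [25,25,25,25,25]}}

```text
clock: 53.85
position: [651.0, 95.9, 115.1]
ee_rot: [0.719, -0.695, 0.0, -0.001]
contact_force: [-0.4, 1.1, -1.4]
gripper_width: 35.5
```

>>> {"op": "send_rows", "data": {"translation": [[0,0,0.5],[0,0,0],[0,0,0],[0,0,0],[0,0,0]], "dr": [[0,0,0],[0,0,0],[0,0,0],[0,0,0],[0,0,0]], "grip": [25,25,65,65,65]}}

```text
clock: 54.48
position: [651.2, 95.9, 115.0]
ee_rot: [0.719, -0.695, 0.0, -0.001]
contact_force: [-0.5, 0.3, 0.7]
gripper_width: 64.9
```

>>> {"op": "send_rows", "data": {"translation": [[0,0,0],[0,0,-15],[0,0,-25],[0,0,-30],[0,0,-40]], "dr": [[0,0,0],[0,0,0],[0,0,0],[0,0,0],[0,0,0]], "grip": [65,65,65,65,65]}}

```text
clock: 55.1
position: [650.6, 95.6, 226.0]
ee_rot: [0.719, -0.695, -0.0, -0.0]
contact_force: [1.1, 0.5, -0.1]
gripper_width: 65.0
```

```bash
python3 pl.py 452 -5.4 110 180 10
python3 - <<'E'
from v import *
ims=look('r2',(650,80,110))
for c in ims: print([(t,round(r['confidence'],2),np.round(r['xyz'],1)) for t in ('thermometer','stand','dish_lid') for r in arm.place_of(t,c)[:1]])
crop(ims['side'],P('side',[(455,-5,20)])[0],'lid',8); crop(ims['side'],P('side',[(520,-255,30)])[0],'br',8)
E
python3 /tmp/e.py r2
```

```text
from [650.6  95.6 226. ] ax -87.99 w 65.0 t 55.1 F [ 1.1  0.5 -0.1]
dist 251.2 rot [1.000e-02 3.000e-02 9.201e+01]
translation [[9.4, 20.2, 11.6], [12.5, 18.4, 11.6], [15.3, 16.2, 11.6], [17.7, 13.5, 11.6], [19.6, 10.5, 11.6]] dr [[0.0, 0.0, 9.2], [0.0, 0.0, 9.2], [0.0, 0.0, 9.2], [0.0, 0.0, 9.2], [0.0, 0.0, 9.2]]
translation [[21.1, 7.3, 11.6], [22.0, 3.8, 11.6], [22.3, 0.2, 11.6], [22.0, -3.3, 11.6], [21.2, -6.8, 11.6]] dr [[0.0, 0.0, 9.2], [0.0, 0.0, 9.2], [0.0, 0.0, 9.2], [0.0, 0.0, 9.2], [0.0, 0.0, 9.2]]
[('thermometer', 0.94, array([649.7,  95.6,  20.9])), ('stand', 0.61, array([654.5,  96.1,   0. ])), ('dish_lid', 0.8, array([455. ,   2.4,   4.1]))]
[('thermometer', 0.91, array([651.7,  97.2,  18.4])), ('stand', 0.73, array([650.6,  95.5,  -0.7])), ('dish_lid', 0.62, array([453.3,  -7.2,  -2.8]))]
S [ 518.2 -189.4   60.7] 0.024 [[517.4, -189.4], [518.4, -191.3]]
L [ 517.7 -320.3   61.4] 0.08 [[516.4, -320.3], [518.2, -321.1]]
```

View pics/r2side.png

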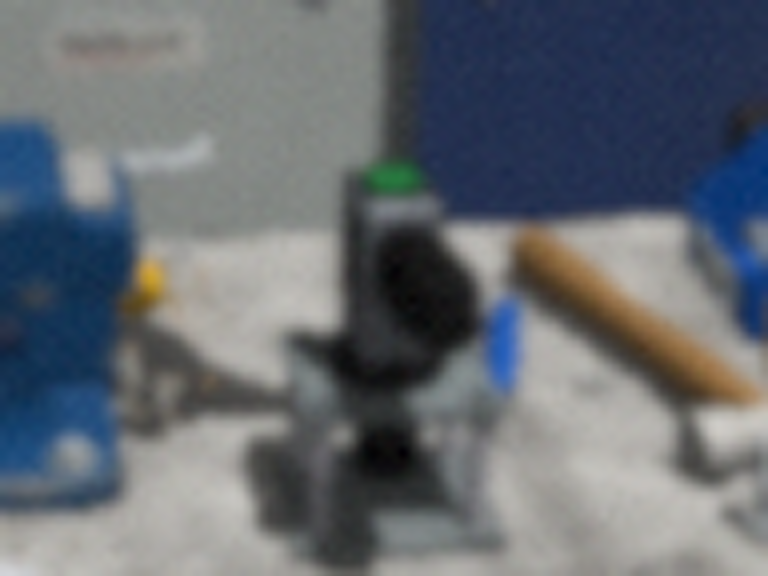

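View pics/br.png

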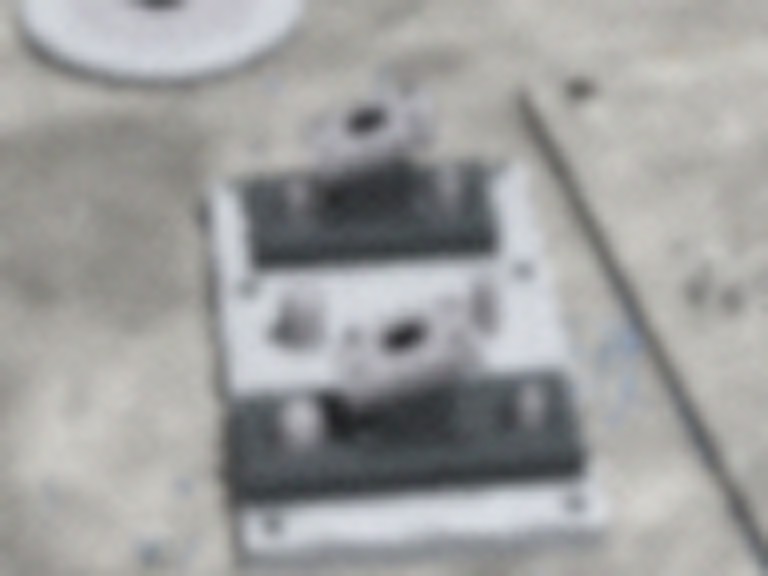

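>>> {"op": "send_rows", "data": {"translation": [[9.4,20.2,3],[12.5,18.4,3],[15.3,16.2,3],[17.7,13.5,3],[19.6,10.5,3]], "dr": [[0,0,9.2],[0,0,9.2],[0,0,9.2],[0,0,9.2],[0,0,9.2]], "grip": [55,55,55,55,55]}}

```text
clock: 56.12
position: [550.7, 44.8, 208.5]
ee_rot: [-0.388, 0.922, 0.0, -0.0]
contact_force: [0.2, -0.4, -0.0]
gripper_width: 55.1
```

>>> {"op": "send_rows", "data": {"translation": [[21.1,7.3,10],[22.0,3.8,10],[22.3,0.2,10],[22.0,-3.3,20],[21.2,-6.8,20]], "dr": [[0,0,9.2],[0,0,9.2],[0,0,9.2],[0,0,9.2],[0,0,9.2]], "grip": [55,55,55,55,55]}}

```text
clock: 56.75
position: [451.4, -5.8, 138.4]
ee_rot: [0.003, 1.0, 0.0, -0.0]
contact_force: [0.2, 0.3, -0.0]
gripper_width: 55.1
```

```bash
python3 pl.py 452.2 -5.4 60 180 5
```

```text
from [451.4  -5.8 138.4] ax 179.71 w 55.1 t 56.75 F [ 0.2  0.3 -0. ]
dist 78.4 rot [ 0.03 -0.   -0.29]
translation [[-0.2, 0.1, 15.7], [-0.2, 0.1, 15.7], [-0.2, 0.1, 15.7], [-0.2, 0.1, 15.7], [-0.2, 0.1, 15.7]] dr [[0.01, -0.0, -0.06], [0.01, -0.0, -0.06], [0.01, -0.0, -0.06], [0.01, -0.0, -0.06], [0.01, -0.0, -0.06]]
```

>>> {"op": "send_rows", "data": {"translation": [[-0.2,0.1,15.7],[-0.2,0.1,15.7],[-0.2,0.1,15.7],[-0.2,0.1,15.7],[-0.2,0.1,15.7]], "dr": [[0,0,-0.06],[0,0,-0.06],[0,0,-0.06],[0,0,-0.06],[0,0,-0.06]], "grip": [55,55,55,55,55]}}

```text
clock: 57.38
position: [453.2, -4.9, 59.9]
ee_rot: [-0.003, 1.0, 0.0, -0.0]
contact_force: [0.0, 0.4, -0.1]
gripper_width: 55.1
```

>>> {"op": "send_rows", "data": {"translation": [[0,0,15],[0,0,15],[0,0,10],[0,0,3],[0,0,0]], "dr": [[0,0,0],[0,0,0],[0,0,0],[0,0,0],[0,0,0]], "grip": [55,55,55,55,55]}}

```text
clock: 58.0
position: [453.7, -4.7, 17.8]
ee_rot: [-0.003, 1.0, 0.0, 0.0]
contact_force: [0.2, 0.5, 1.3]
gripper_width: 55.2
```

>>> {"op": "send_rows", "data": {"translation": [[0,0,0],[0,0,0],[0,0,0],[0,0,0],[0,0,0]], "dr": [[0,0,0],[0,0,0],[0,0,0],[0,0,0],[0,0,0]], "grip": [15,15,15,15,15]}}

```text
clock: 58.62
position: [453.9, -4.6, 18.6]
ee_rot: [-0.003, 1.0, 0.001, 0.001]
contact_force: [-1.9, 0.7, 5.6]
gripper_width: 23.3
```

>>> {"op": "send_rows", "data": {"translation": [[0,0,-10],[0,0,-20],[0,0,-30],[0,0,-35],[0,0,-35]], "dr": [[0,0,0.07],[0,0,0.07],[0,0,0.07],[0,0,0.07],[0,0,0.07]], "grip": [15,15,15,15,15]}}

```text
clock: 59.25
position: [452.9, -4.9, 149.2]
ee_rot: [0.001, 1.0, 0.001, 0.0]
contact_force: [0.6, 0.7, -3.1]
gripper_width: 23.1
```

```bash
python3 pl.py 520.2 -483.1 140 180 10
python3 - <<'E'
from v import *
look('q1',(452,-5,130))
E
```

```text
from [452.9  -4.9 149.2] ax 179.94 w 23.1 t 59.25 F [ 0.6  0.7 -3.1]
dist 483.0 rot [ 0.06  0.03 -0.06]
translation [[-6.8, -47.8, 0.9], [-6.8, -47.8, 0.9], [-6.8, -47.8, 0.9], [-6.8, -47.8, 0.9], [-6.8, -47.8, 0.9]] dr [[0.01, 0.0, -0.01], [0.01, 0.0, -0.01], [0.01, 0.0, -0.01], [0.01, 0.0, -0.01], [0.01, 0.0, -0.01]]
translation [[-6.8, -47.8, 0.9], [-6.8, -47.8, 0.9], [-6.7, -47.8, 0.9], [-6.7, -47.8, 0.9], [-6.7, -47.8, 0.9]] dr [[0.01, 0.0, -0.01], [0.01, 0.0, -0.01], [0.01, 0.0, -0.01], [0.01, 0.0, -0.01], [0.01, 0.0, -0.01]]
```

View pics/q1side.png

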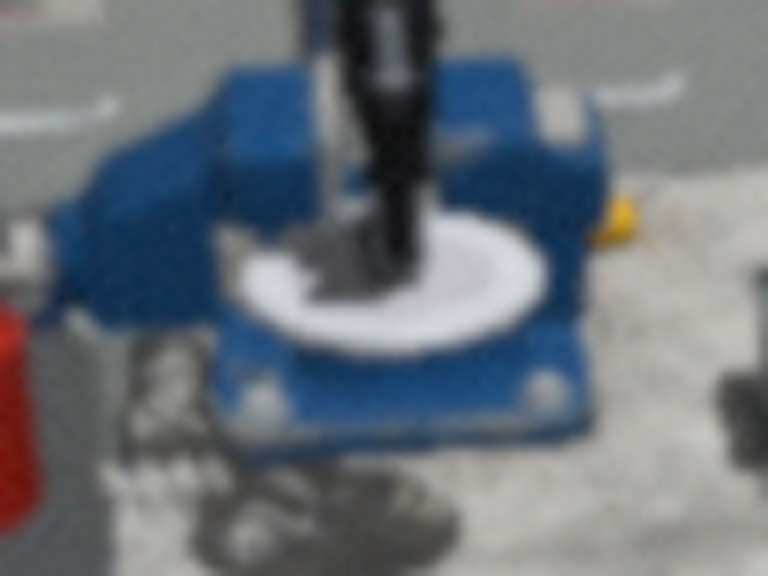

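>>> {"op": "send_rows", "data": {"translation": [[-6.8,-47.8,0],[-6.8,-47.8,0],[-6.8,-47.8,0],[-6.8,-47.8,0],[-6.8,-47.8,0]], "dr": [[0,0,0],[0,0,0],[0,0,0],[0,0,0],[0,0,0]], "grip": [15,15,15,15,15]}}

```text
clock: 59.98
position: [486.6, -245.1, 146.7]
ee_rot: [0.001, 1.0, 0.001, -0.0]
contact_force: [0.5, 0.6, -1.9]
gripper_width: 23.5
```

>>> {"op": "send_rows", "data": {"translation": [[-6.8,-47.8,0],[-6.8,-47.8,0],[-6.7,-47.8,0],[-6.7,-47.8,0],[-6.7,-47.8,0]], "dr": [[0,0,0],[0,0,0],[0,0,0],[0,0,0],[0,0,0]], "grip": [15,15,15,15,15]}}

```text
clock: 60.6
position: [520.2, -483.8, 145.8]
ee_rot: [0.001, 1.0, 0.001, -0.001]
contact_force: [0.4, -0.3, -1.1]
gripper_width: 23.1
```

>>> {"op": "send_rows", "data": {"translation": [[0,0,20],[0,0,20],[0,0,20],[0,0,20],[0,0,0]], "dr": [[0,0,0],[0,0,0],[0,0,0],[0,0,0],[0,0,0]], "grip": [15,15,15,15,15]}}

```text
clock: 61.22
position: [518.9, -481.4, 64.0]
ee_rot: [0.001, 1.0, 0.003, -0.002]
contact_force: [0.1, -0.2, -1.7]
gripper_width: 23.3
```

```bash
python3 pl.py 520.2 -483.1 52 180 5
python3 - <<'E'
from v import *
look('q2',(518,-470,50))
E
```

```text
from [ 518.9 -481.4   64. ] ax 179.92 w 23.3 t 61.23 F [ 0.1 -0.2 -1.7]
dist 12.2 rot [ 0.3  -0.27 -0.09]
translation [[-0.3, -0.4, 2.4], [-0.3, -0.4, 2.4], [-0.3, -0.4, 2.4], [-0.3, -0.4, 2.4], [-0.3, -0.3, 2.4]] dr [[0.06, -0.05, -0.02], [0.06, -0.05, -0.02], [0.06, -0.05, -0.02], [0.06, -0.05, -0.02], [0.06, -0.05, -0.02]]
```

View pics/q2side.png

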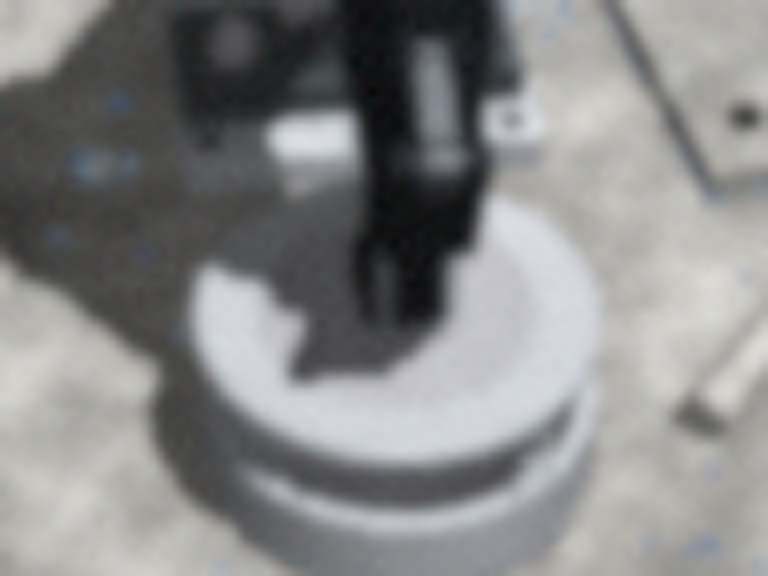

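View pics/q2top.png

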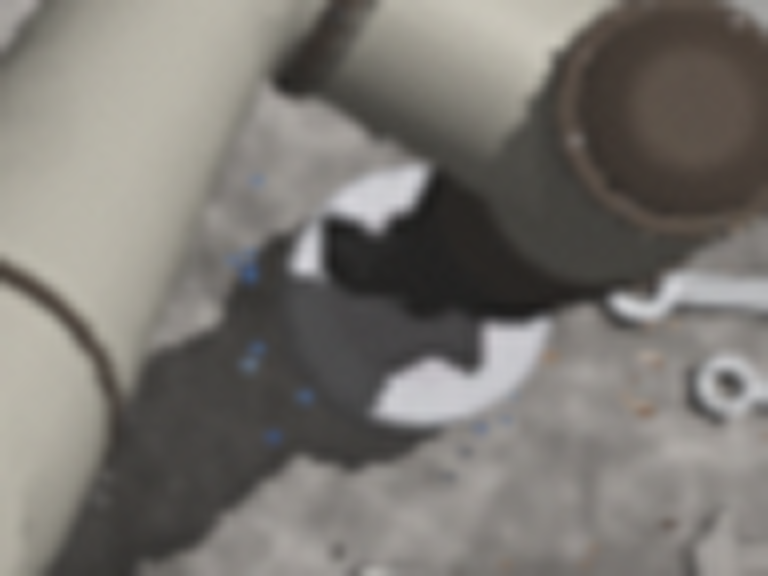

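>>> {"op": "send_rows", "data": {"translation": [[-0.3,-0.4,3],[-0.3,-0.4,3],[-0.3,-0.4,3],[-0.3,-0.4,3],[0,0,0]], "dr": [[0.06,-0.05,0],[0.06,-0.05,0],[0.06,-0.05,0],[0.06,-0.05,0],[0.06,-0.05,0]], "grip": [15,15,15,15,15]}}

```text
clock: 61.95
position: [521.9, -484.3, 55.1]
ee_rot: [0.0, 1.0, -0.002, 0.002]
contact_force: [-0.1, -0.9, -3.1]
gripper_width: 23.3
```

>>> {"op": "send_rows", "data": {"translation": [[0,0,1.5],[0,0,1.5],[0,0,1.5],[0,0,1],[0,0,0]], "dr": [[0,0,0],[0,0,0],[0,0,0],[0,0,0],[0,0,0]], "grip": [15,15,15,15,15]}}

```text
clock: 62.58
position: [522.1, -484.4, 49.9]
ee_rot: [0.0, 1.0, -0.002, 0.003]
contact_force: [-0.4, 0.8, -0.9]
gripper_width: 23.0
```

>>> {"op": "send_rows", "data": {"translation": [[1,0.6,0],[0.8,0.6,0],[0,0,0],[0,0,0],[0,0,0]], "dr": [[-0.1,0.1,0],[-0.1,0.1,0],[0,0.1,0],[0,0,0],[0,0,0]], "grip": [15,15,15,15,15]}}

```text
clock: 63.2
position: [520.4, -483.2, 50.0]
ee_rot: [0.0, 1.0, -0.0, 0.0]
contact_force: [-0.0, 0.6, -2.5]
gripper_width: 23.2
```

>>> {"op": "send_rows", "data": {"translation": [[0,0,1.5],[0,0,1.5],[0,0,1],[0,0,1],[0,0,0]], "dr": [[0,0,0],[0,0,0],[0,0,0],[0,0,0],[0,0,0]], "grip": [15,15,15,15,15]}}

```text
clock: 63.82
position: [520.3, -483.3, 44.9]
ee_rot: [0.0, 1.0, -0.0, -0.0]
contact_force: [-0.4, -0.4, -2.0]
gripper_width: 23.4
```

>>> {"op": "send_rows", "data": {"translation": [[0,0,0.7],[0,0,0.5],[0,0,0.5],[0,0,0],[0,0,0]], "dr": [[0,0,0],[0,0,0],[0,0,0],[0,0,0],[0,0,0]], "grip": [15,15,15,15,15]}}

```text
clock: 64.45
position: [520.4, -483.4, 43.8]
ee_rot: [0.0, 1.0, -0.001, 0.0]
contact_force: [-0.4, 0.0, 1.2]
gripper_width: 23.0
```

Contact at the expected 43.8. Release and check.

>>> {"op": "send_rows", "data": {"translation": [[0,0,0.4],[0,0,0],[0,0,0],[0,0,0],[0,0,0]], "dr": [[0,0,0],[0,0,0],[0,0,0],[0,0,0],[0,0,0]], "grip": [15,55,55,55,55]}}

```text
clock: 65.08
position: [520.4, -483.2, 42.7]
ee_rot: [0.0, 1.0, -0.0, -0.0]
contact_force: [-1.0, -0.3, -0.3]
gripper_width: 55.1
```

>>> {"op": "send_rows", "data": {"translation": [[0,0,0],[0,0,-15],[0,0,-40],[0,0,-60],[0,0,-60]], "dr": [[0,0,0],[0,0,0],[0,0,0],[0,0,0],[0,0,0]], "grip": [55,55,55,55,55]}}

```text
clock: 65.7
position: [520.2, -483.1, 221.0]
ee_rot: [0.0, 1.0, -0.001, 0.0]
contact_force: [1.9, 0.2, -0.4]
gripper_width: 55.1
```

>>> {"op": "send_rows", "data": {"translation": [[30,-10,-10],[40,-10,-10],[40,-10,0],[30,-10,0],[0,0,0]], "dr": [[0,0,0],[0,0,0],[0,0,0],[0,0,0],[0,0,0]], "grip": [55,55,55,55,55]}}

```text
clock: 66.32
position: [377.6, -523.4, 238.6]
ee_rot: [0.002, 1.0, -0.0, 0.0]
contact_force: [0.1, -0.6, -0.1]
gripper_width: 54.6
```

```bash
python3 - <<'E'
from v import *
a=np.linspace(0,2*np.pi,41)
def circ(x,y,r,z): 
    q=np.c_[x+r*np.cos(a),y+r*np.sin(a),a*0+z]; return list(zip(q[:-1],q[1:]))
ims=look('z1',(518,-450,30),circ(518,-483,58,36))
for c in ims: shot(c,'zf_'+c); print([(t,round(r['confidence'],2),np.round(r['xyz'],1)) for t in ('dish_lid','thermometer','bracket_short','bracket_long') for r in arm.place_of(t,c)[:1]])
# compare with initial lid image
A=cv2.imread('pics/raw_l1side.png'); B=cv2.imread('pics/raw_z1side.png'); u=P('side',[(518,-483,30)])[0].astype(int)
f=lambda I:cv2.resize(I[u[1]-27:u[1]+27,u[0]-27:u[0]+27],(390,390),interpolation=cv2.INTER_CUBIC)
cv2.imwrite('pics/cmp.png',np.hstack([f(A),f(B)]))
E
python3 /tmp/e.py z1
```

```text
[('dish_lid', 0.7, array([ 517.8, -319.3,   55.2])), ('thermometer', 0.55, array([648.3,  95.4,  21.7])), ('bracket_short', 0.71, array([ 519.8, -190.5,   19. ])), ('bracket_long', 0.97, array([ 516.4, -321. ,   15.6]))]
[('thermometer', 0.98, array([651.9,  97. ,  19.8])), ('bracket_short', 0.54, array([ 517.2, -194. ,   19.7])), ('bracket_long', 0.55, array([ 518.5, -323.5,   11. ]))]
S [ 518.2 -189.6   60.9] 0.027 [[517.4, -189.6], [518.5, -191.2]]
L [ 517.9 -320.3   61.2] 0.097 [[516.5, -320.2], [518.4, -321.3]]
```

View pics/cmp.png

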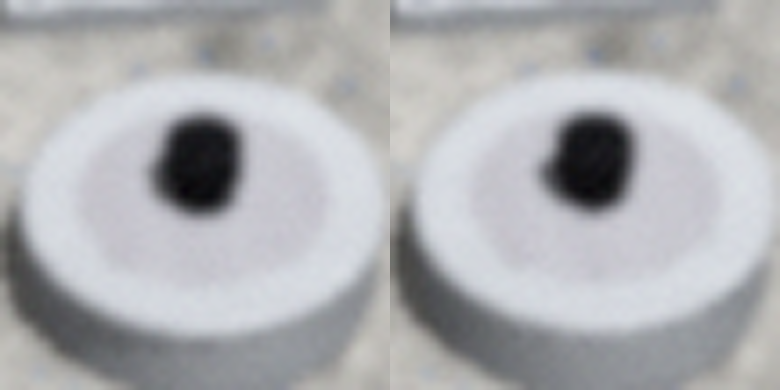

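View pics/zf_side.png

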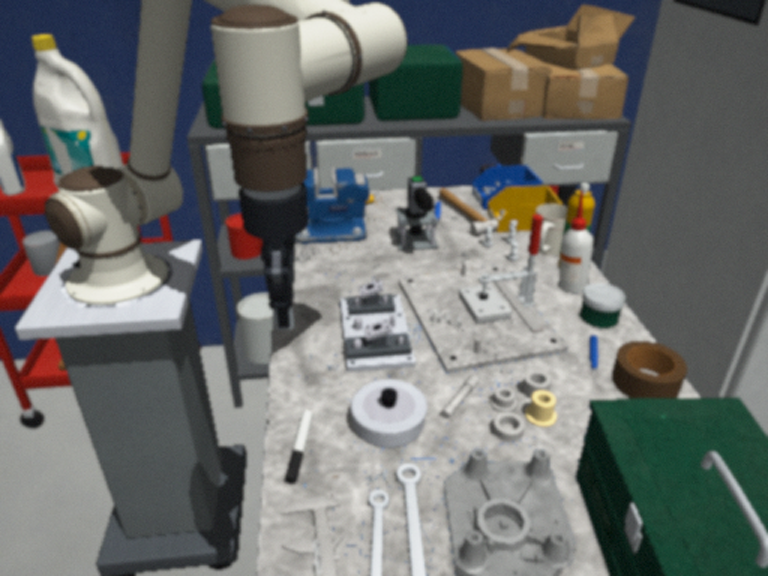

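View pics/z1top.png

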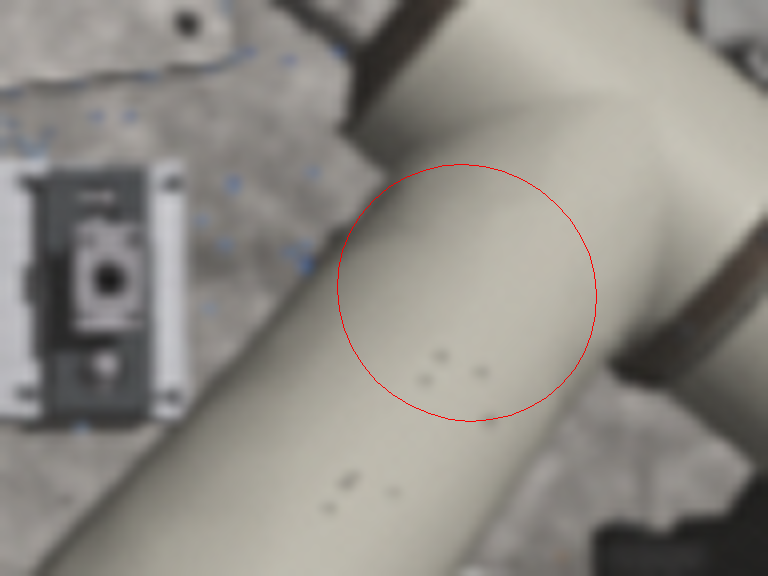

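```bash
python3 -c "
from bench import arm
print(arm.job_done())"
```

```text
the job is handed in; nothing more can be done
None
```

The whole sequence was carried out and the job handed in at about 67 s on the robot's clock; no verdict was reported.

**What was done**
- Only the short and long brackets were present. Both are seated on their own dowel pairs.
- The lid was tilted about 10° on the rim, then laid flat on the bench.
- I read the master, then the short bracket, then the long one. Each was held still for over 1 s from about 100 mm.
- The thermometer hangs back in its stand, and the lid is back on the dish.

**Last checks**
- **Lid:** in the side view it looks the same as at the start, and it met the rim at the expected height. The top view of it was hidden by the arm. The detector did not find the lid in the last pictures; its one hit was on the long bracket.
- **Brackets:** the two spots triangulate to 60.9 and 61.2 mm, against 62 mm expected when seated. They had not moved since loading.
- **Thermometer:** the detector places it within about 4 mm of its stand position.

**Checks that disagreed**
- Edge fits put the long bracket 4 to 8 mm nearer the robot than its nest. I put this down to shadow, because the spot measurement, its height and the looser detector readings (0.7 to 4 mm) did not support an offset that large.
- At the master, two estimates of the lens position differed by about 4 mm. I re-centred between them and held again, so the aim should be well inside the 9 mm limit.

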